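# Levering a block heater up to pad its feet

### The arm

A 6-joint arm with a two-finger parallel gripper is mounted at the origin on the work surface. World frame = base frame: x ahead of the robot, y to its left, z up, the work surface at z = 0. Lengths are in m, angles in rad, forces in N, time in s.
With the tool pointing down it reaches from about 0.375 to 0.9 m from the base axis. Payload 3.1 kg.
Tool frame: the origin (TCP) lies at the very end of the fingers, on their centre line; the grasp point (between the pads) lies 19 mm behind it (arm.hold_point_z is the y of the grasp point in the tool frame, in m); y points along the fingers, x is the direction in which the jaws open and shut, and the axes are right-handed (so a half turn about y gives the same grasp; the last joint's range is limited). The gripper opens to 87 mm and grips with 3 to 60 N. Pads are 19 mm wide; open, the fingers measure 117 mm over their backs; the gripper's body (75 mm by 190 mm) begins 51 mm behind the grasp point.
Start: joints at [-1.429, 0.527, 1.433, -0, 1.181, -0.178], TCP at [0.197, -0.593, 0.223] pointing down, gripper open.
Joint ranges: [-3.08, 3.08], [-0.75, 2.2], [0.22, 2.44], [-1.43, 4.57], [0, 2.65], [-2.85, 2.85]. Speed limits (rad/s): [2.79, 2.79, 3.14, 3.14, 3.14, 3.14].

### API

Orientations are given as a 3x3 rotation matrix whose columns are the frame's x, y, z axes.
In Python, from rig import readout, imaging, arm gives the robot as it stands.
- The arm moves only by the tool play_rows, never from a script. Its argument "targets" is a list of rows, each an object with "slide": the shift along the tool's x, y, z in m, a list of three; "angular": the turn, a rotation vector about the tool's x, y, z in rad, a list of three; "hand": the opening, from 0 (shut) to 1 (fully open). In form: [{"slide": [dx, dy, dz], "angular": [wx, wy, wz], "hand": hand}, ...]. A call has 1 to 8 rows; each row shifts and turns the commanded pose from where the row before left it, along the tool's axes as they then stand; what a row does not reach is not made up. A row lasts 1/12 s, in which the tool goes at most 41.7 mm and 7.16 degrees, less where a joint would pass 70% of its speed; a pose out of reach is approached as far as the arm can. A call is refused whole if a number of a shift passes 0.0417 or a number of a turn 0.125, either way. A call with a gripper value outside its range is refused whole. The fingers move at their own pace and stop on an object; the grip force is fixed at half the most. Time passes only in rows, so rows that do not move let the fingers close. It gives the time, the measured TCP pose, the force and the opening at its end, in the units of the state.
- readout.observe(): the state, without advancing time (a new reading comes with each control period).
- imaging.get_image(name): name is "scene" or "top" or "wrist"; returns the picture (400x640x3 uint8, blue, green, red); there is no depth.
- imaging.camera_params(name): a dict with "fx", "fy", "cx", "cy" (pixels), "dist" ([k1, k2, p1, p2, k3] as OpenCV has them; the pictures are not rectified), "camera_from_world" (4x4, takes a point from world to camera coordinates). Camera axes: x right, y up, looking along -z (the intrinsics and any distortion apply to the point x, -y, -z); pixel columns grow to the right and rows downward; lengths in m; the calibration is good to about 2 mm. A picture is of the moment at which its call begins: read the wrist's pose just before it. camera_params takes no time and is no camera call; for the wrist camera it gives the pose at the moment of the call.
- arm.sign_off(): hands the job in, once; it reports no verdict.
The state is a dict: "time_s": time; "q": joint angles; "joint_vel": joint speeds; "joint_torque": joint torques, N m; "tool_pos": TCP position; "ee_rot": TCP orientation; "contact_force": force on the tool from outside, world axes, zero at the start; "torque": the same for the moment, N m; "grip_width": finger opening in m.
Only numpy, scipy, OpenCV 4.12 (cv2) and the standard library are available. Lean on these libraries where they do the work, as an engineer would, in place of code of your own. Each camera call takes 0.05 s, during which the arm holds its last target. There are 200 camera calls.

### The job

First empty the block heater: move every tube from its wells into the black rack, never laying one down. Then set the fulcrum block and the pry bar at the heater's right-hand side, lever that side up and stand the steel weight on the bar's handle so that it stays up without you; you cannot see whether the hold-down catch there is locked, so if the side will not rise, release the catch and lever again. Slide one blue levelling pad squarely under each of the two right-hand feet, let the heater down onto the pads, and put bar, fulcrum block and weight back on the black mat, leaving the heater and the other things on the bench where they stand.

Things in the scene. Friction and masses are not known exactly. Their poses are not given: they have to be found in the camera images.
- heater: Block heater, white and grey box 260 (its x) x 220 (its y) x 76 mm on four round feet 24 mm high and across, centred 18 mm inside the faces; 100 mm high in all, 6 kg. Origin at bench level under its middle; x points to its back, z up; it tilts with the heater. The right-hand side, to be levered, is the face at its y = -110; the box's underside is 24 mm above the bench.
- wells (a point): middle of the aluminium block's top face, level with the heater's top, 30 mm behind the heater's middle. Its four tube wells, 16 mm wide and 45 mm deep, lie 23 mm ahead of and behind (x) and 24 mm left and right (y) of this point.
- pry_edge (a point): the place to pry on the lower edge of the heater's right-hand side: heater (-40, -110, 24) mm. The bar's toe goes in under here, between the front foot and the catch; 24 mm of room under the box
- foot_front (a point): centre of the underside of the right-hand front foot: heater (-112, -92, 0) mm
- foot_rear (a point): centre of the underside of the right-hand rear foot: heater (112, -92, 0) mm
- catch_knob (a point): centre of the round black knob (36 mm across, 17 mm high, red top 63 mm up, axis vertical) of the hold-down catch, a grey hood at the right-hand side, 46 mm out (its twin behind the heater is an unused spare); a point of the heater, true while that stands level. A hidden tongue may hold the heater's lug: then the side rises 3 mm at most. Turned anticlockwise from above to its stop, 1.5 rad at most, it frees and stays.
- bar: Flat steel pry bar 330 x 32 x 8 mm, 0.65 kg. Origin in the middle of its underside, x along it towards the toe, z up through its thickness; the last 25 mm, the toe, is 5 mm thick, flush below. The third at its -x end, the handle, is painted red.
- fulcrum: Fulcrum block: yellow base 44 (its x) x 56 (its y) x 16 mm, on top a round steel ridge along its y, 26 mm high in all, 0.3 kg; origin in the middle of its underside. The bar lies across the ridge. With the ridge 46 mm out from the heater's side and the toe 16 mm in under it, the side is up 13 mm when the handle's end meets the bench; 5 to 8 N pressed on the handle does it.
- weight: Round steel weight 0.9 kg, 56 mm across and 44 mm high with a knob on top 24 mm across (from 55 to 70 mm up); origin in the middle of its underside. Standing on the red handle about 40 mm from its end it is enough to hold the heater up.
- pad_a: Blue levelling pad, a strip 116 x 44 x 6 mm. Origin under the centre of its seat (the 44 x 44 mm end with a black disc), x from the tail to the seat, seat end at x = 22 mm. On the tail an upright finger rib 12 mm wide (its y), x = -90 to -50 mm, up to 24 mm above the bench. Any pad fits either foot.
- pad_b: Blue levelling pad, a strip 116 x 44 x 6 mm. Origin under the centre of its seat (the 44 x 44 mm end with a black disc), x from the tail to the seat, seat end at x = 22 mm. On the tail an upright finger rib 12 mm wide (its y), x = -90 to -50 mm, up to 24 mm above the bench. Any pad fits either foot.
- rack: Black tube rack 124 (its x) x 84 (its y) x 60 mm, loose on the bench, 0.4 kg, origin in the middle of its underside; six open holes 17 mm wide and 52 mm deep at its x = -40, 0, 40 mm, y = -20 and 20 mm
- tube0: Capped blood tube 13 mm across, 102 mm long, round bottom; green cap 17 mm across on the top 22 mm. Origin at its bottom tip, z along it to the cap; 57 mm of it stands out of a well. None if absent.
- tube1: Capped blood tube 13 mm across, 102 mm long, round bottom; green cap 17 mm across on the top 22 mm. Origin at its bottom tip, z along it to the cap; 57 mm of it stands out of a well. None if absent.
- tube2: Capped blood tube 13 mm across, 102 mm long, round bottom; green cap 17 mm across on the top 22 mm. Origin at its bottom tip, z along it to the cap; 57 mm of it stands out of a well. None if absent.
- tube3: Capped blood tube 13 mm across, 102 mm long, round bottom; green cap 17 mm across on the top 22 mm. Origin at its bottom tip, z along it to the cap; 57 mm of it stands out of a well. None if absent.
- mat: Black rubber tool mat 360 (its x) x 180 (its y) x 3 mm, fixed; origin in the middle of its underside; the bar, the fulcrum block and the weight start on it
- pot: specimen pot 44 mm across, 62 mm high, red lid: leave alone
- dropper: white dropper bottle 32 mm across, 75 mm high, blue cap: leave alone
- timer: orange timer 50 x 65 x 22 mm: leave alone
Things that resemble listed ones, but are neither listed nor needed, are in the scene too. What is shaped like the weight but yellow is not meant. What is shaped like the pad_a but orange is not meant.

How it is judged:
By the outcome, as a careful person would: the job done as asked, in the order asked, and still so for the second after the job is handed in, with the robot touching nothing.
Of tube0, tube1, tube2, tube3 only 2 to 4 are there at a start; the rules pass over those that are not, and their reading is None.
At some moment in a run one of pad_a, pad_b, rack may be knocked a few centimetres aside while the robot is not near it.
It also fails if it takes over 210 s, if anything falls off the work surface, if the arm or the gripper's body presses on something with over 40 N, if the wrist force passes 120 N, or if a joint passes its speed limit or range.

## Working session

There is one attempt and no reset: what is moved stays moved. The work goes in short steps, Python scripts to look and compute and a tool call to move; the robot and the scene stay as the last step left them, time stands still between calls to the robot, and variables do not carry over. Pictures are saved under pics/ and viewed, about 12 in all and at most 16, crops included, and the job is handed in when it is done.

Besides the shell and the picture viewer there is one more tool, called by a JSON object that holds its "method" and its "body", one argument or row to a line. play_rows: Moves the arm, as the interface text tells. Its arguments: {"type":"object","properties":{"targets":{"type":"array","items":{"type":"object","properties":{"slide":{"type":"array","items":{"type":"number"}},"angular":{"type":"array","items":{"type":"number"}},"hand":{"type":"number"}}}}},"required":["targets"]}

```bash
ls; mkdir -p pics
python3 - <<'E'
from rig import readout, imaging, arm
import cv2
for n in ["scene","top"]:
    cv2.imwrite(f"pics/{n}0.png",imaging.get_image(n))
    p=imaging.camera_params(n);print(n,{k:(v if k!='camera_from_world' else [[round(x,4) for x in r] for r in v]) for k,v in p.items()})
s=readout.observe();print(s);print([a for a in dir(arm) if a[0]!='_'],arm.hold_point_z)
p=imaging.camera_params("wrist");print(p)
E
```

```text
pics
scene {'fx': 493.09663708324643, 'fy': 493.09663708324643, 'cx': 315.2901224922092, 'cy': 200.41705393069756, 'dist': array([-0.00427992,  0.        ,  0.        ,  0.        ,  0.        ]), 'camera_from_world': [[np.float64(-0.4452), np.float64(0.8954), np.float64(0.0054), np.float64(0.2341)], [np.float64(-0.6824), np.float64(-0.3432), np.float64(0.6454), np.float64(0.3193)], [np.float64(0.5798), np.float64(0.2836), np.float64(0.7638), np.float64(-1.648)], [np.float64(0.0), np.float64(0.0), np.float64(0.0), np.float64(1.0)]]}
top {'fx': 507.8665948346297, 'fy': 507.8665948346297, 'cx': 318.93821649108753, 'cy': 195.05999943661004, 'dist': array([-0.1661192,  0.       ,  0.       ,  0.       ,  0.       ]), 'camera_from_world': [[np.float64(0.0132), np.float64(-0.9999), np.float64(0.0057), np.float64(-0.0209)], [np.float64(0.9943), np.float64(0.0138), np.float64(0.1062), np.float64(-0.5308)], [np.float64(-0.1063), np.float64(0.0043), np.float64(0.9943), np.float64(-1.6057)], [np.float64(0.0), np.float64(0.0), np.float64(0.0), np.float64(1.0)]]}
{'time_s': 0.1, 'q': array([-1.42
[... 554 characters left out ...]
08e-03, -9.99998121e-01,  3.39998838e-04]]), 'contact_force': array([-0.51735244, -0.37493904,  0.75630761]), 'torque': array([-0.01023429,  0.00457227, -0.00071837]), 'grip_width': 0.08709040228139739}
['MotionError', 'hold_point_z', 'sign_off'] -0.0187
{'fx': 292.9044127974876, 'fy': 292.9044127974876, 'cx': 320.2704111691495, 'cy': 200.32773856968137, 'dist': array([-0.0533593,  0.       ,  0.       ,  0.       ,  0.       ]), 'camera_from_world': array([[ 0.31464923, -0.94920535, -0.00225186, -0.62348832],
       [ 0.90841853,  0.30181521, -0.28928074,  0.03497406],
       [ 0.27526647,  0.08897633,  0.95724165, -0.39229831],
       [ 0.        ,  0.        ,  0.        ,  1.        ]])}
```

View pics/top0.png

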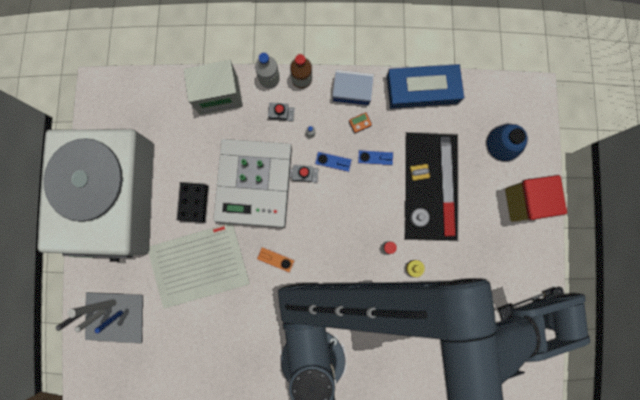

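View pics/scene0.png

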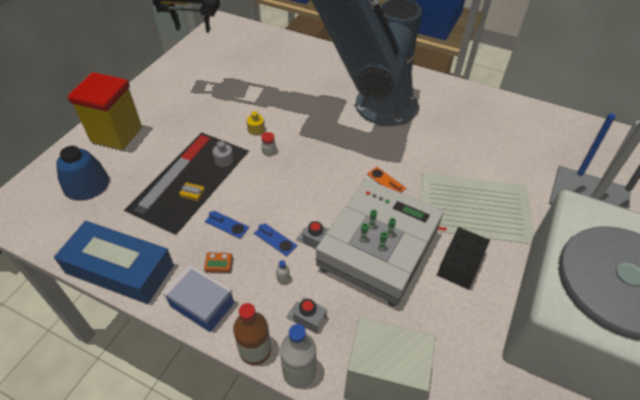

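```bash
cat > h.py <<'E'
import numpy as np, cv2, sys
from rig import readout, imaging, arm
def cam(n):
    p=imaging.camera_params(n); K=np.array([[p['fx'],0,p['cx']],[0,p['fy'],p['cy']],[0,0,1]])
    M=np.array(p['camera_from_world'],float); M=np.diag([1,-1,-1,1.])@M   # to OpenCV axes
    return K,np.array(p['dist']),M
def ray(c,uv):
    K,d,M=c; n=cv2.undistortPoints(np.array([[uv]],float),K,d)[0,0]
    R=M[:3,:3]; o=-R.T@M[:3,3]; v=R.T@np.array([n[0],n[1],1]); return o,v/np.linalg.norm(v)
def on(c,uv,z):
    o,v=ray(c,uv); return o+v*(z-o[2])/v[2]
def proj(c,P):
    K,d,M=c; P=np.atleast_2d(np.array(P,float))
    return cv2.projectPoints(P,cv2.Rodrigues(M[:3,:3])[0],M[:3,3],K,d)[0][:,0]
def tri(c1,a,c2,b):
    o1,v1=ray(c1,a);o2,v2=ray(c2,b); A=np.stack([v1,-v2],1); t=np.linalg.lstsq(A,o2-o1,rcond=None)[0]
    p,q=o1+t[0]*v1,o2+t[1]*v2; return (p+q)/2,np.linalg.norm(p-q)
def blobs(im,lo,hi,amin=10,roi=None):
    h=cv2.cvtColor(im,cv2.COLOR_BGR2HSV); m=cv2.inRange(h,np.array(lo),np.array(hi))
    if roi: k=np.zeros_like(m);k[roi[1]:roi[3],roi[0]:roi[2]]=255;m&=k
    cs,_=cv2.findContours(m,cv2.RETR_EXTERNAL,cv2.CHAIN_APPROX_NONE); out=[]
    for c in cs:
        a=cv2.contourArea(c)
        if a>=amin: out.append((np.round(c[:,0].mean(0) if a<1 else np.array([cv2.moments(c)['m10'],cv2.moments(c)['m01']])/a,1),a,cv2.minAreaRect(c)))
    return out
def st():
    s=readout.observe(); R=s['ee_rot']; print('t%.1f'%s['time_s'],'tcp',np.round(s['tool_pos'],4),'yaw %.4f'%np.arctan2(R[1,0],R[0,0]),'down',np.round(R[:,1],3),'F',np.round(s['contact_force'],1),'w %.4f'%s['grip_width'],'q',np.round(s['q'],2)); return s
E
python3 - <<'E'
from h import *
T=cv2.imread('pics/top0.png');S=cv2.imread('pics/scene0.png')
for nm,lo,hi in [('green',(45,80,30),(90,255,255)),('blue',(105,120,60),(125,255,255)),('red',(0,150,80),(6,255,255)),('red2',(172,150,80),(180,255,255)),('yel',(22,120,100),(35,255,255))]:
    for n,im in [('top',T),('scene',S)]:
        print(nm,n,[(tuple(map(float,b[0])),b[1],[round(float(x),1) for x in b[2][1]],round(b[2][2],1)) for b in blobs(im,lo,hi,6)])
big=cv2.resize(T[125:280,170:330],None,fx=5,fy=3.75*5/3.75,interpolation=cv2.INTER_CUBIC)[:600*5//5*1]
cv2.imwrite('pics/t_crop.png',cv2.resize(T[130:245,170:325],(775,575),interpolation=cv2.INTER_CUBIC))
cv2.imwrite('pics/t_crop2.png',cv2.resize(T[125:285,310:470],(600,600),interpolation=cv2.INTER_CUBIC))
E
```

```text
green top [((234.6, 207.9), 76.5, [6.0, 17.0], 90.0), ((258.4, 178.5), 11.0, [5.0, 3.0], 90.0), ((242.2, 177.2), 11.0, [4.0, 4.0], 90.0), ((259.5, 163.4), 11.5, [5.0, 3.0], 90.0), ((243.7, 162.1), 12.0, [4.0, 4.0], 90.0), ((359.0, 118.8), 15.0, [3.1, 11.6], 63.4), ((215.7, 102.4), 80.5, [4.4, 30.2], 79.7)]
green scene [((216.7, 263.0), 68.5, [4.0, 18.0], 90.0), ((383.4, 235.8), 35.5, [9.0, 6.0], 90.0), ((364.5, 227.3), 31.5, [8.0, 6.0], 90.0), ((391.6, 222.6), 18.5, [4.0, 7.0], 0.0), ((372.8, 214.3), 22.0, [7.0, 4.0], 90.0), ((412.6, 211.8), 87.5, [20.2, 5.4], 23.2)]
blue top [((107.1, 322.1), 87.5, [4.4, 32.2], 51.0), ((333.2, 161.3), 314.5, [32.9, 11.1], 12.5), ((375.4, 157.3), 309.5, [32.2, 11.0], 2.9), ((510.6, 140.2), 305.5, [29.4, 23.6], 56.3), ((425.2, 84.3), 2354.5, [35.0, 72.5], 85.7), ((263.4, 58.0), 53.5, [7.0, 9.0], 0.0)]
blue scene [((296.9, 332.3), 186.0, [16.0, 14.0], 90.0), ((189.3, 315.2), 90.5, [47.9, 3.5], 32.0), ((77.2, 273.5), 6.0, [3.0, 5.0], 90.0), ((281.5, 263.5), 13.0, [5.0, 3.0], 90.0), ((272.0, 237.1), 363.5, [40.7, 13.5], 34.8), ((110.4, 257.0), 4422.0, [1
[... 385 characters left out ...]
03.5, 171.5), 39.5, [7.0, 7.0], 90.0), ((278.8, 108.2), 36.0, [7.2, 7.2], 26.6), ((300.0, 59.5), 61.5, [9.2, 8.5], 45.0)]
red scene [((246.6, 311.3), 168.5, [15.0, 14.0], 90.0), ((307.1, 305.2), 74.5, [9.0, 10.0], 90.0), ((314.8, 225.9), 44.0, [6.0, 9.0], 90.0), ((195.4, 147.1), 250.0, [9.6, 31.5], 41.4), ((267.0, 136.9), 73.5, [8.0, 10.0], 90.0), ((97.0, 90.5), 1327.0, [55.0, 34.9], 12.5)]
red2 top []
red2 scene []
yel top [((414.8, 268.1), 187.5, [14.0, 16.0], 90.0), ((420.0, 176.8), 42.5, [4.0, 17.3], 81.3), ((418.4, 166.6), 41.5, [4.1, 16.6], 80.5)]
yel scene [((188.9, 194.6), 44.5, [19.2, 4.3], 13.2), ((198.5, 186.3), 6.0, [18.7, 1.7], 17.1), ((254.7, 122.6), 258.5, [23.0, 16.0], 90.0)]
```

View pics/t_crop.png

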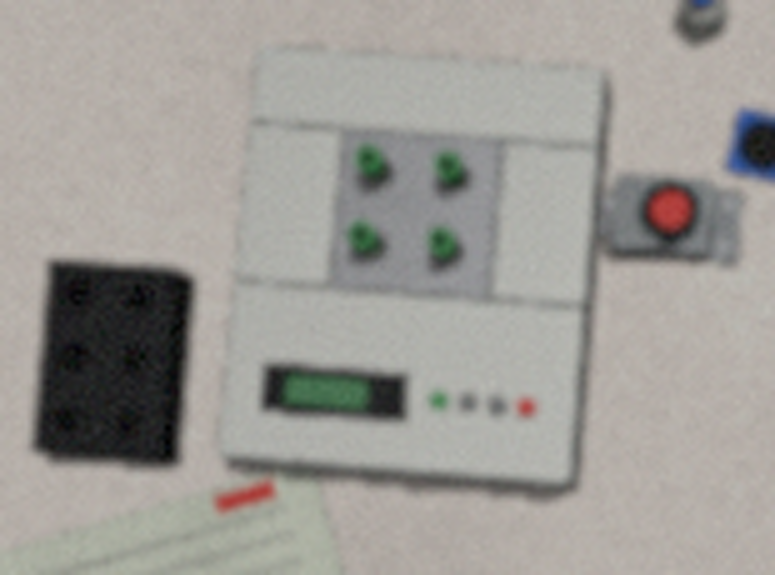

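View pics/t_crop2.png

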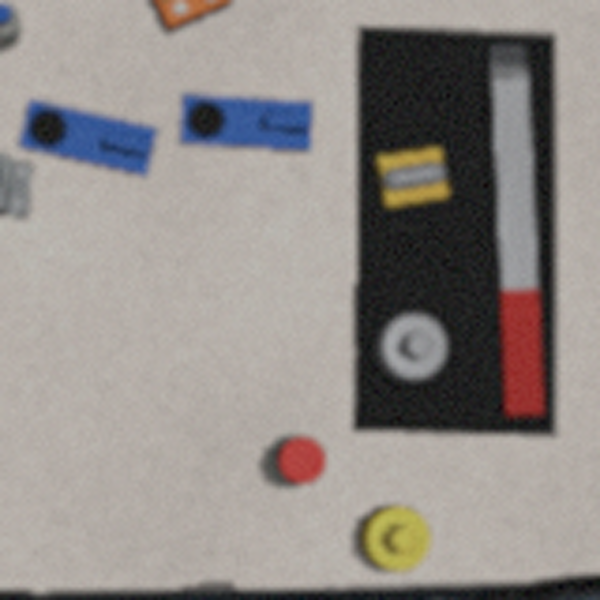

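```bash
cat > m.py <<'E'
from h import *
T=cam('top');S=cam('scene')
f=lambda u,v:((u+.5)/5-.5+170,(v+.5)/5-.5+130)
for n,a,b in [('RL',(243.7,162.1),(383.4,235.8)),('RR',(259.5,163.4),(364.5,227.3)),('FL',(242.2,177.2),(391.6,222.6)),('FR',(258.4,178.5),(372.8,214.3)),('knob',(303.5,171.5),(314.8,225.9)),('padL',(333.2,161.3),(272,237.1)),('padR',(375.4,157.3),(222.9,222.4)),('handle',(448.8,219.1),(195.4,147.1))]:
    p,e=tri(T,a,S,b);print(n,np.round(p,4),'gap %.4f'%e)
c=[on(T,f(*q),.1) for q in [(257,50),(605,70),(575,487),(225,462)]]
print('heater corners',np.round(c,4),'mid',np.mean(c,0))
for i in range(4): d=c[(i+1)%4]-c[i];print(np.linalg.norm(d),np.degrees(np.arctan2(d[1],d[0])))
c=[on(T,f(*q),.1) for q in [(340,130),(503,140),(493,300),(333,290)]];print('block',np.mean(c,0))
c=[on(T,f(*q),.06) for q in [(52,262),(190,272),(175,462),(38,450)]];print('rack',np.round(c,4),np.mean(c,0))
for i in range(4): d=c[(i+1)%4]-c[i];print(np.linalg.norm(d),np.degrees(np.arctan2(d[1],d[0])))
g=lambda u,v:((u+.5)/3.75-.5+310,(v+.5)/3.75-.5+125)
for n,z,q in [('seatA',.006,(47,128)),('seatB',.006,(207,119)),('barhandle',.011,(526,417)),('bartoe',.008,(509,47)),('weightknob',.073,(414,346)),('weightbase',.047,(414,346)),('ful',.029,(414,176))]: print(n,np.round(on(T,g(*q),z),4))
c=[on(T,g(*q),.003) for q in [(360,30),(553,35),(553,433),(356,430)]];print('mat',np.round(c,4),np.mean(c,0))
E
python3 m.py
```

```text
RL [0.6151 0.2155 0.1459] gap 0.0010
RR [0.6117 0.1676 0.1454] gap 0.0011
FL [0.5694 0.2186 0.1437] gap 0.0004
FR [0.566  0.1699 0.1434] gap 0.0010
knob [0.6019 0.0362 0.0615] gap 0.0003
padL [ 0.6469 -0.0621  0.0077] gap 0.0067
padR [ 0.6632 -0.2021  0.0076] gap 0.0087
handle [ 0.4595 -0.4409  0.0082] gap 0.0006
heater corners [[0.6939 0.2959 0.1   ]
 [0.6833 0.077  0.1   ]
 [0.4237 0.0903 0.1   ]
 [0.4355 0.3066 0.1   ]] mid [0.55908922 0.19246285 0.1       ]
0.21913151874335055 -92.7692075166901
0.25999438176778333 177.06775242294407
0.2166214259786998 86.86337291096041
0.2586103040374705 -2.37601254155659
block [0.59067958 0.19175517 0.1       ]
rack [[0.5635 0.4315 0.06  ]
 [0.5581 0.3414 0.06  ]
 [0.437  0.3467 0.06  ]
 [0.443  0.4356 0.06  ]] [0.50037988 0.38881997 0.06      ]
0.09026776552018846 -93.4049544020318
0.12126823620136742 177.4784915442849
0.08909601435573793 86.12538991254587
0.12056195279861674 -1.9579296709270007
seatA [ 0.6536 -0.0228  0.006 ]
seatB [ 0.6638 -0.1634  0.006 ]
barhandle [ 0.4047 -0.4436  0.011 ]
bartoe [ 0.7338 -0.4342  0.008 ]
weightknob [ 0.4616 -0.3318  0.073 ]
weightbase [ 0.4634 -0.3372  0.047 ]
ful [ 0.6125 -0.3421  0.029 ]
mat [[ 0.7473 -0.3005  0.003 ]
 [ 0.747  -0.4762  0.003 ]
 [ 0.3911 -0.4699  0.003 ]
 [ 0.3925 -0.2949  0.003 ]] [ 0.56948094 -0.38539203  0.003     ]
```

{"method": "play_rows", "body": {
  "targets": [
    {"slide": [0,-0.012,0],"angular": [0,-0.12,0],"hand": 1},
    {"slide": [0,-0.012,0],"angular": [0,-0.12,0],"hand": 1},
    {"slide": [0,-0.012,0],"angular": [0,-0.12,0],"hand": 1},
    {"slide": [0,-0.012,0],"angular": [0,-0.12,0],"hand": 1},
    {"slide": [0,-0.012,0],"angular": [0,-0.12,0],"hand": 1},
    {"slide": [0,-0.012,0],"angular": [0,-0.12,0],"hand": 1},
    {"slide": [0,-0.012,0],"angular": [0,-0.12,0],"hand": 1},
    {"slide": [0,-0.012,0],"angular": [0,-0.12,0],"hand": 1}
  ]
}}

```text
time_s: 0.77
tool_pos: [0.1965, -0.5928, 0.3185]
ee_rot: [[0.96, -0.0, 0.281], [-0.281, 0.001, 0.96], [-0.001, -1.0, 0.001]]
contact_force: [0.3, 0.4, 0.2]
grip_width: 0.0873
```

{"method": "play_rows", "body": {
  "targets": [
    {"slide": [0,0,0],"angular": [0,-0.12,0],"hand": 1},
    {"slide": [0,0,0],"angular": [0,-0.11,0],"hand": 1},
    {"slide": [0.03,0,0.02],"angular": [0,0,0],"hand": 1},
    {"slide": [0.03,0,0.02],"angular": [0,0,0],"hand": 1},
    {"slide": [0.03,0,0.02],"angular": [0,0,0],"hand": 1},
    {"slide": [0.03,0,0.02],"angular": [0,0,0],"hand": 1},
    {"slide": [0.03,0,0.02],"angular": [0,0,0],"hand": 1},
    {"slide": [0,0,0],"angular": [0,0,0],"hand": 1}
  ]
}}

```text
time_s: 1.43
tool_pos: [0.3575, -0.4982, 0.3181]
ee_rot: [[0.998, 0.003, 0.055], [-0.055, 0.004, 0.998], [0.003, -1.0, 0.004]]
contact_force: [-0.7, 0.4, -0.6]
grip_width: 0.0867
```

Run:
```python
from h import *
s=st(); c=cam('wrist'); im=imaging.get_image('wrist'); cv2.imwrite('pics/w1.png',im)
np.savez('pics/w1.npz',K=c[0],d=c[1],M=c[2])
```

```text
t1.4 tcp [ 0.3575 -0.4982  0.3181] yaw -0.0548 down [ 0.003  0.004 -1.   ] F [-0.7  0.4 -0.6] w 0.0867 q [-1.13  0.42  1.34  0.    1.38 -1.08]
```

{"method": "play_rows", "body": {
  "targets": [
    {"slide": [0.015,0,0.037],"hand": 1},
    {"slide": [0.015,0,0.037],"hand": 1},
    {"slide": [0.015,0,0.037],"hand": 1},
    {"slide": [0.015,0,0.037],"hand": 1},
    {"slide": [0.015,0,0.037],"hand": 1},
    {"slide": [0.015,0,0.037],"hand": 1},
    {"slide": [0.015,0,0.037],"hand": 1},
    {"slide": [0.015,0,0.037],"hand": 1}
  ]
}}

```text
invalid input at $.targets[0]: expected keys slide, angular, hand
```

{"method": "play_rows", "body": {
  "targets": [
    {"slide": [0.005,0,0.039],"hand": 1},
    {"slide": [0.005,0,0.039],"hand": 1},
    {"slide": [0.005,0,0.039],"hand": 1},
    {"slide": [0.005,0,0.039],"hand": 1},
    {"slide": [0.005,0,0.039],"hand": 1},
    {"slide": [0.005,0,0.039],"hand": 1},
    {"slide": [0,0,0.039],"hand": 0.4},
    {"slide": [0,0,0.039],"hand": 0.4}
  ]
}}

```text
invalid input at $.targets[0]: expected keys slide, angular, hand
```

{"method": "play_rows", "body": {
  "targets": [
    {"slide": [0,0,0.039],"hand": 0.4},
    {"slide": [0,0,0.039],"hand": 0.4},
    {"slide": [0,0,0.039],"hand": 0.4},
    {"slide": [0,0,0.039],"hand": 0.4},
    {"slide": [0,0,0],"hand": 0.4},
    {"slide": [0,0,0],"hand": 0.4}
  ]
}}

```text
invalid input at $.targets[0]: expected keys slide, angular, hand
```

Run:
```python
from h import *
s=st(); c=cam('wrist'); im=imaging.get_image('wrist'); cv2.imwrite('pics/w2.png',im)
np.savez('pics/w2.npz',K=c[0],d=c[1],M=c[2])
print([(b[0],b[1]) for b in blobs(im,(45,80,30),(90,255,255),30)])
```

```text
t1.5 tcp [ 0.3549 -0.5001  0.3181] yaw -0.0557 down [ 0.     0.002 -1.   ] F [-1.2 -0.1 -0.1] w 0.0868 q [-1.14  0.42  1.34  0.    1.38 -1.08]
[]
```

View pics/w2.png

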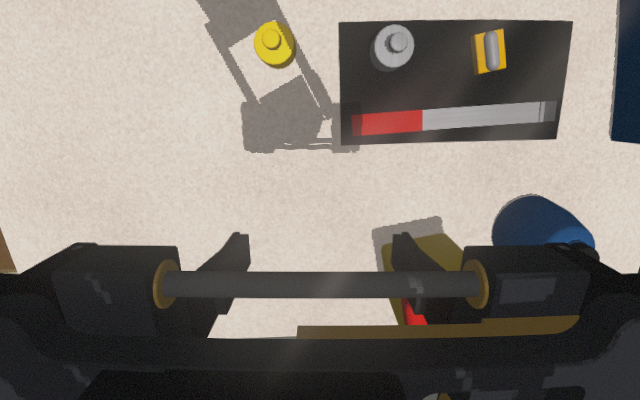

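{"method": "play_rows", "body": {
  "targets": [
    {"slide": [0.015,0,0.037],"angular": [0,0,0],"hand": 1},
    {"slide": [0.015,0,0.037],"angular": [0,0,0],"hand": 1},
    {"slide": [0.015,0,0.037],"angular": [0,0,0],"hand": 1},
    {"slide": [0.015,0,0.037],"angular": [0,0,0],"hand": 1},
    {"slide": [0.015,0,0.037],"angular": [0,0,0],"hand": 1},
    {"slide": [0.015,0,0.037],"angular": [0,0,0],"hand": 1},
    {"slide": [0.015,0,0.037],"angular": [0,0,0],"hand": 1},
    {"slide": [0.015,0,0.037],"angular": [0,0,0],"hand": 1}
  ]
}}

```text
time_s: 2.2
tool_pos: [0.4898, -0.2142, 0.3185]
ee_rot: [[0.998, -0.0, 0.063], [-0.063, -0.0, 0.998], [-0.0, -1.0, -0.0]]
contact_force: [0.9, -0.0, -0.4]
grip_width: 0.0871
```

{"method": "play_rows", "body": {
  "targets": [
    {"slide": [0.005,0,0.039],"angular": [0,0,0],"hand": 1},
    {"slide": [0.005,0,0.039],"angular": [0,0,0],"hand": 1},
    {"slide": [0.005,0,0.039],"angular": [0,0,0],"hand": 1},
    {"slide": [0.005,0,0.039],"angular": [0,0,0],"hand": 0.5},
    {"slide": [0.005,0,0.039],"angular": [0,0,0],"hand": 0.4},
    {"slide": [0.005,0,0.039],"angular": [0,0,0],"hand": 0.4},
    {"slide": [0,0,0.039],"angular": [0,0,0],"hand": 0.4},
    {"slide": [0,0,0.039],"angular": [0,0,0],"hand": 0.4}
  ]
}}

```text
time_s: 2.87
tool_pos: [0.5394, 0.0953, 0.3183]
ee_rot: [[0.998, -0.0, 0.063], [-0.063, -0.001, 0.998], [-0.0, -1.0, -0.001]]
contact_force: [-0.3, -0.3, 0.6]
grip_width: 0.0616
```

{"method": "play_rows", "body": {
  "targets": [
    {"slide": [0,0,0.03],"angular": [0,0,0],"hand": 0.4},
    {"slide": [0,0,0],"angular": [0,0,0],"hand": 0.4},
    {"slide": [0,0,0],"angular": [0,0,0],"hand": 0.4}
  ]
}}

```text
time_s: 3.12
tool_pos: [0.541, 0.1251, 0.3182]
ee_rot: [[0.998, -0.0, 0.059], [-0.059, -0.001, 0.998], [-0.0, -1.0, -0.001]]
contact_force: [-0.4, -1.0, -0.1]
grip_width: 0.0419
```

Run:
```python
from h import *
s=st(); c=cam('wrist'); im=imaging.get_image('wrist'); cv2.imwrite('pics/w3.png',im)
np.savez('pics/w3.npz',K=c[0],d=c[1],M=c[2])
print([(b[0],b[1]) for b in blobs(im,(45,80,30),(90,255,255),30)])
```

```text
t3.1 tcp [0.541  0.1251 0.3182] yaw -0.0593 down [-0.    -0.001 -1.   ] F [-0.4 -1.  -0.1] w 0.0419 q [ 0.03  0.33  1.48 -0.    1.32  0.09]
[(array([617.5, 253.9]), 1326.0), (array([626.4, 182.6]), 1166.0), (array([268. , 139.8]), 51.5), (array([387.7,  98. ]), 165.0), (array([343.8,  97.7]), 179.5), (array([265.4,  81.3]), 592.5), (array([632.4,  81.7]), 720.5), (array([543. ,  19.7]), 1133.0)]
```

View pics/w3.png

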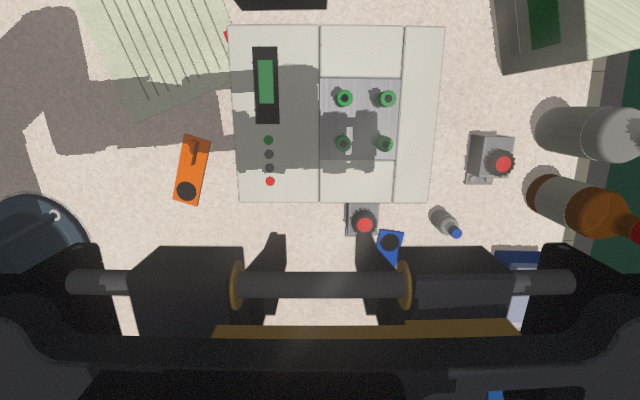

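Run:
```python
from h import *
z=np.load('pics/w3.npz');c=(z['K'],z['d'],z['M']);im=cv2.imread('pics/w3.png')
m=cv2.inRange(cv2.cvtColor(im,cv2.COLOR_BGR2HSV),np.array((45,70,15)),np.array((90,255,255)))
m=cv2.morphologyEx(m,cv2.MORPH_CLOSE,np.ones((5,5)))
for (u,v) in [(344,98),(388,98),(343,144),(386,144)]:
    k=np.zeros_like(m);k[v-15:v+15,u-15:u+15]=m[v-15:v+15,u-15:u+15]
    p=cv2.findNonZero(k); (x,y),r=cv2.minEnclosingCircle(cv2.convexHull(p)); 
    print((round(x,1),round(y,1)),round(r,1),cv2.boundingRect(p),'top',np.round(on(c,(x,y),.157),4),np.round(on(c,(x,y),.15),4))
q=[on(c,p,.1) for p in [(240,203),(228,25),(444,27),(428,203)]]
print(np.round(q,4),np.mean(q,0))
for i in range(4): d=q[(i+1)%4]-q[i];print(np.linalg.norm(d),np.degrees(np.arctan2(d[1],d[0])))
print('blockedges',[np.round(on(c,p,.1),4) for p in [(320,77),(401,78),(396,160),(320,160)]])
b=blobs(im,(0,150,80),(6,255,255),30,(340,200,390,240));print('knob',[np.round(on(c,x[0],.063),4) for x in b])
cv2.imwrite('pics/w3c.png',cv2.resize(im[60:170,300:420],None,fx=5,fy=5,interpolation=cv2.INTER_CUBIC))
```

```text
(343.8, 97.8) 8.1 (336, 90, 16, 16) top [0.5714 0.2181 0.157 ] [0.572  0.2184 0.15  ]
(388.0, 98.0) 8.1 (380, 90, 16, 16) top [0.6179 0.2154 0.157 ] [0.6195 0.2157 0.15  ]
(342.0, 142.0) 6.4 (336, 137, 12, 12) top [0.5677 0.1722 0.157 ] [0.5681 0.1715 0.15  ]
(386.0, 144.5) 6.8 (382, 139, 11, 13) top [0.6158 0.1668 0.157 ] [0.6173 0.166  0.15  ]
[[0.4292 0.0926 0.1   ]
 [0.4435 0.3112 0.1   ]
 [0.6976 0.2949 0.1   ]
 [0.6864 0.0774 0.1   ]] [0.56415806 0.19403676 0.1       ]
0.2191082098344485 86.25997722844
0.2545764863202227 -3.672247451245956
0.2178278626657233 -92.94858776856964
0.25759008400735345 176.61637188978696
blockedges [array([0.5479, 0.2462, 0.1   ]), array([0.6466, 0.2398, 0.1   ]), array([0.6413, 0.1392, 0.1   ]), array([0.5419, 0.1449, 0.1   ])]
knob [array([0.599 , 0.0379, 0.063 ])]
```

View pics/w3c.png

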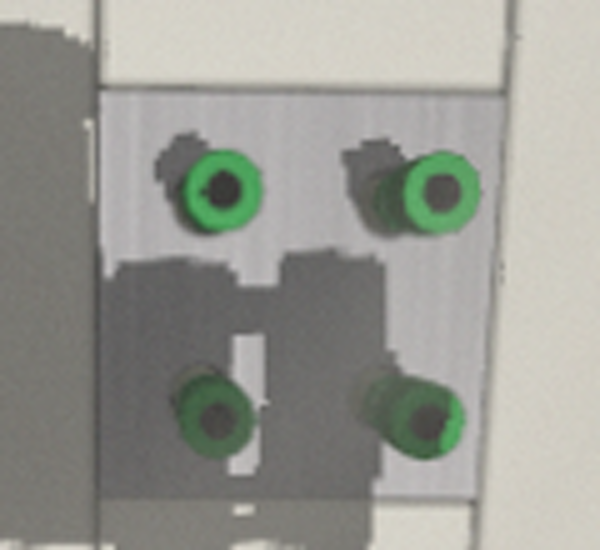

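{"method": "play_rows", "body": {
  "targets": [
    {"slide": [-0.01,0,0.035],"angular": [0,0,0],"hand": 0.4},
    {"slide": [-0.01,0,0.035],"angular": [0,0,0],"hand": 0.4},
    {"slide": [0,0,0.035],"angular": [0,0,0],"hand": 0.4},
    {"slide": [0,0,0.03],"angular": [0,0,0],"hand": 0.4},
    {"slide": [0,0,0],"angular": [0,0,0],"hand": 0.4},
    {"slide": [0,0,0],"angular": [0,0,0],"hand": 0.4}
  ]
}}

```text
time_s: 3.67
tool_pos: [0.5297, 0.26, 0.3182]
ee_rot: [[0.998, -0.0, 0.061], [-0.061, -0.001, 0.998], [-0.0, -1.0, -0.001]]
contact_force: [0.4, -0.4, 0.3]
grip_width: 0.0349
```

Run:
```python
from h import *
s=st(); c=cam('wrist'); im=imaging.get_image('wrist'); cv2.imwrite('pics/w4.png',im)
np.savez('pics/w4.npz',K=c[0],d=c[1],M=c[2])
u,v=proj(c,(.5,.389,.06))[0];print(u,v);u=int(u);v=int(v)
cr=im[max(0,v-70):v+70,u-80:u+80].astype(float); cr=np.clip(255*(cr/255)**.5,0,255).astype(np.uint8)
print('off',u-80,max(0,v-70)); cv2.imwrite('pics/w4c.png',cv2.resize(cr,None,fx=4,fy=4,interpolation=cv2.INTER_CUBIC))
```

```text
t3.7 tcp [0.5297 0.26   0.3182] yaw -0.0611 down [-0.    -0.001 -1.   ] F [ 0.4 -0.4  0.3] w 0.0349 q [ 0.27  0.39  1.4  -0.    1.36  0.33]
292.1399489446675 76.02324706514855
off 212 6
```

View pics/w4c.png

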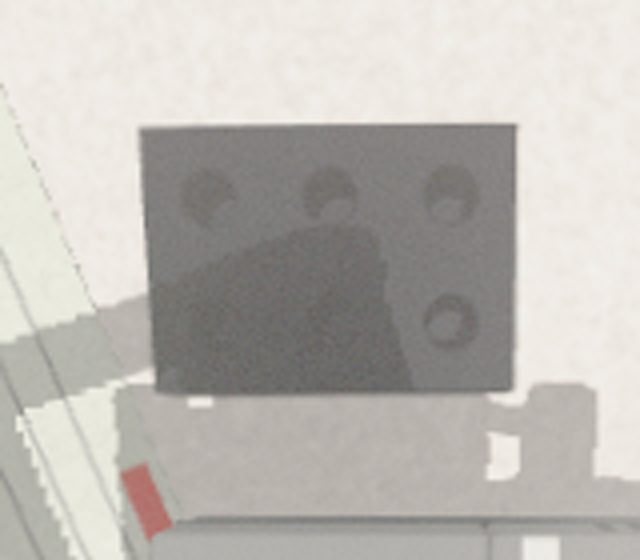

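Run:
```python
from h import *
z=np.load('pics/w4.npz');c=(z['K'],z['d'],z['M'])
f=lambda p:((p[0]+.5)/4-.5+212,(p[1]+.5)/4-.5+6)
H=np.array([on(c,f(p),.06)[:2] for p in [(208,195),(330,192),(451,193),(451,320)]]);L=np.array([(-40,20),(0,20),(40,20),(40,-20)])/1000
print(np.round(H,4))
C=np.array([on(c,f(p),.06)[:2] for p in [(140,128),(517,124),(513,391),(155,393)]]);LC=np.array([(-62,42),(62,42),(62,-42),(-62,-42)])/1000
print(np.round(C,4))
for A,B in [(L,H),(LC,C)]:
    a=A-A.mean(0);b=B-B.mean(0);th=np.arctan2((a[:,0]*b[:,1]-a[:,1]*b[:,0]).sum(),(a*b).sum())
    R=np.array([[np.cos(th),-np.sin(th)],[np.sin(th),np.cos(th)]]);t=B.mean(0)-R@A.mean(0)
    print('yaw',np.degrees(th),'org',np.round(t,4),'res',np.round((A@R.T+t-B)*1000,1).tolist())
    print(np.round(L[[0,2,3]]@R.T+t,4), np.round(np.array([-.04,-.02])@R.T+t,4))
```

```text
[[0.4646 0.4185]
 [0.505  0.4167]
 [0.5448 0.4139]
 [0.5425 0.3741]]
[[0.4445 0.4405]
 [0.5674 0.4335]
 [0.5624 0.3498]
 [0.4395 0.357 ]]
yaw -3.292732271686656 org [0.5036 0.3964] res [[0.2, 0.1], [-0.2, -0.3], [-0.0, 0.2], [-0.0, 0.0]]
[[0.4649 0.4186]
 [0.5447 0.414 ]
 [0.5424 0.3741]] [0.4626 0.3787]
yaw -3.3313762399733804 org [0.5035 0.3952] res [[-0.5, 0.3], [0.4, -0.0], [0.5, -0.1], [-0.4, -0.1]]
[[0.4647 0.4175]
 [0.5445 0.4128]
 [0.5422 0.3729]] [0.4624 0.3775]
```

{"method": "play_rows", "body": {
  "targets": [
    {"slide": [0.022,0,-0.019],"angular": [0,0,0],"hand": 0.4},
    {"slide": [0.022,0,-0.0195],"angular": [0,0,0],"hand": 0.4},
    {"slide": [0,0.02,0],"angular": [0,0,0],"hand": 0.4},
    {"slide": [0,0.04,0],"angular": [0,0,0],"hand": 0.4},
    {"slide": [0,0.04,0],"angular": [0,0,0],"hand": 0.4},
    {"slide": [0,0.02,0],"angular": [0,0,0],"hand": 0.4},
    {"slide": [0,0,0],"angular": [0,0,0],"hand": 0.4}
  ]
}}

```text
time_s: 4.3
tool_pos: [0.5672, 0.2161, 0.1931]
ee_rot: [[0.998, -0.012, 0.065], [-0.065, -0.003, 0.998], [-0.012, -1.0, -0.004]]
contact_force: [-0.5, 0.6, 0.1]
grip_width: 0.0352
```

Run:
```python
from h import *
s=st(); c=cam('wrist'); im=imaging.get_image('wrist'); cv2.imwrite('pics/w5.png',im)
m=cv2.inRange(cv2.cvtColor(im,cv2.COLOR_BGR2HSV),np.array((45,70,15)),np.array((90,255,255)))
m=cv2.morphologyEx(m,cv2.MORPH_CLOSE,np.ones((7,7)))
print('expect',[np.round(proj(c,p+(.157,))[0]) for p in [(.5716,.2187),(.6177,.2154),(.5688,.1704),(.6154,.1678)]], 'tip',proj(c,s['tool_pos']))
for b in cv2.findContours(m,0,1)[0]:
    if cv2.contourArea(b)>60: print(cv2.boundingRect(b))
```

```text
t4.3 tcp [0.5672 0.2161 0.1931] yaw -0.0647 down [-0.012 -0.003 -1.   ] F [-0.5  0.6  0.1] w 0.0352 q [ 0.18  0.54  1.5  -0.    1.11  0.25]
expect [array([326., 223.]), array([390., 224.]), array([326., 281.]), array([386., 281.])] tip [[319.98548279 248.91003797]]
(537, 387, 45, 13)
(257, 385, 39, 15)
(360, 380, 39, 20)
(310, 376, 40, 24)
(91, 375, 17, 25)
(150, 371, 116, 29)
(120, 371, 42, 29)
(570, 294, 13, 30)
(583, 280, 22, 17)
(317, 250, 18, 21)
(593, 249, 47, 59)
(379, 212, 23, 22)
(316, 199, 22, 35)
(211, 150, 26, 56)
(581, 0, 59, 130)
```

{"method": "play_rows", "body": {
  "targets": [
    {"slide": [0,0,0],"angular": [0,0,0],"hand": 0.4},
    {"slide": [0,0,0],"angular": [0,0,0],"hand": 0.4},
    {"slide": [0,0,0],"angular": [0,0,0],"hand": 0.4}
  ]
}}

```text
time_s: 4.6
tool_pos: [0.5725, 0.2197, 0.201]
ee_rot: [[0.998, 0.005, 0.062], [-0.062, 0.001, 0.998], [0.005, -1.0, 0.001]]
contact_force: [0.1, 0.6, -0.9]
grip_width: 0.0351
```

Run:
```python
from h import *
s=st()
```

```text
t4.6 tcp [0.5725 0.2197 0.201 ] yaw -0.0616 down [ 0.005  0.001 -1.   ] F [ 0.1  0.6 -0.9] w 0.0351 q [ 0.18  0.53  1.49 -0.    1.11  0.25]
```

{"method": "play_rows", "body": {
  "targets": [
    {"slide": [0,0.025,0],"angular": [0,0,0],"hand": 0.4},
    {"slide": [0,0.025,0],"angular": [0,0,0],"hand": 0.4},
    {"slide": [0,0.015,0],"angular": [0,0,0],"hand": 0.4},
    {"slide": [0,0.005,0],"angular": [0,0,0],"hand": 0.4},
    {"slide": [0,0,0],"angular": [0,0,0],"hand": 0.4},
    {"slide": [0,0,0],"angular": [0,0,0],"hand": 0.4},
    {"slide": [0,0,0],"angular": [0,0,0],"hand": 0},
    {"slide": [0,0,0],"angular": [0,0,0],"hand": 0}
  ]
}}

```text
time_s: 5.27
tool_pos: [0.5719, 0.2202, 0.1302]
ee_rot: [[0.998, 0.003, 0.061], [-0.061, 0.001, 0.998], [0.003, -1.0, 0.001]]
contact_force: [0.3, 0.2, 0.3]
grip_width: 0.0285
```

{"method": "play_rows", "body": {
  "targets": [
    {"slide": [0,0,0],"angular": [0,0,0],"hand": 0},
    {"slide": [0,0,0],"angular": [0,0,0],"hand": 0},
    {"slide": [0,0,0],"angular": [0,0,0],"hand": 0}
  ]
}}

```text
time_s: 5.52
tool_pos: [0.5712, 0.22, 0.1293]
ee_rot: [[0.998, 0.001, 0.061], [-0.061, 0.0, 0.998], [0.001, -1.0, 0.0]]
contact_force: [-0.1, -0.4, 1.7]
grip_width: 0.0157
```

Run:
```python
from h import *
s=st()
```

```text
t5.5 tcp [0.5712 0.22   0.1293] yaw -0.0610 down [ 0.001  0.    -1.   ] F [-0.1 -0.4  1.7] w 0.0157 q [0.19 0.62 1.55 0.   0.97 0.25]
```

{"method": "play_rows", "body": {
  "targets": [
    {"slide": [0,-0.015,0],"angular": [0,0,0],"hand": 0},
    {"slide": [0,-0.025,0],"angular": [0,0,0],"hand": 0},
    {"slide": [0,-0.03,0],"angular": [0,0,0],"hand": 0},
    {"slide": [-0.0055,0,0.0275],"angular": [0,0,0],"hand": 0},
    {"slide": [-0.0055,0,0.0275],"angular": [0,0,0],"hand": 0},
    {"slide": [-0.0055,0,0.0275],"angular": [0,0,0],"hand": 0},
    {"slide": [-0.0055,0,0.0275],"angular": [0,0,0],"hand": 0},
    {"slide": [-0.0055,0,0.0275],"angular": [0,0,0],"hand": 0}
  ]
}}

```text
time_s: 6.18
tool_pos: [0.5513, 0.3599, 0.1987]
ee_rot: [[0.998, -0.0, 0.061], [-0.061, -0.0, 0.998], [-0.0, -1.0, -0.0]]
contact_force: [0.3, 0.7, -0.6]
grip_width: 0.0156
```

{"method": "play_rows", "body": {
  "targets": [
    {"slide": [-0.0055,0,0.0275],"angular": [0,0,0],"hand": 0},
    {"slide": [-0.0055,0,0.0278],"angular": [0,0,0],"hand": 0},
    {"slide": [0,0,0],"angular": [0,0,0],"hand": 0},
    {"slide": [0,0,0],"angular": [0,0,0],"hand": 0},
    {"slide": [0,0,0],"angular": [0,0,0],"hand": 0},
    {"slide": [0,0,0],"angular": [0,0,0],"hand": 0},
    {"slide": [0,0,0],"angular": [0,0,0],"hand": 0}
  ]
}}

```text
time_s: 6.77
tool_pos: [0.5444, 0.4134, 0.1985]
ee_rot: [[0.998, -0.0, 0.063], [-0.063, -0.0, 0.998], [-0.0, -1.0, -0.0]]
contact_force: [-0.1, 0.7, -1.0]
grip_width: 0.0162
```

```bash
cat > go.py <<'E'
from h import *
def go(x,y,z=None,quiet=0):
    s=st() if not quiet else readout.observe(); R=s['ee_rot'];d=np.array([x,y,z if z is not None else s['tool_pos'][2]])-s['tool_pos']
    yaw=np.arctan2(R[1,0],R[0,0]); X=np.array([np.cos(yaw),np.sin(yaw),0]);Z=np.array([-np.sin(yaw),np.cos(yaw),0])
    print('slide',np.round([d@X,-d[2],d@Z],4))
if __name__=='__main__': go(*map(float,sys.argv[1:]))
E
python3 go.py .5445 .4148 .084
```

```text
t6.8 tcp [0.5444 0.4134 0.1985] yaw -0.0625 down [-0. -0. -1.] F [-0.1  0.7 -1. ] w 0.0162 q [ 0.49  0.63  1.3  -0.    1.21  0.55]
slide [-0.      0.1145  0.0014]
```

{"method": "play_rows", "body": {
  "targets": [
    {"slide": [0,0.03,0.0014],"angular": [0,0,0],"hand": 0},
    {"slide": [0,0.02,0],"angular": [0,0,0],"hand": 0},
    {"slide": [0,0.02,0],"angular": [0,0,0],"hand": 0},
    {"slide": [0,0.02,0],"angular": [0,0,0],"hand": 0},
    {"slide": [0,0.015,0],"angular": [0,0,0],"hand": 0},
    {"slide": [0,0.0095,0],"angular": [0,0,0],"hand": 0},
    {"slide": [0,0,0],"angular": [0,0,0],"hand": 0},
    {"slide": [0,0,0],"angular": [0,0,0],"hand": 0}
  ]
}}

```text
time_s: 7.43
tool_pos: [0.5447, 0.4155, 0.0841]
ee_rot: [[0.998, 0.0, 0.062], [-0.062, 0.0, 0.998], [0.0, -1.0, 0.0]]
contact_force: [0.2, 0.6, -0.4]
grip_width: 0.0159
```

```bash
python3 go.py .5445 .4148 .084
```

```text
t7.4 tcp [0.5447 0.4155 0.0841] yaw -0.0621 down [ 0.  0. -1.] F [ 0.2  0.6 -0.4] w 0.0159 q [ 0.49  0.77  1.37 -0.    1.    0.55]
slide [-0.0002  0.0001 -0.0007]
```

{"method": "play_rows", "body": {
  "targets": [
    {"slide": [0,0,0],"angular": [0,0,0],"hand": 0.38},
    {"slide": [0,0,0],"angular": [0,0,0],"hand": 0.38},
    {"slide": [0,0,0],"angular": [0,0,0],"hand": 0.38},
    {"slide": [0,-0.02,0],"angular": [0,0,0],"hand": 0.38},
    {"slide": [0,-0.03,0],"angular": [0,0,0],"hand": 0.38},
    {"slide": [0,-0.035,0],"angular": [0,0,0],"hand": 0.38},
    {"slide": [0,-0.035,0],"angular": [0,0,0],"hand": 0.38},
    {"slide": [0.0142,0,-0.0325],"angular": [0,0,0],"hand": 0.38}
  ]
}}

```text
time_s: 8.1
tool_pos: [0.5588, 0.3903, 0.2134]
ee_rot: [[0.998, 0.015, 0.055], [-0.055, 0.011, 0.998], [0.014, -1.0, 0.012]]
contact_force: [1.3, 0.6, 1.2]
grip_width: 0.0325
```

{"method": "play_rows", "body": {
  "targets": [
    {"slide": [0.0142,0,-0.0325],"angular": [0,0,0],"hand": 0.38},
    {"slide": [0.0142,0,-0.0325],"angular": [0,0,0],"hand": 0.38},
    {"slide": [0.0142,0,-0.0325],"angular": [0,0,0],"hand": 0.38},
    {"slide": [0.0142,0,-0.0325],"angular": [0,0,0],"hand": 0.38},
    {"slide": [0.0142,0,-0.0325],"angular": [0,0,0],"hand": 0.38},
    {"slide": [0,0,0],"angular": [0,0,0],"hand": 0.38},
    {"slide": [0,0,0],"angular": [0,0,0],"hand": 0.38},
    {"slide": [0,0,0],"angular": [0,0,0],"hand": 0.38}
  ]
}}

```text
time_s: 8.77
tool_pos: [0.6172, 0.2164, 0.2044]
ee_rot: [[0.998, 0.0, 0.062], [-0.062, 0.001, 0.998], [-0.0, -1.0, 0.001]]
contact_force: [-0.8, 0.3, 0.5]
grip_width: 0.0332
```

```bash
python3 go.py .6177 .2154 .128
python3 - <<'E'
from h import *
# check FL well empty & tube in rack via top view
T=cam('top');im=imaging.get_image('top');cv2.imwrite('pics/top1.png',im)
print([(b[0],b[1],np.round(on(T,b[0],.105),3)) for b in blobs(im,(45,80,30),(90,255,255),4,(170,150,275,225))])
E
```

```text
t8.8 tcp [0.6172 0.2164 0.2044] yaw -0.0617 down [ 0.     0.001 -1.   ] F [-0.8  0.3  0.5] w 0.0332 q [0.17 0.59 1.37 0.   1.18 0.23]
slide [ 0.0006  0.0764 -0.001 ]
[(array([182.5, 187. ]), 23.5, array([0.542, 0.41 , 0.105])), (array([258.1, 178.3]), 13.0, array([0.572, 0.175, 0.105])), (array([259.5, 163.2]), 12.0, array([0.619, 0.172, 0.105]))]
```

{"method": "play_rows", "body": {
  "targets": [
    {"slide": [0.0006,0.025,-0.001],"angular": [0,0,0],"hand": 0.38},
    {"slide": [0,0.025,0],"angular": [0,0,0],"hand": 0.38},
    {"slide": [0,0.02,0],"angular": [0,0,0],"hand": 0.38},
    {"slide": [0,0.006,0],"angular": [0,0,0],"hand": 0.38},
    {"slide": [0,0,0],"angular": [0,0,0],"hand": 0.38},
    {"slide": [0,0,0],"angular": [0,0,0],"hand": 0},
    {"slide": [0,0,0],"angular": [0,0,0],"hand": 0},
    {"slide": [0,0,0],"angular": [0,0,0],"hand": 0}
  ]
}}

```text
time_s: 9.48
tool_pos: [0.619, 0.2158, 0.1298]
ee_rot: [[0.998, 0.003, 0.06], [-0.06, 0.001, 0.998], [0.003, -1.0, 0.001]]
contact_force: [-1.1, 1.0, 0.5]
grip_width: 0.0201
```

{"method": "play_rows", "body": {
  "targets": [
    {"slide": [0,0,0],"angular": [0,0,0],"hand": 0},
    {"slide": [0,0,0],"angular": [0,0,0],"hand": 0},
    {"slide": [0,-0.015,0],"angular": [0,0,0],"hand": 0},
    {"slide": [0,-0.025,0],"angular": [0,0,0],"hand": 0},
    {"slide": [0,-0.03,0],"angular": [0,0,0],"hand": 0},
    {"slide": [-0.0236,0,0.0276],"angular": [0,0,0],"hand": 0},
    {"slide": [-0.0236,0,0.0276],"angular": [0,0,0],"hand": 0},
    {"slide": [-0.0236,0,0.0276],"angular": [0,0,0],"hand": 0}
  ]
}}

```text
time_s: 10.15
tool_pos: [0.5523, 0.3025, 0.1993]
ee_rot: [[0.998, 0.002, 0.063], [-0.063, 0.001, 0.998], [0.002, -1.0, 0.001]]
contact_force: [0.1, 1.2, -0.6]
grip_width: 0.0157
```

{"method": "play_rows", "body": {
  "targets": [
    {"slide": [-0.0236,0,0.0276],"angular": [0,0,0],"hand": 0},
    {"slide": [-0.0236,0,0.0276],"angular": [0,0,0],"hand": 0},
    {"slide": [-0.0236,0,0.0276],"angular": [0,0,0],"hand": 0},
    {"slide": [-0.0236,0,0.0276],"angular": [0,0,0],"hand": 0},
    {"slide": [0,0,0],"angular": [0,0,0],"hand": 0},
    {"slide": [0,0,0],"angular": [0,0,0],"hand": 0},
    {"slide": [0,0,0],"angular": [0,0,0],"hand": 0},
    {"slide": [0,0,0],"angular": [0,0,0],"hand": 0}
  ]
}}

```text
time_s: 10.82
tool_pos: [0.4657, 0.4172, 0.1982]
ee_rot: [[0.998, 0.001, 0.062], [-0.062, -0.0, 0.998], [0.001, -1.0, -0.0]]
contact_force: [0.1, -0.2, 0.2]
grip_width: 0.0161
```

```bash
python3 go.py .4648 .4182 .084;  python3 - <<'E'
from h import *
# rack still there? wrist view centroid of dark hull vs expected
a=cv2.imread('pics/top0.png');im=imaging.get_image('top');
d=cv2.absdiff(a,im).max(2); 
for n,r in [('rack',(175,180,210,225)),('padA',(314,150,355,175)),('padB',(355,148,397,168))]: 
    print(n,(d[r[1]:r[3],r[0]:r[2]]>40).sum())
E
```

```text
t10.8 tcp [0.4657 0.4172 0.1982] yaw -0.0623 down [ 0.001 -0.    -1.   ] F [ 0.1 -0.2  0.2] w 0.0161 q [ 0.55  0.55  1.46 -0.    1.13  0.61]
slide [-0.001   0.1142  0.0009]
rack 178
padA 0
padB 0
```

{"method": "play_rows", "body": {
  "targets": [
    {"slide": [-0.001,0.03,0.0009],"angular": [0,0,0],"hand": 0},
    {"slide": [0,0.02,0],"angular": [0,0,0],"hand": 0},
    {"slide": [0,0.02,0],"angular": [0,0,0],"hand": 0},
    {"slide": [0,0.02,0],"angular": [0,0,0],"hand": 0},
    {"slide": [0,0.015,0],"angular": [0,0,0],"hand": 0},
    {"slide": [0,0.0092,0],"angular": [0,0,0],"hand": 0},
    {"slide": [0,0,0],"angular": [0,0,0],"hand": 0},
    {"slide": [0,0,0],"angular": [0,0,0],"hand": 0}
  ]
}}

```text
time_s: 11.53
tool_pos: [0.4648, 0.4184, 0.0837]
ee_rot: [[0.998, 0.0, 0.063], [-0.063, -0.0, 0.998], [0.0, -1.0, -0.0]]
contact_force: [-0.3, 0.5, -0.8]
grip_width: 0.0162
```

```bash
python3 go.py .4648 .4182 .084
```

```text
t11.5 tcp [0.4648 0.4184 0.0837] yaw -0.0627 down [ 0. -0. -1.] F [-0.3  0.5 -0.8] w 0.0162 q [ 0.55  0.7   1.54 -0.    0.9   0.62]
slide [-0.     -0.0003 -0.0002]
```

{"method": "play_rows", "body": {
  "targets": [
    {"slide": [0,0,0],"angular": [0,0,0],"hand": 0.38},
    {"slide": [0,0,0],"angular": [0,0,0],"hand": 0.38},
    {"slide": [0,0,0],"angular": [0,0,0],"hand": 0.38},
    {"slide": [0,-0.02,0],"angular": [0,0,0],"hand": 0.38},
    {"slide": [0,-0.03,0],"angular": [0,0,0],"hand": 0.38},
    {"slide": [0,-0.035,0],"angular": [0,0,0],"hand": 0.38},
    {"slide": [0,-0.035,0],"angular": [0,0,0],"hand": 0.38},
    {"slide": [0.017,0,-0.0344],"angular": [0,0,0],"hand": 0.38}
  ]
}}

```text
time_s: 12.2
tool_pos: [0.4809, 0.3911, 0.2122]
ee_rot: [[0.998, 0.014, 0.055], [-0.055, 0.012, 0.998], [0.013, -1.0, 0.013]]
contact_force: [2.6, 0.0, 1.2]
grip_width: 0.0327
```

{"method": "play_rows", "body": {
  "targets": [
    {"slide": [0.017,0,-0.0344],"angular": [0,0,0],"hand": 0.38},
    {"slide": [0.017,0,-0.0344],"angular": [0,0,0],"hand": 0.38},
    {"slide": [0.017,0,-0.0344],"angular": [0,0,0],"hand": 0.38},
    {"slide": [0.017,0,-0.0344],"angular": [0,0,0],"hand": 0.38},
    {"slide": [0.017,0,-0.0344],"angular": [0,0,0],"hand": 0.38},
    {"slide": [0.017,0,-0.0344],"angular": [0,0,0],"hand": 0.38},
    {"slide": [0,0,0],"angular": [0,0,0],"hand": 0.38},
    {"slide": [0,0,0],"angular": [0,0,0],"hand": 0.38}
  ]
}}

```text
time_s: 12.87
tool_pos: [0.5689, 0.1695, 0.2042]
ee_rot: [[0.998, 0.001, 0.065], [-0.065, 0.0, 0.998], [0.001, -1.0, 0.0]]
contact_force: [0.3, 0.0, 0.1]
grip_width: 0.0333
```

{"method": "play_rows", "body": {
  "targets": [
    {"slide": [0,0,0],"angular": [0,0,0],"hand": 0.38},
    {"slide": [0,0,0],"angular": [0,0,0],"hand": 0.38}
  ]
}}

```text
time_s: 13.03
tool_pos: [0.5672, 0.1726, 0.204]
ee_rot: [[0.998, -0.0, 0.06], [-0.06, 0.0, 0.998], [-0.0, -1.0, 0.0]]
contact_force: [-0.3, -0.0, 0.3]
grip_width: 0.0331
```

```bash
python3 go.py .5688 .1704 .128
python3 - <<'E'
from h import *
T=cam('top');im=imaging.get_image('top');cv2.imwrite('pics/top2.png',im)
print([(b[0],b[1],np.round(on(T,b[0],.105),3)) for b in blobs(im,(45,80,30),(90,255,255),4,(170,150,275,225))])
E
```

```text
t13.0 tcp [0.5672 0.1726 0.204 ] yaw -0.0597 down [-0.  0. -1.] F [-0.3 -0.   0.3] w 0.0331 q [0.11 0.51 1.53 0.   1.1  0.17]
slide [ 0.0018  0.076  -0.0021]
[(array([180.1, 211.3]), 23.0, array([0.466, 0.415, 0.105])), (array([182.7, 187. ]), 24.0, array([0.542, 0.41 , 0.105]))]
```

{"method": "play_rows", "body": {
  "targets": [
    {"slide": [0.001,0.025,-0.001],"angular": [0,0,0],"hand": 0.38},
    {"slide": [0,0.025,0],"angular": [0,0,0],"hand": 0.38},
    {"slide": [0,0.02,0],"angular": [0,0,0],"hand": 0.38},
    {"slide": [0,0.006,0],"angular": [0,0,0],"hand": 0.38},
    {"slide": [0,0,0],"angular": [0,0,0],"hand": 0.38},
    {"slide": [0,0,0],"angular": [0,0,0],"hand": 0},
    {"slide": [0,0,0],"angular": [0,0,0],"hand": 0},
    {"slide": [0,0,0],"angular": [0,0,0],"hand": 0}
  ]
}}

```text
time_s: 13.75
tool_pos: [0.5699, 0.1709, 0.1294]
ee_rot: [[0.998, 0.003, 0.061], [-0.061, 0.0, 0.998], [0.003, -1.0, 0.001]]
contact_force: [0.2, 0.5, -0.2]
grip_width: 0.0203
```

{"method": "play_rows", "body": {
  "targets": [
    {"slide": [0,0,0],"angular": [0,0,0],"hand": 0},
    {"slide": [0,0,0],"angular": [0,0,0],"hand": 0},
    {"slide": [0,-0.015,0],"angular": [0,0,0],"hand": 0},
    {"slide": [0,-0.025,0],"angular": [0,0,0],"hand": 0},
    {"slide": [0,-0.03,0],"angular": [0,0,0],"hand": 0},
    {"slide": [-0.0056,0,0.0287],"angular": [0,0,0],"hand": 0},
    {"slide": [-0.0056,0,0.0287],"angular": [0,0,0],"hand": 0},
    {"slide": [-0.0056,0,0.0287],"angular": [0,0,0],"hand": 0}
  ]
}}

```text
time_s: 14.42
tool_pos: [0.5578, 0.2578, 0.1993]
ee_rot: [[0.998, 0.002, 0.063], [-0.063, 0.001, 0.998], [0.002, -1.0, 0.001]]
contact_force: [0.6, 0.1, -0.4]
grip_width: 0.0158
```

{"method": "play_rows", "body": {
  "targets": [
    {"slide": [-0.0056,0,0.0287],"angular": [0,0,0],"hand": 0},
    {"slide": [-0.0056,0,0.0287],"angular": [0,0,0],"hand": 0},
    {"slide": [-0.0056,0,0.0287],"angular": [0,0,0],"hand": 0},
    {"slide": [-0.0056,0,0.0287],"angular": [0,0,0],"hand": 0},
    {"slide": [0,0,0],"angular": [0,0,0],"hand": 0},
    {"slide": [0,0,0],"angular": [0,0,0],"hand": 0},
    {"slide": [0,0,0],"angular": [0,0,0],"hand": 0},
    {"slide": [0,0,0],"angular": [0,0,0],"hand": 0}
  ]
}}

```text
time_s: 15.08
tool_pos: [0.5421, 0.3721, 0.1978]
ee_rot: [[0.998, -0.0, 0.062], [-0.062, -0.001, 0.998], [-0.0, -1.0, -0.001]]
contact_force: [0.6, 0.4, 0.6]
grip_width: 0.016
```

```bash
python3 go.py .5424 .3738 .084
```

```text
t15.1 tcp [0.5421 0.3721 0.1978] yaw -0.0622 down [-0.    -0.001 -1.   ] F [0.6 0.4 0.6] w 0.0160 q [ 0.43  0.6   1.37 -0.    1.17  0.49]
slide [0.0002 0.1138 0.0017]
```

{"method": "play_rows", "body": {
  "targets": [
    {"slide": [0.0002,0.03,0.0015],"angular": [0,0,0],"hand": 0},
    {"slide": [0,0.02,0],"angular": [0,0,0],"hand": 0},
    {"slide": [0,0.02,0],"angular": [0,0,0],"hand": 0},
    {"slide": [0,0.02,0],"angular": [0,0,0],"hand": 0},
    {"slide": [0,0.015,0],"angular": [0,0,0],"hand": 0},
    {"slide": [0,0.009,0],"angular": [0,0,0],"hand": 0},
    {"slide": [0,0,0],"angular": [0,0,0],"hand": 0},
    {"slide": [0,0,0],"angular": [0,0,0],"hand": 0}
  ]
}}

```text
time_s: 15.75
tool_pos: [0.5428, 0.374, 0.084]
ee_rot: [[0.998, 0.0, 0.062], [-0.062, -0.0, 0.998], [0.0, -1.0, -0.0]]
contact_force: [0.6, 0.4, -0.8]
grip_width: 0.0159
```

```bash
python3 go.py .5424 .3738 .084; python3 go.py .6154 .1678 .204
```

```text
t15.8 tcp [0.5428 0.374  0.084 ] yaw -0.0623 down [ 0. -0. -1.] F [ 0.6  0.4 -0.8] w 0.0159 q [ 0.43  0.74  1.45 -0.    0.95  0.5 ]
slide [-0.0004  0.     -0.0003]
t15.8 tcp [0.5428 0.374  0.084 ] yaw -0.0623 down [ 0. -0. -1.] F [ 0.6  0.4 -0.8] w 0.0159 q [ 0.43  0.74  1.45 -0.    0.95  0.5 ]
slide [ 0.0853 -0.12   -0.2013]
```

{"method": "play_rows", "body": {
  "targets": [
    {"slide": [0,0,0],"angular": [0,0,0],"hand": 0.38},
    {"slide": [0,0,0],"angular": [0,0,0],"hand": 0.38},
    {"slide": [0,0,0],"angular": [0,0,0],"hand": 0.38},
    {"slide": [0,-0.02,0],"angular": [0,0,0],"hand": 0.38},
    {"slide": [0,-0.03,0],"angular": [0,0,0],"hand": 0.38},
    {"slide": [0,-0.035,0],"angular": [0,0,0],"hand": 0.38},
    {"slide": [0,-0.035,0],"angular": [0,0,0],"hand": 0.38},
    {"slide": [0.0122,0,-0.0288],"angular": [0,0,0],"hand": 0.38}
  ]
}}

```text
time_s: 16.42
tool_pos: [0.5555, 0.3518, 0.2128]
ee_rot: [[0.998, 0.015, 0.055], [-0.056, 0.01, 0.998], [0.014, -1.0, 0.01]]
contact_force: [1.5, 0.4, 0.2]
grip_width: 0.033
```

{"method": "play_rows", "body": {
  "targets": [
    {"slide": [0.0122,0,-0.0288],"angular": [0,0,0],"hand": 0.38},
    {"slide": [0.0122,0,-0.0288],"angular": [0,0,0],"hand": 0.38},
    {"slide": [0.0122,0,-0.0288],"angular": [0,0,0],"hand": 0.38},
    {"slide": [0.0122,0,-0.0288],"angular": [0,0,0],"hand": 0.38},
    {"slide": [0.0122,0,-0.0288],"angular": [0,0,0],"hand": 0.38},
    {"slide": [0.0122,0,-0.0288],"angular": [0,0,0],"hand": 0.38},
    {"slide": [0,0,0],"angular": [0,0,0],"hand": 0.38},
    {"slide": [0,0,0],"angular": [0,0,0],"hand": 0.38}
  ]
}}

```text
time_s: 17.08
tool_pos: [0.6159, 0.1668, 0.2043]
ee_rot: [[0.998, 0.001, 0.064], [-0.064, 0.0, 0.998], [0.001, -1.0, 0.0]]
contact_force: [-0.1, 0.1, -0.1]
grip_width: 0.0331
```

{"method": "play_rows", "body": {
  "targets": [
    {"slide": [0,0,0],"angular": [0,0,0],"hand": 0.38},
    {"slide": [0,0,0],"angular": [0,0,0],"hand": 0.38},
    {"slide": [0,0,0],"angular": [0,0,0],"hand": 0.38}
  ]
}}

```text
time_s: 17.33
tool_pos: [0.6146, 0.1698, 0.204]
ee_rot: [[0.998, -0.0, 0.059], [-0.059, 0.0, 0.998], [-0.0, -1.0, 0.0]]
contact_force: [0.3, 0.4, 0.5]
grip_width: 0.0333
```

```bash
python3 go.py .6154 .1678 .128
python3 - <<'E'
from h import *
T=cam('top');im=imaging.get_image('top');cv2.imwrite('pics/top2.png',im)
print([(b[0],b[1],np.round(on(T,b[0],.105),3)) for b in blobs(im,(45,80,30),(90,255,255),4,(170,150,275,225))])
E
```

```text
t17.3 tcp [0.6146 0.1698 0.204 ] yaw -0.0591 down [-0.  0. -1.] F [0.3 0.4 0.5] w 0.0333 q [0.09 0.56 1.42 0.   1.16 0.15]
slide [ 0.0009  0.076  -0.002 ]
[(array([180. , 211.1]), 21.5, array([0.467, 0.415, 0.105])), (array([182.2, 188.3]), 22.5, array([0.538, 0.411, 0.105])), (array([193.6, 186.8]), 32.5, array([0.543, 0.375, 0.105]))]
```

{"method": "play_rows", "body": {
  "targets": [
    {"slide": [0.0005,0.025,-0.001],"angular": [0,0,0],"hand": 0.38},
    {"slide": [0,0.025,0],"angular": [0,0,0],"hand": 0.38},
    {"slide": [0,0.02,0],"angular": [0,0,0],"hand": 0.38},
    {"slide": [0,0.006,0],"angular": [0,0,0],"hand": 0.38},
    {"slide": [0,0,0],"angular": [0,0,0],"hand": 0.38},
    {"slide": [0,0,0],"angular": [0,0,0],"hand": 0},
    {"slide": [0,0,0],"angular": [0,0,0],"hand": 0},
    {"slide": [0,0,0],"angular": [0,0,0],"hand": 0}
  ]
}}

```text
time_s: 18.05
tool_pos: [0.6168, 0.1677, 0.1295]
ee_rot: [[0.998, 0.003, 0.061], [-0.061, 0.0, 0.998], [0.003, -1.0, 0.001]]
contact_force: [0.4, 0.1, -0.7]
grip_width: 0.0202
```

{"method": "play_rows", "body": {
  "targets": [
    {"slide": [0,0,0],"angular": [0,0,0],"hand": 0},
    {"slide": [0,0,0],"angular": [0,0,0],"hand": 0},
    {"slide": [0,-0.015,0],"angular": [0,0,0],"hand": 0},
    {"slide": [0,-0.025,0],"angular": [0,0,0],"hand": 0},
    {"slide": [0,-0.03,0],"angular": [0,0,0],"hand": 0},
    {"slide": [-0.0236,0,0.0285],"angular": [0,0,0],"hand": 0},
    {"slide": [-0.0236,0,0.0285],"angular": [0,0,0],"hand": 0},
    {"slide": [-0.0236,0,0.0285],"angular": [0,0,0],"hand": 0}
  ]
}}

```text
time_s: 18.72
tool_pos: [0.5502, 0.2574, 0.1991]
ee_rot: [[0.998, 0.002, 0.063], [-0.063, 0.001, 0.998], [0.002, -1.0, 0.001]]
contact_force: [-0.5, 0.2, -0.9]
grip_width: 0.0158
```

{"method": "play_rows", "body": {
  "targets": [
    {"slide": [-0.0236,0,0.0285],"angular": [0,0,0],"hand": 0},
    {"slide": [-0.0236,0,0.0285],"angular": [0,0,0],"hand": 0},
    {"slide": [-0.0236,0,0.0285],"angular": [0,0,0],"hand": 0},
    {"slide": [-0.0236,0,0.0285],"angular": [0,0,0],"hand": 0},
    {"slide": [0,0,0],"angular": [0,0,0],"hand": 0},
    {"slide": [0,0,0],"angular": [0,0,0],"hand": 0},
    {"slide": [0,0,0],"angular": [0,0,0],"hand": 0},
    {"slide": [0,0,0],"angular": [0,0,0],"hand": 0}
  ]
}}

```text
time_s: 19.38
tool_pos: [0.4639, 0.3757, 0.198]
ee_rot: [[0.998, 0.001, 0.062], [-0.062, -0.0, 0.998], [0.001, -1.0, -0.0]]
contact_force: [0.1, 0.6, 0.4]
grip_width: 0.0161
```

```bash
python3 go.py .4626 .3783 .084
```

```text
t19.4 tcp [0.4639 0.3757 0.198 ] yaw -0.0623 down [ 0.001 -0.    -1.   ] F [0.1 0.6 0.4] w 0.0161 q [ 0.49  0.52  1.53 -0.    1.09  0.56]
slide [-0.0014  0.114   0.0025]
```

{"method": "play_rows", "body": {
  "targets": [
    {"slide": [-0.0012,0.03,0.0022],"angular": [0,0,0],"hand": 0},
    {"slide": [0,0.02,0],"angular": [0,0,0],"hand": 0},
    {"slide": [0,0.02,0],"angular": [0,0,0],"hand": 0},
    {"slide": [0,0.02,0],"angular": [0,0,0],"hand": 0},
    {"slide": [0,0.015,0],"angular": [0,0,0],"hand": 0},
    {"slide": [0,0.009,0],"angular": [0,0,0],"hand": 0},
    {"slide": [0,0,0],"angular": [0,0,0],"hand": 0},
    {"slide": [0,0,0],"angular": [0,0,0],"hand": 0}
  ]
}}

```text
time_s: 20.05
tool_pos: [0.4629, 0.3781, 0.0838]
ee_rot: [[0.998, 0.0, 0.063], [-0.063, -0.0, 0.998], [0.0, -1.0, -0.0]]
contact_force: [-0.2, -0.3, 0.8]
grip_width: 0.0162
```

```bash
python3 go.py .4626 .3783 .084
cat > m2.py <<'E'
from h import *
# mat items from w2 picture (TCP at .355,-.500)
im=cv2.imread('pics/w2.png');z=np.load('pics/w2.npz');c=(z['K'],z['d'],z['M'])
P=lambda u,v,zz:np.round(on(c,(u,v),zz)[:2],4)
b=blobs(im,(0,150,80),(8,255,255),300,(330,90,440,150))
for x in b: print('red',x[0],[float(round(q,1)) for q in x[2][1]],cv2.boxPoints(x[2]).round(1).tolist())
h=cv2.cvtColor(im,cv2.COLOR_BGR2HSV)
m=((h[:,:,1]<60)&(h[:,:,2]>120)).astype(np.uint8)*255; k=np.zeros_like(m);k[88:140,415:560]=m[88:140,415:560]
cs=max(cv2.findContours(k,0,1)[0],key=cv2.contourArea);r=cv2.minAreaRect(cs);print('steel',[P(*q,.011) for q in cv2.boxPoints(r)])
k=np.zeros_like(m);k[20:80,360:425]=m[20:80,360:425]
for lo in (95,):
    cs=max(cv2.findContours(k,0,1)[0],key=cv2.contourArea);print('weight',cv2.minEnclosingCircle(cs),cv2.boundingRect(cs))
for x in blobs(im,(18,120,80),(35,255,255),60,(460,20,520,85)): print('ful',x[0],cv2.boxPoints(x[2]).round(1).tolist())
cv2.imwrite('pics/w2c.png',cv2.resize(im[10:150,330:580],None,fx=3.2,fy=3.2,interpolation=cv2.INTER_CUBIC))
E
python3 m2.py
```

```text
t20.1 tcp [0.4629 0.3781 0.0838] yaw -0.0628 down [ 0. -0. -1.] F [-0.2 -0.3  0.8] w 0.0162 q [ 0.5   0.68  1.61 -0.    0.85  0.56]
slide [-0.0003 -0.0002  0.0002]
red [391.4 122. ] [20.7, 60.5] [[360.70001220703125, 113.69999694824219], [421.0, 109.5], [422.3999938964844, 130.1999969482422], [362.1000061035156, 134.39999389648438]]
steel [array([ 0.5164, -0.4229]), array([ 0.713 , -0.4163]), array([ 0.7202, -0.449 ]), array([ 0.52  , -0.4551])]
weight ((393.5, 45.5), 21.55236053466797) (375, 24, 39, 44)
ful [479.8  54.5] [[469.1000061035156, 33.79999923706055], [485.0, 31.700000762939453], [490.1000061035156, 72.0999984741211], [474.29998779296875, 74.0999984741211]]
ful [501.3  48.7] [[493.8999938964844, 28.399999618530273], [504.1000061035156, 27.799999237060547], [506.20001220703125, 68.69999694824219], [496.0, 69.30000305175781]]
```

View pics/w2c.png

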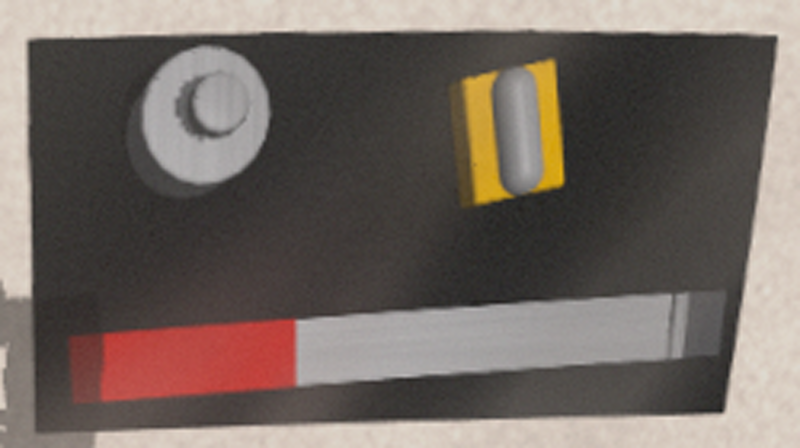

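{"method": "play_rows", "body": {
  "targets": [
    {"slide": [0,0,0],"angular": [0,0,0],"hand": 0.38},
    {"slide": [0,0,0],"angular": [0,0,0],"hand": 0.38},
    {"slide": [0,0,0],"angular": [0,0,0],"hand": 0.38},
    {"slide": [0,-0.02,0],"angular": [0,0,0],"hand": 0.38},
    {"slide": [0,-0.035,0],"angular": [0,0,0],"hand": 0.38},
    {"slide": [0,-0.038,0],"angular": [0,0,0],"hand": 0.38},
    {"slide": [0,-0.038,0],"angular": [0,0,0],"hand": 0.38},
    {"slide": [0,-0.038,0],"angular": [0,0,0],"hand": 0.38}
  ]
}}

```text
time_s: 20.72
tool_pos: [0.4615, 0.3787, 0.255]
ee_rot: [[0.998, 0.0, 0.061], [-0.061, 0.0, 0.998], [0.0, -1.0, 0.0]]
contact_force: [1.1, 0.0, -0.2]
grip_width: 0.033
```

{"method": "play_rows", "body": {
  "targets": [
    {"slide": [0.003,-0.01,-0.038],"angular": [0,0,0],"hand": 0.9},
    {"slide": [0.003,-0.01,-0.039],"angular": [0,0,0],"hand": 0.9},
    {"slide": [0.003,-0.01,-0.039],"angular": [0,0,0],"hand": 0.9},
    {"slide": [0.003,-0.01,-0.039],"angular": [0,0,0],"hand": 0.9},
    {"slide": [0.003,-0.01,-0.039],"angular": [0,0,0],"hand": 0.9},
    {"slide": [0.003,-0.01,-0.039],"angular": [0,0,0],"hand": 0.9},
    {"slide": [0.003,0,-0.04],"angular": [0,0,0],"hand": 0.9},
    {"slide": [0.003,0,-0.04],"angular": [0,0,0],"hand": 0.9}
  ]
}}

```text
time_s: 21.38
tool_pos: [0.4667, 0.0634, 0.3143]
ee_rot: [[0.998, 0.003, 0.06], [-0.06, -0.0, 0.998], [0.003, -1.0, -0.0]]
contact_force: [-0.0, -0.2, 1.0]
grip_width: 0.0755
```

{"method": "play_rows", "body": {
  "targets": [
    {"slide": [0.003,0,-0.04],"angular": [0,0,0],"hand": 0.9},
    {"slide": [0.003,0,-0.04],"angular": [0,0,0],"hand": 0.9},
    {"slide": [0.003,0,-0.04],"angular": [0,0,0],"hand": 0.9},
    {"slide": [0.003,0,-0.04],"angular": [0,0,0],"hand": 0.9},
    {"slide": [0.003,0,-0.04],"angular": [0,0,0],"hand": 0.9},
    {"slide": [0.003,0,-0.04],"angular": [0,0,0],"hand": 0.9},
    {"slide": [0,0,-0.04],"angular": [0,0,0],"hand": 0.9},
    {"slide": [0,0,-0.04],"angular": [0,0,0],"hand": 0.9}
  ]
}}

```text
time_s: 22.05
tool_pos: [0.4647, -0.2574, 0.3134]
ee_rot: [[0.998, 0.001, 0.061], [-0.061, -0.001, 0.998], [0.001, -1.0, -0.001]]
contact_force: [-0.2, -0.4, 0.5]
grip_width: 0.0784
```

{"method": "play_rows", "body": {
  "targets": [
    {"slide": [0,0,-0.04],"angular": [0,0,0],"hand": 0.9},
    {"slide": [0,0,-0.03],"angular": [0,0,0],"hand": 0.9},
    {"slide": [0,0,0],"angular": [0,0.118,0],"hand": 0.9},
    {"slide": [0,0,0],"angular": [0,0.118,0],"hand": 0.9},
    {"slide": [0,0,0],"angular": [0,0.118,0],"hand": 0.9},
    {"slide": [0,0,0],"angular": [0,0.118,0],"hand": 0.9},
    {"slide": [0,0,0],"angular": [0,0.118,0],"hand": 0.9},
    {"slide": [0,0,0],"angular": [0,0.118,0],"hand": 0.9}
  ]
}}

```text
time_s: 22.72
tool_pos: [0.4608, -0.3252, 0.3133]
ee_rot: [[0.715, 0.0, 0.7], [-0.7, -0.0, 0.715], [0.001, -1.0, -0.0]]
contact_force: [0.0, 0.6, -0.3]
grip_width: 0.0783
```

{"method": "play_rows", "body": {
  "targets": [
    {"slide": [0,0,0],"angular": [0,0.118,0],"hand": 0.9},
    {"slide": [0,0,0],"angular": [0,0.118,0],"hand": 0.9},
    {"slide": [0,0,0],"angular": [0,0.118,0],"hand": 0.9},
    {"slide": [0,0,0],"angular": [0,0.118,0],"hand": 0.9},
    {"slide": [0,0,0],"angular": [0,0.118,0],"hand": 0.9},
    {"slide": [0,0,0],"angular": [0,0.118,0],"hand": 0.9},
    {"slide": [0,0,0],"angular": [0,0.118,0],"hand": 0.9},
    {"slide": [0,0,0],"angular": [0,0,0],"hand": 0.9}
  ]
}}

```text
time_s: 23.38
tool_pos: [0.4609, -0.3252, 0.3133]
ee_rot: [[-0.026, 0.0, 1.0], [-1.0, -0.0, -0.026], [0.0, -1.0, 0.0]]
contact_force: [-0.1, -0.8, -0.0]
grip_width: 0.0786
```

{"method": "play_rows", "body": {
  "targets": [
    {"slide": [0,0,0],"angular": [0,0,0],"hand": 0.9},
    {"slide": [0,0,0],"angular": [0,0,0],"hand": 0.9},
    {"slide": [0,0,0],"angular": [0,0,0],"hand": 0.9},
    {"slide": [0,0,0],"angular": [0,0,0],"hand": 0.9},
    {"slide": [0,0,0],"angular": [0,0,0],"hand": 0.9}
  ]
}}

```text
time_s: 23.8
tool_pos: [0.4609, -0.3254, 0.3129]
ee_rot: [[-0.023, -0.0, 1.0], [-1.0, -0.0, -0.023], [0.0, -1.0, -0.0]]
contact_force: [0.1, -0.1, 0.6]
grip_width: 0.0784
```

Run:
```python
from h import *
s=st(); c=cam('wrist'); im=imaging.get_image('wrist'); cv2.imwrite('pics/w6.png',im)
np.savez('pics/w6.npz',K=c[0],d=c[1],M=c[2])
T=cam('top');im=imaging.get_image('top');cv2.imwrite('pics/top3.png',im)
print([(b[0],b[1],np.round(on(T,b[0],.105),3)) for b in blobs(im,(45,80,30),(90,255,255),4,(170,150,275,225))])
print([(b[0],b[2][2]) for b in blobs(im,(105,120,60),(125,255,255),100,(310,140,400,180))])
```

```text
t23.8 tcp [ 0.4609 -0.3254  0.3129] yaw -1.5943 down [-0. -0. -1.] F [ 0.1 -0.1  0.6] w 0.0784 q [-0.81  0.35  1.47 -0.    1.32  0.78]
[(array([191.3, 211.9]), 35.0, array([0.465, 0.38 , 0.105])), (array([180. , 211.2]), 21.5, array([0.467, 0.415, 0.105])), (array([234.7, 207.9]), 80.0, array([0.48 , 0.245, 0.105])), (array([182.2, 188.4]), 26.0, array([0.538, 0.411, 0.105])), (array([193.5, 186.8]), 31.0, array([0.543, 0.376, 0.105]))]
[(array([333.1, 161.3]), 12.52880859375), (array([375.4, 157.3]), 3.1798300743103027)]
```

View pics/w6.png

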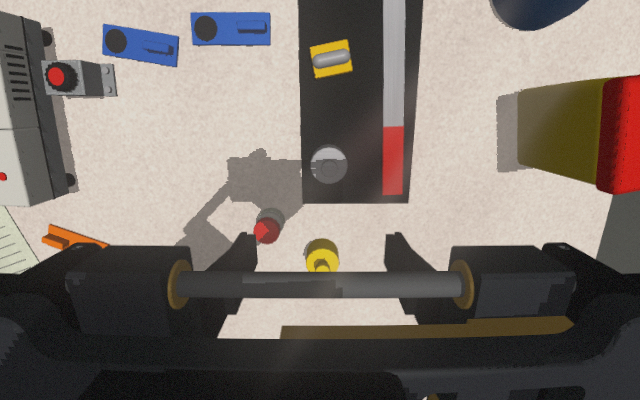

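```bash
cat > m3.py <<'E'
from h import *
im=cv2.imread('pics/w6.png');z=np.load('pics/w6.npz');c=(z['K'],z['d'],z['M'])
P=lambda uv,zz:np.round(on(c,uv,zz)[:2],4)
hsv=cv2.cvtColor(im,cv2.COLOR_BGR2HSV)
def mask(lo,hi,roi):
    m=cv2.inRange(hsv,np.array(lo),np.array(hi));k=np.zeros_like(m);k[roi[1]:roi[3],roi[0]:roi[2]]=m[roi[1]:roi[3],roi[0]:roi[2]];return k
def rect(k,zz,name):
    cs=np.vstack([x for x in cv2.findContours(k,0,1)[0] if cv2.contourArea(x)>20])
    W=np.array([on(c,tuple(map(float,p)),zz)[:2] for p in cs[:,0]],np.float32)
    r=cv2.minAreaRect(W);b=cv2.boxPoints(r);e=b[1]-b[0];f=b[2]-b[1];l=e if np.linalg.norm(e)>np.linalg.norm(f) else f
    print(name,'ctr',np.round(r[0],4),'size',np.round(r[1],4),'long dir %.1f'%np.degrees(np.arctan2(l[1],l[0])))
rect(mask((18,100,60),(36,255,255),(305,30,360,85)),.019,'ful base top')
s=mask((0,0,100),(180,60,255),(308,40,356,75)); rect(s,.027,'ridge')
rect(mask((0,120,60),(8,255,255),(375,120,410,200)),.011,'red handle')
rect(mask((0,0,110),(180,60,255),(380,0,410,130)),.011,'steel bar')
rect(mask((100,100,40),(130,255,255),(98,20,183,70)),.006,'padA')
rect(mask((100,100,40),(130,255,255),(186,5,275,50)),.006,'padB')
for n,(u,v) in [('A',(115,42)),('B',(204,27))]:
    g=cv2.inRange(hsv,np.array((0,0,0)),np.array((180,255,70)));k=np.zeros_like(g);k[v-15:v+15,u-15:u+15]=g[v-15:v+15,u-15:u+15]
    cs=max(cv2.findContours(k,0,1)[0],key=cv2.contourArea);e=cv2.minEnclosingCircle(cs);print('seat',n,e,P(e[0],.006))
for x in blobs(im,(0,150,80),(8,255,255),30,(40,55,75,95)): print('knob',x[0],P(x[0],.063))
print('weight circle ctr guess',P((329,164),.047))
E
python3 m3.py
```

```text
ful base top ctr [ 0.6144 -0.3434] size [0.0459 0.0575] long dir -79.4
ridge ctr [ 0.6147 -0.3434] size [0.0175 0.0523] long dir -79.4
red handle ctr [ 0.4625 -0.4403] size [0.1094 0.0336] long dir 2.0
steel bar ctr [ 0.6058 -0.4364] size [0.1744 0.0318] long dir 1.6
padA ctr [ 0.6474 -0.0594] size [0.1157 0.0435] long dir 77.9
padB ctr [ 0.663  -0.1983] size [0.1146 0.043 ] long dir 87.4
seat A ((115.23332977294922, 40.70000076293945), 11.911346435546875) [ 0.6555 -0.0223]
seat B ((204.72640991210938, 27.952829360961914), 12.259936332702637) [ 0.6649 -0.1612]
knob [55.6 75.9] [0.6035 0.0366]
weight circle ctr guess [ 0.4669 -0.3378]
```

{"method": "play_rows", "body": {
  "targets": [
    {"slide": [0,0,0],"angular": [0,-0.104,0],"hand": 0.9},
    {"slide": [0,0,0],"angular": [0,-0.104,0],"hand": 0.9},
    {"slide": [0.0092,0.025,0.0296],"angular": [0,0,0],"hand": 0.9},
    {"slide": [0.0092,0.025,0.0296],"angular": [0,0,0],"hand": 0.9},
    {"slide": [0.0092,0.025,0.0296],"angular": [0,0,0],"hand": 0.9},
    {"slide": [0.0092,0.025,0.0296],"angular": [0,0,0],"hand": 0.9},
    {"slide": [0.0092,0.025,0.0296],"angular": [0,0,0],"hand": 0.9},
    {"slide": [0,0.035,0],"angular": [0,0,0],"hand": 0.9}
  ]
}}

```text
time_s: 24.57
tool_pos: [0.6222, -0.3455, 0.1536]
ee_rot: [[0.185, 0.01, 0.983], [-0.983, -0.006, 0.185], [0.008, -1.0, 0.009]]
contact_force: [0.2, -1.0, -0.2]
grip_width: 0.0783
```

{"method": "play_rows", "body": {
  "targets": [
    {"slide": [0,0.035,0],"angular": [0,0,0],"hand": 0.9},
    {"slide": [0,0.03,0],"angular": [0,0,0],"hand": 0.9},
    {"slide": [0,0,0],"angular": [0,0,0],"hand": 0.9},
    {"slide": [0,0,0],"angular": [0,0,0],"hand": 0.9},
    {"slide": [0,0,0],"angular": [0,0,0],"hand": 0.9},
    {"slide": [0,0,0],"angular": [0,0,0],"hand": 0.9},
    {"slide": [0,0,0],"angular": [0,0,0],"hand": 0.9}
  ]
}}

```text
time_s: 25.15
tool_pos: [0.6163, -0.3449, 0.091]
ee_rot: [[0.183, 0.004, 0.983], [-0.983, -0.003, 0.183], [0.004, -1.0, 0.004]]
contact_force: [0.0, -0.3, 0.2]
grip_width: 0.0783
```

```bash
python3 go.py .6146 -.3434 .008
```

```text
t25.1 tcp [ 0.6163 -0.3449  0.091 ] yaw -1.3871 down [ 0.004 -0.003 -1.   ] F [ 0.  -0.3  0.2] w 0.0783 q [-0.67  0.78  1.31  0.    1.04  0.72]
slide [-0.0017  0.083  -0.0014]
```

{"method": "play_rows", "body": {
  "targets": [
    {"slide": [-0.001,0.03,-0.001],"angular": [0,0,0],"hand": 0.9},
    {"slide": [0,0.03,0],"angular": [0,0,0],"hand": 0.9},
    {"slide": [0,0.015,0],"angular": [0,0,0],"hand": 0.9},
    {"slide": [0,0.006,0],"angular": [0,0,0],"hand": 0.9},
    {"slide": [0,0,0],"angular": [0,0,0],"hand": 0.9},
    {"slide": [0,0,0],"angular": [0,0,0],"hand": 0.9},
    {"slide": [0,0,0],"angular": [0,0,0],"hand": 0},
    {"slide": [0,0,0],"angular": [0,0,0],"hand": 0}
  ]
}}

```text
time_s: 25.82
tool_pos: [0.6149, -0.3437, 0.0088]
ee_rot: [[0.183, 0.003, 0.983], [-0.983, -0.002, 0.183], [0.003, -1.0, 0.002]]
contact_force: [0.1, 0.6, -0.4]
grip_width: 0.0711
```

{"method": "play_rows", "body": {
  "targets": [
    {"slide": [0,0,0],"angular": [0,0,0],"hand": 0},
    {"slide": [0,0,0],"angular": [0,0,0],"hand": 0},
    {"slide": [0,0,0],"angular": [0,0,0],"hand": 0}
  ]
}}

```text
time_s: 26.07
tool_pos: [0.6143, -0.3434, 0.0078]
ee_rot: [[0.183, 0.001, 0.983], [-0.983, -0.002, 0.183], [0.002, -1.0, 0.001]]
contact_force: [0.2, 0.4, 2.5]
grip_width: 0.0556
```

```bash
python3 go.py .6146 -.3434 .008
```

```text
t26.1 tcp [ 0.6143 -0.3434  0.0078] yaw -1.3868 down [ 0.001 -0.002 -1.   ] F [0.2 0.4 2.5] w 0.0556 q [-0.67  0.89  1.35 -0.    0.9   0.72]
slide [ 0.0001 -0.0002  0.0003]
```

{"method": "play_rows", "body": {
  "targets": [
    {"slide": [0,-0.02,0],"angular": [0,0,0],"hand": 0},
    {"slide": [0,-0.03,0],"angular": [0,0,0],"hand": 0},
    {"slide": [0,-0.03,0],"angular": [0,0,0],"hand": 0},
    {"slide": [0,-0.03,0],"angular": [0,0,0],"hand": 0},
    {"slide": [0,0,0],"angular": [0,-0.1206,0],"hand": 0},
    {"slide": [0,0,0],"angular": [0,-0.1206,0],"hand": 0},
    {"slide": [0,0,0],"angular": [0,-0.1206,0],"hand": 0},
    {"slide": [0,0,0],"angular": [0,-0.1206,0],"hand": 0}
  ]
}}

```text
time_s: 26.73
tool_pos: [0.6129, -0.3421, 0.1163]
ee_rot: [[0.623, -0.001, 0.782], [-0.782, 0.001, 0.623], [-0.002, -1.0, -0.0]]
contact_force: [-0.3, 0.3, -2.4]
grip_width: 0.0558
```

{"method": "play_rows", "body": {
  "targets": [
    {"slide": [0,0,0],"angular": [0,-0.1206,0],"hand": 0},
    {"slide": [0,0,0],"angular": [0,-0.1206,0],"hand": 0},
    {"slide": [0,0,0],"angular": [0,-0.1206,0],"hand": 0},
    {"slide": [0,0,0],"angular": [0,-0.1206,0],"hand": 0},
    {"slide": [0,0,0],"angular": [0,-0.1206,0],"hand": 0},
    {"slide": [0,0,0],"angular": [0,-0.1206,0],"hand": 0},
    {"slide": [0,0,0],"angular": [0,-0.1206,0],"hand": 0},
    {"slide": [-0.0123,0,0.0378],"angular": [0,0,0],"hand": 0}
  ]
}}

```text
time_s: 27.4
tool_pos: [0.6061, -0.3121, 0.1168]
ee_rot: [[0.998, 0.006, 0.061], [-0.061, -0.008, 0.998], [0.007, -1.0, -0.008]]
contact_force: [3.0, -0.6, -2.8]
grip_width: 0.0556
```

{"method": "play_rows", "body": {
  "targets": [
    {"slide": [-0.0123,0,0.0378],"angular": [0,0,0],"hand": 0},
    {"slide": [-0.0123,0,0.0378],"angular": [0,0,0],"hand": 0},
    {"slide": [-0.0123,0,0.0378],"angular": [0,0,0],"hand": 0},
    {"slide": [-0.0123,0,0.0378],"angular": [0,0,0],"hand": 0},
    {"slide": [-0.0123,0,0.0378],"angular": [0,0,0],"hand": 0},
    {"slide": [-0.0123,0,0.0378],"angular": [0,0,0],"hand": 0},
    {"slide": [-0.0123,0,0.0378],"angular": [0,0,0],"hand": 0},
    {"slide": [-0.0123,0,0.03],"angular": [0,0,0],"hand": 0}
  ]
}}

```text
time_s: 28.07
tool_pos: [0.5215, -0.0016, 0.1166]
ee_rot: [[0.998, -0.002, 0.06], [-0.06, 0.001, 0.998], [-0.002, -1.0, 0.001]]
contact_force: [0.5, -0.1, -4.3]
grip_width: 0.0555
```

{"method": "play_rows", "body": {
  "targets": [
    {"slide": [0,0,0],"angular": [0,0,0],"hand": 0},
    {"slide": [0,0,0],"angular": [0,0,0],"hand": 0},
    {"slide": [0,0,0],"angular": [0,0,0],"hand": 0},
    {"slide": [0,0,0],"angular": [0,0,0],"hand": 0},
    {"slide": [0,0,0],"angular": [0,0,0],"hand": 0}
  ]
}}

```text
time_s: 28.48
tool_pos: [0.524, -0.0056, 0.1168]
ee_rot: [[0.998, 0.001, 0.062], [-0.062, -0.0, 0.998], [0.001, -1.0, -0.0]]
contact_force: [0.2, -0.5, -3.7]
grip_width: 0.0554
```

```bash
python3 go.py .5147 .0413 .005
python3 - <<'E'
from h import *
c=cam('wrist'); im=imaging.get_image('wrist'); cv2.imwrite('pics/w7.png',im);np.savez('pics/w7.npz',K=c[0],d=c[1],M=c[2])
s=readout.observe()
# heater right lower/upper edge: predicted pixel vs. picture
p=proj(c,[(.5638-.1298-.0065,.1946+.0077-.1098,.1),(.5638+.1298-.0065,.1946-.0077-.1098,.1),(.5147,.0413,.0)]);print(p.round(1))
g=cv2.cvtColor(im,cv2.COLOR_BGR2GRAY)
for u in (250,300,340): print(u,g[60:240:4,u].tolist())
E
```

```text
t28.5 tcp [ 0.524  -0.0056  0.1168] yaw -0.0621 down [ 0.001 -0.    -1.   ] F [ 0.2 -0.5 -3.7] w 0.0554 q [-0.22  0.55  1.78 -0.    0.81 -0.16]
slide [-0.0122  0.1118  0.0462]
[[146.5  93.5]
 [579.5  95.3]
 [307.1 149.3]]
250 [136, 134, 135, 134, 137, 136, 134, 115, 90, 73, 187, 135, 136, 137, 131, 134, 138, 136, 136, 138, 138, 140, 139, 139, 136, 137, 136, 134, 139, 136, 141, 139, 141, 140, 139, 141, 138, 224, 226, 224, 224, 225, 219, 220, 222]
300 [225, 225, 137, 136, 135, 135, 137, 116, 89, 89, 135, 137, 132, 135, 140, 139, 137, 136, 138, 137, 140, 139, 134, 139, 137, 134, 134, 137, 137, 137, 138, 141, 137, 142, 143, 139, 226, 217, 212, 97, 101, 116, 113, 113, 115]
340 [227, 227, 227, 228, 138, 139, 136, 117, 96, 117, 229, 230, 222, 220, 222, 221, 225, 151, 139, 132, 138, 143, 140, 139, 138, 144, 138, 140, 135, 137, 139, 140, 140, 140, 142, 140, 138, 226, 218, 88, 92, 110, 112, 112, 112]
```

Run:
```python
from h import *
z=np.load('pics/w7.npz');c=(z['K'],z['d'],z['M']);im=cv2.imread('pics/w7.png');g=cv2.cvtColor(im,cv2.COLOR_BGR2GRAY)
for u in (200,250,300,340): print(u,g[80:106,u].tolist())
for u in (200,340):
    for r in (86,88,90): print(u,r,'z.1',on(c,(u,r),.1).round(4)[:2])
    for r in (96,98,100): print(u,r,'z.024',on(c,(u,r),.024).round(4)[:2])
cr=im[50:210,120:460];cv2.imwrite('pics/w7c.png',cv2.resize(cr,None,fx=2.3,fy=2.3,interpolation=cv2.INTER_CUBIC))
```

```text
200 [134, 131, 132, 131, 130, 131, 132, 123, 118, 114, 105, 97, 99, 99, 98, 85, 66, 96, 124, 132, 134, 135, 136, 139, 139, 139]
250 [136, 133, 133, 134, 134, 130, 128, 122, 115, 109, 101, 92, 90, 92, 86, 66, 73, 120, 190, 189, 187, 187, 173, 137, 135, 135]
300 [135, 136, 136, 134, 137, 133, 129, 122, 116, 107, 100, 90, 89, 92, 85, 68, 89, 119, 139, 136, 135, 133, 135, 134, 137, 138]
340 [139, 136, 135, 135, 136, 136, 127, 124, 117, 111, 101, 96, 96, 95, 86, 71, 117, 194, 226, 228, 229, 231, 232, 231, 230, 227]
200 86 z.1 [0.4603 0.094 ]
200 88 z.1 [0.4602 0.0929]
200 90 z.1 [0.46   0.0918]
200 96 z.024 [0.43   0.0943]
200 98 z.024 [0.4297 0.0928]
200 100 z.024 [0.4294 0.0912]
340 86 z.1 [0.5414 0.0884]
340 88 z.1 [0.5414 0.0873]
340 90 z.1 [0.5413 0.0862]
340 96 z.024 [0.5464 0.0864]
340 98 z.024 [0.5463 0.0848]
340 100 z.024 [0.5462 0.0832]
```

View pics/w7c.png

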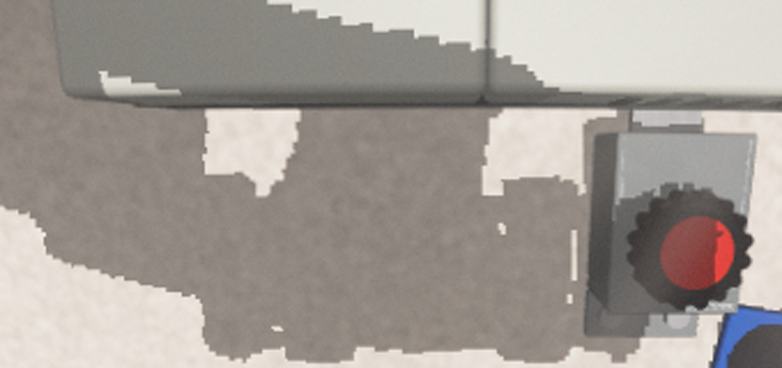

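{"method": "play_rows", "body": {
  "targets": [
    {"slide": [-0.006,0.01,0.02],"angular": [0,0,0],"hand": 0},
    {"slide": [-0.006,0.015,0.02],"angular": [0,0,0],"hand": 0},
    {"slide": [-0.0003,0.015,0.0067],"angular": [0,0,0],"hand": 0},
    {"slide": [0,0.02,0],"angular": [0,0,0],"hand": 0},
    {"slide": [0,0.015,0],"angular": [0,0,0],"hand": 0},
    {"slide": [0,0,0],"angular": [0,0,0],"hand": 0},
    {"slide": [0,0,0],"angular": [0,0,0],"hand": 0},
    {"slide": [0,0,0],"angular": [0,0,0],"hand": 0}
  ]
}}

```text
time_s: 29.2
tool_pos: [0.5146, 0.0424, 0.0423]
ee_rot: [[0.998, 0.001, 0.061], [-0.061, -0.0, 0.998], [0.001, -1.0, -0.0]]
contact_force: [0.4, -0.3, -2.7]
grip_width: 0.0559
```

```bash
python3 go.py .5145 .042 .005
```

```text
t29.2 tcp [0.5146 0.0424 0.0423] yaw -0.0615 down [ 0.001 -0.    -1.   ] F [ 0.4 -0.3 -2.7] w 0.0559 q [-0.13  0.68  1.84 -0.    0.62 -0.07]
slide [-0.0001  0.0373 -0.0004]
```

{"method": "play_rows", "body": {
  "targets": [
    {"slide": [0,0.018,0],"angular": [0,0,0],"hand": 0},
    {"slide": [0,0.012,0],"angular": [0,0,0],"hand": 0},
    {"slide": [0,0.006,0],"angular": [0,0,0],"hand": 0},
    {"slide": [0,0.001,0],"angular": [0,0,0],"hand": 0},
    {"slide": [0,0,0],"angular": [0,0,0],"hand": 0},
    {"slide": [0,0,0],"angular": [0,0,0],"hand": 0},
    {"slide": [0,0,0],"angular": [0,0,0],"hand": 0}
  ]
}}

```text
time_s: 29.78
tool_pos: [0.5145, 0.043, 0.0057]
ee_rot: [[0.998, 0.002, 0.06], [-0.06, -0.0, 0.998], [0.002, -1.0, -0.0]]
contact_force: [1.2, 0.2, -3.3]
grip_width: 0.0554
```

```bash
python3 go.py .5145 .042 .005
```

```text
t29.8 tcp [0.5145 0.043  0.0057] yaw -0.0604 down [ 0.002 -0.    -1.   ] F [ 1.2  0.2 -3.3] w 0.0554 q [-0.13  0.75  1.85  0.    0.54 -0.07]
slide [ 0.0001  0.0007 -0.001 ]
```

{"method": "play_rows", "body": {
  "targets": [
    {"slide": [0,0.0007,0],"angular": [0,0,0],"hand": 0},
    {"slide": [0,0,0],"angular": [0,0,0],"hand": 0.76},
    {"slide": [0,0,0],"angular": [0,0,0],"hand": 0.76},
    {"slide": [0,0,0],"angular": [0,0,0],"hand": 0.76},
    {"slide": [0,-0.015,0],"angular": [0,0,0],"hand": 0.76},
    {"slide": [0,-0.025,0],"angular": [0,0,0],"hand": 0.76},
    {"slide": [0,-0.03,0],"angular": [0,0,0],"hand": 0.76},
    {"slide": [0,-0.04,0],"angular": [0,0,0],"hand": 0.76}
  ]
}}

```text
time_s: 30.45
tool_pos: [0.5121, 0.0432, 0.1138]
ee_rot: [[0.998, -0.005, 0.061], [-0.061, 0.001, 0.998], [-0.005, -1.0, 0.0]]
contact_force: [0.8, 0.2, -0.1]
grip_width: 0.0663
```

{"method": "play_rows", "body": {
  "targets": [
    {"slide": [0.0072,0,-0.0396],"angular": [0,0,0],"hand": 0.6},
    {"slide": [0.0072,0,-0.0396],"angular": [0,0,0],"hand": 0.6},
    {"slide": [0.0072,0,-0.0396],"angular": [0,0,0],"hand": 0.6},
    {"slide": [0.0072,0,-0.0396],"angular": [0,0,0],"hand": 0.6},
    {"slide": [0.0072,0,-0.0396],"angular": [0,0,0],"hand": 0.6},
    {"slide": [0.0072,0,-0.0396],"angular": [0,0,0],"hand": 0.6},
    {"slide": [0.0072,0,-0.0396],"angular": [0,0,0],"hand": 0.6},
    {"slide": [0.0072,0,-0.0396],"angular": [0,0,0],"hand": 0.6}
  ]
}}

```text
time_s: 31.12
tool_pos: [0.5519, -0.2786, 0.1144]
ee_rot: [[0.998, 0.0, 0.061], [-0.061, 0.0, 0.998], [0.0, -1.0, 0.0]]
contact_force: [0.7, 0.1, -0.6]
grip_width: 0.0524
```

{"method": "play_rows", "body": {
  "targets": [
    {"slide": [0.0072,0,-0.0396],"angular": [0,0,0],"hand": 0.6},
    {"slide": [0.0072,0,-0.0396],"angular": [0,0,0],"hand": 0.6},
    {"slide": [0.0072,0,-0.0396],"angular": [0,0,0],"hand": 0.6},
    {"slide": [0.0072,0,-0.0396],"angular": [0,0,0],"hand": 0.6},
    {"slide": [0,0,0],"angular": [0,0.1232,0],"hand": 0.6},
    {"slide": [0,0,0],"angular": [0,0.1232,0],"hand": 0.6},
    {"slide": [0,0,0],"angular": [0,0.1232,0],"hand": 0.6},
    {"slide": [0,0,0],"angular": [0,0.1232,0],"hand": 0.6}
  ]
}}

```text
time_s: 31.78
tool_pos: [0.5709, -0.4367, 0.1138]
ee_rot: [[0.847, -0.0, 0.531], [-0.531, 0.001, 0.847], [-0.001, -1.0, 0.0]]
contact_force: [-0.3, -0.2, 0.4]
grip_width: 0.0525
```

{"method": "play_rows", "body": {
  "targets": [
    {"slide": [0,0,0],"angular": [0,0.1232,0],"hand": 0.6},
    {"slide": [0,0,0],"angular": [0,0.1232,0],"hand": 0.6},
    {"slide": [0,0,0],"angular": [0,0.1232,0],"hand": 0.6},
    {"slide": [0,0,0],"angular": [0,0.1232,0],"hand": 0.6},
    {"slide": [0,0,0],"angular": [0,0.1232,0],"hand": 0.6},
    {"slide": [0,0,0],"angular": [0,0.1232,0],"hand": 0.6},
    {"slide": [0,0,0],"angular": [0,0.1232,0],"hand": 0.6},
    {"slide": [0,0,0],"angular": [0,0.1232,0],"hand": 0.6}
  ]
}}

```text
time_s: 32.45
tool_pos: [0.5711, -0.4362, 0.1141]
ee_rot: [[0.026, -0.0, 1.0], [-1.0, 0.0, 0.026], [-0.0, -1.0, -0.0]]
contact_force: [-0.0, -0.4, -0.6]
grip_width: 0.0523
```

{"method": "play_rows", "body": {
  "targets": [
    {"slide": [0,0,0],"angular": [0,0,0],"hand": 0.6},
    {"slide": [0,0,0],"angular": [0,0,0],"hand": 0.6},
    {"slide": [0,0,0],"angular": [0,0,0],"hand": 0.6},
    {"slide": [0,0,0],"angular": [0,0,0],"hand": 0.6}
  ]
}}

```text
time_s: 32.78
tool_pos: [0.5713, -0.4364, 0.1141]
ee_rot: [[0.034, -0.0, 0.999], [-0.999, 0.0, 0.034], [-0.0, -1.0, -0.0]]
contact_force: [0.4, -0.2, 0.4]
grip_width: 0.052
```

```bash
python3 go.py .5725 -.4368 .0045
python3 - <<'E'
from h import *
c=cam('wrist'); im=imaging.get_image('wrist'); cv2.imwrite('pics/w8.png',im);np.savez('pics/w8.npz',K=c[0],d=c[1],M=c[2])
hsv=cv2.cvtColor(im,cv2.COLOR_BGR2HSV)
m=cv2.inRange(hsv,np.array((0,0,100)),np.array((180,50,255)))
# bar strip along image columns at rows: edges
p=proj(c,[(.62,-.4353,.011),(.70,-.4328,.011)]);print(p.round(1))
for v in (int(p[0,1]),int(p[1,1])):
    u0=int(p[0,0]); r=m[v,u0-60:u0+60]; i=np.flatnonzero(r); print(v,i.min()+u0-60,i.max()+u0-60,[on(c,(x,v),.011).round(4)[:2] for x in (i.min()+u0-60,i.max()+u0-60)])
E
```

```text
t32.8 tcp [ 0.5713 -0.4364  0.1141] yaw -1.5370 down [-0.  0. -1.] F [ 0.4 -0.2  0.4] w 0.0520 q [-0.81  0.77  1.26 -0.    1.11  0.73]
slide [0.0004 0.1096 0.0012]
[[321.4 148.1]
 [321.8  51.6]]
148 305 380 [array([ 0.6196, -0.4205]), array([ 0.622 , -0.4881])]
51 304 380 [array([ 0.7  , -0.418]), array([ 0.7024, -0.4812])]
```

{"method": "play_rows", "body": {
  "targets": [
    {"slide": [0.001,0.03,0.0012],"angular": [0,0,0],"hand": 0.6},
    {"slide": [0,0.03,0],"angular": [0,0,0],"hand": 0.6},
    {"slide": [0,0.03,0],"angular": [0,0,0],"hand": 0.6},
    {"slide": [0,0.015,0],"angular": [0,0,0],"hand": 0.6},
    {"slide": [0,0.004,0],"angular": [0,0,0],"hand": 0.6},
    {"slide": [0,0,0],"angular": [0,0,0],"hand": 0.6},
    {"slide": [0,0,0],"angular": [0,0,0],"hand": 0.6},
    {"slide": [0,0,0],"angular": [0,0,0],"hand": 0}
  ]
}}

```text
time_s: 33.5
tool_pos: [0.5732, -0.438, 0.0058]
ee_rot: [[0.032, 0.001, 0.999], [-0.999, -0.001, 0.032], [0.001, -1.0, 0.001]]
contact_force: [-0.2, 0.6, 0.0]
grip_width: 0.05
```

{"method": "play_rows", "body": {
  "targets": [
    {"slide": [0,0,0],"angular": [0,0,0],"hand": 0},
    {"slide": [0,0,0],"angular": [0,0,0],"hand": 0},
    {"slide": [0,0,0],"angular": [0,0,0],"hand": 0},
    {"slide": [0,0,0],"angular": [0,0,0],"hand": 0}
  ]
}}

```text
time_s: 33.83
tool_pos: [0.5728, -0.4378, 0.0055]
ee_rot: [[0.032, 0.001, 0.999], [-0.999, -0.001, 0.032], [0.001, -1.0, 0.001]]
contact_force: [-0.3, 0.7, 1.6]
grip_width: 0.0316
```

```bash
python3 go.py .5725 -.438 .0045
```

```text
t33.8 tcp [ 0.5728 -0.4378  0.0055] yaw -1.5388 down [ 0.001 -0.001 -1.   ] F [-0.3  0.7  1.6] w 0.0316 q [-0.81  0.91  1.3  -0.    0.94  0.73]
slide [ 0.0002  0.001  -0.0003]
```

{"method": "play_rows", "body": {
  "targets": [
    {"slide": [0,-0.02,0],"angular": [0,0,0],"hand": 0},
    {"slide": [0,-0.035,0],"angular": [0,0,0],"hand": 0},
    {"slide": [0,-0.035,0],"angular": [0,0,0],"hand": 0},
    {"slide": [0,-0.035,0],"angular": [0,0,0],"hand": 0},
    {"slide": [0,-0.025,0],"angular": [0,0,0],"hand": 0},
    {"slide": [-0.0375,0,0],"angular": [0,0,0],"hand": 0},
    {"slide": [-0.0375,0,0],"angular": [0,0,0],"hand": 0},
    {"slide": [-0.0375,0,0],"angular": [0,0,0],"hand": 0}
  ]
}}

```text
time_s: 34.5
tool_pos: [0.5674, -0.3234, 0.1541]
ee_rot: [[0.03, -0.002, 1.0], [-1.0, 0.002, 0.03], [-0.002, -1.0, -0.002]]
contact_force: [0.1, 1.1, -6.6]
grip_width: 0.0315
```

{"method": "play_rows", "body": {
  "targets": [
    {"slide": [-0.0375,0,0],"angular": [0,0,0],"hand": 0},
    {"slide": [0,0,0],"angular": [0,-0.1,0],"hand": 0},
    {"slide": [0,0,0],"angular": [0,-0.1229,0],"hand": 0},
    {"slide": [0,0,0],"angular": [0,-0.1229,0],"hand": 0},
    {"slide": [0,0,0],"angular": [0,-0.1229,0],"hand": 0},
    {"slide": [0,0,0],"angular": [0,-0.1229,0],"hand": 0},
    {"slide": [0,0,0],"angular": [0,-0.1229,0],"hand": 0},
    {"slide": [0,0,0],"angular": [0,-0.1229,0],"hand": 0}
  ]
}}

```text
time_s: 35.17
tool_pos: [0.5665, -0.2864, 0.1533]
ee_rot: [[0.768, -0.003, 0.641], [-0.641, 0.003, 0.768], [-0.004, -1.0, -0.0]]
contact_force: [0.1, -0.5, -7.0]
grip_width: 0.0313
```

{"method": "play_rows", "body": {
  "targets": [
    {"slide": [0,0,0],"angular": [0,-0.1229,0],"hand": 0},
    {"slide": [0,0,0],"angular": [0,-0.1229,0],"hand": 0},
    {"slide": [0,0,0],"angular": [0,-0.1229,0],"hand": 0},
    {"slide": [0,0,0],"angular": [0,-0.1229,0],"hand": 0},
    {"slide": [0,0,0],"angular": [0,-0.1229,0],"hand": 0},
    {"slide": [0,0,0],"angular": [0,-0.022,0],"hand": 0},
    {"slide": [0,0,0],"angular": [0,0,0],"hand": 0},
    {"slide": [0,0,0],"angular": [0,0,0],"hand": 0}
  ]
}}

```text
time_s: 35.83
tool_pos: [0.5672, -0.287, 0.1542]
ee_rot: [[0.998, -0.002, 0.067], [-0.067, 0.001, 0.998], [-0.002, -1.0, 0.001]]
contact_force: [0.5, 0.4, -6.6]
grip_width: 0.0315
```

```bash
cat > go.py <<'E'
from h import *
def go(x,y,z=None):
    s=st(); R=s['ee_rot'];d=np.array([x,y,z if z is not None else s['tool_pos'][2]])-s['tool_pos']
    print('slide',np.round(R.T@d,4))
if __name__=='__main__': go(*map(float,sys.argv[1:]))
E
python3 go.py .505 -.104 .13
```

```text
t35.8 tcp [ 0.5672 -0.287   0.1542] yaw -0.0675 down [-0.002  0.001 -1.   ] F [ 0.5  0.4 -6.6] w 0.0315 q [-0.64  0.62  1.47  0.    1.06 -0.58]
slide [-0.0743  0.0246  0.1784]
```

{"method": "play_rows", "body": {
  "targets": [
    {"slide": [-0.0149,0.005,0.0357],"angular": [0,0,0],"hand": 0},
    {"slide": [-0.0149,0.005,0.0357],"angular": [0,0,0],"hand": 0},
    {"slide": [-0.0149,0.005,0.0357],"angular": [0,0,0],"hand": 0},
    {"slide": [-0.0149,0.005,0.0357],"angular": [0,0,0],"hand": 0},
    {"slide": [-0.0149,0.005,0.0357],"angular": [0,0.003,0],"hand": 0},
    {"slide": [0,0,0],"angular": [-0.11,0,0],"hand": 0},
    {"slide": [0,0,0],"angular": [-0.11,0,0],"hand": 0},
    {"slide": [0,0,0],"angular": [0,0,0],"hand": 0}
  ]
}}

```text
time_s: 36.5
tool_pos: [0.5045, -0.101, 0.13]
ee_rot: [[0.998, -0.014, 0.063], [-0.064, -0.219, 0.974], [-0.0, -0.976, -0.22]]
contact_force: [0.3, 1.1, -6.6]
grip_width: 0.0316
```

{"method": "play_rows", "body": {
  "targets": [
    {"slide": [0,0,0],"angular": [0,0,0],"hand": 0},
    {"slide": [0,0,0],"angular": [0,0,0],"hand": 0},
    {"slide": [0,0,0],"angular": [0,0,0],"hand": 0},
    {"slide": [0,0,0],"angular": [0,0,0],"hand": 0}
  ]
}}

```text
time_s: 36.83
tool_pos: [0.5053, -0.106, 0.1303]
ee_rot: [[0.997, -0.015, 0.069], [-0.071, -0.217, 0.974], [0.001, -0.976, -0.217]]
contact_force: [-0.5, -0.9, -6.4]
grip_width: 0.0316
```

```bash
python3 go.py .505 -.104 .063
python3 - <<'E'
from h import *
s=readout.observe();R=s['ee_rot'];print('tilt',np.arcsin(R[2,2]),'bar toe tip',s['tool_pos']+R@np.array([0,.0025,.165]))
c=cam('wrist'); im=imaging.get_image('wrist'); cv2.imwrite('pics/w9.png',im);np.savez('pics/w9.npz',K=c[0],d=c[1],M=c[2])
print(proj(c,[s['tool_pos']+R@np.array([0,-.003,.165]),(.5145,.043,.026),(.5174,.0885,.024)]))
E
```

```text
t36.8 tcp [ 0.5053 -0.106   0.1303] yaw -0.0709 down [-0.015 -0.217 -0.976] F [-0.5 -0.9 -6.4] w 0.0316 q [-0.3   0.53  1.81 -0.31  0.78 -0.01]
slide [-0.0005  0.0653  0.0165]
tilt -0.21913116701810437 bar toe tip [0.51673169 0.05413139 0.09198093]
[[319.96920351 -75.47566869]
 [317.87641053 -18.48947861]
 [317.18878555 -99.54151154]]
```

View pics/w9.png

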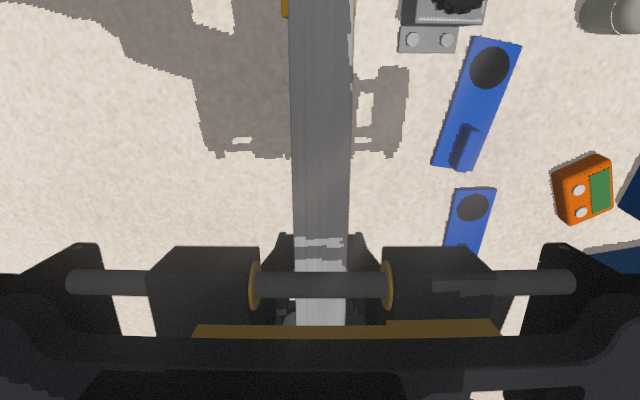

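{"method": "play_rows", "body": {
  "targets": [
    {"slide": [0,0.022,0.0045],"angular": [0,0,0],"hand": 0},
    {"slide": [0,0.022,0.0045],"angular": [0,0,0],"hand": 0},
    {"slide": [0,0.015,0.004],"angular": [0,0,0],"hand": 0},
    {"slide": [0,0.006,0.001],"angular": [0,0,0],"hand": 0},
    {"slide": [0,0,0],"angular": [0,0,0],"hand": 0},
    {"slide": [0,0,0],"angular": [0,0,0],"hand": 0},
    {"slide": [0,0,0],"angular": [0,0,0],"hand": 0},
    {"slide": [0,0,0],"angular": [0,0,0],"hand": 0}
  ]
}}

```text
time_s: 37.55
tool_pos: [0.506, -0.1055, 0.0648]
ee_rot: [[0.998, -0.012, 0.067], [-0.068, -0.218, 0.973], [0.003, -0.976, -0.219]]
contact_force: [1.3, 0.5, -6.7]
grip_width: 0.0314
```

```bash
python3 go.py .505 -.104 .063
python3 - <<'E'
from h import *
s=readout.observe();R=s['ee_rot'];print('tilt',np.arcsin(R[2,2]),'bar toe tip',s['tool_pos']+R@np.array([0,.0025,.165]))
E
```

```text
t37.5 tcp [ 0.506  -0.1055  0.0648] yaw -0.0680 down [-0.012 -0.218 -0.976] F [ 1.3  0.5 -6.7] w 0.0314 q [-0.29  0.65  1.85 -0.37  0.63  0.07]
slide [-0.0011  0.0014  0.0018]
tilt -0.22052923597489255 bar toe tip [0.51696588 0.05457514 0.02623635]
```

{"method": "play_rows", "body": {
  "targets": [
    {"slide": [-0.0008,0.001,0.012],"angular": [0,0,0],"hand": 0},
    {"slide": [0,0,0.013],"angular": [0,0,0],"hand": 0},
    {"slide": [0,0,0.013],"angular": [0,0,0],"hand": 0},
    {"slide": [0,0,0.009],"angular": [0,0,0],"hand": 0},
    {"slide": [0,0,0.004],"angular": [0,0,0],"hand": 0},
    {"slide": [0,0,0],"angular": [0,0,0],"hand": 0},
    {"slide": [0,0,0],"angular": [0,0,0],"hand": 0},
    {"slide": [0,0,0],"angular": [0,0,0],"hand": 0}
  ]
}}

```text
time_s: 38.22
tool_pos: [0.5078, -0.0559, 0.0518]
ee_rot: [[0.998, -0.014, 0.066], [-0.068, -0.218, 0.974], [0.001, -0.976, -0.218]]
contact_force: [-0.5, -0.3, -5.5]
grip_width: 0.0313
```

Run:
```python
from h import *
s=st();R=s['ee_rot'];print('tilt',np.arcsin(R[2,2]),'bar toe tip',s['tool_pos']+R@np.array([0,.0025,.165]))
```

```text
t38.2 tcp [ 0.5078 -0.0559  0.0518] yaw -0.0679 down [-0.014 -0.218 -0.976] F [-0.5 -0.3 -5.5] w 0.0313 q [-0.2   0.67  1.85 -0.38  0.63  0.18]
tilt -0.22015568099308086 bar toe tip [0.51868582 0.10423063 0.01336585]
```

{"method": "play_rows", "body": {
  "targets": [
    {"slide": [0,0.004,0],"angular": [0.03,0,0],"hand": 0},
    {"slide": [0,0.003,0],"angular": [0.03,0,0],"hand": 0},
    {"slide": [0,0,0],"angular": [0,0,0],"hand": 0},
    {"slide": [0,0,0],"angular": [0,0,0],"hand": 0},
    {"slide": [0,0,0],"angular": [0,0,0],"hand": 0}
  ]
}}

```text
time_s: 38.63
tool_pos: [0.5075, -0.0574, 0.0449]
ee_rot: [[0.998, -0.011, 0.067], [-0.068, -0.16, 0.985], [0.0, -0.987, -0.16]]
contact_force: [0.5, 0.2, -6.3]
grip_width: 0.0316
```

Run:
```python
from h import *
s=st();R=s['ee_rot'];print('tilt',np.arcsin(R[2,2]),'bar toe tip',s['tool_pos']+R@np.array([0,.0025,.165]))
```

```text
t38.6 tcp [ 0.5075 -0.0574  0.0449] yaw -0.0679 down [-0.011 -0.16  -0.987] F [ 0.5  0.2 -6.3] w 0.0316 q [-0.24  0.68  1.86 -0.28  0.6   0.07]
tilt -0.1610109214082203 bar toe tip [0.51852225 0.10467778 0.01597549]
```

{"method": "play_rows", "body": {
  "targets": [
    {"slide": [0,0,0],"angular": [0,0,0],"hand": 0.55},
    {"slide": [0,0,0],"angular": [0,0,0],"hand": 0.55},
    {"slide": [0,0,0],"angular": [0,0,0],"hand": 0.55},
    {"slide": [0,-0.02,0],"angular": [0,0,0],"hand": 0.55},
    {"slide": [0,-0.025,0],"angular": [0,0,0],"hand": 0.55},
    {"slide": [0,-0.02,0],"angular": [0.08,0,0],"hand": 0.55},
    {"slide": [0,0,0],"angular": [0.08,0,0],"hand": 0},
    {"slide": [0,0,-0.034],"angular": [0,0,0],"hand": 0}
  ]
}}

```text
time_s: 39.3
tool_pos: [0.5072, -0.079, 0.1112]
ee_rot: [[0.998, 0.005, 0.065], [-0.065, 0.002, 0.998], [0.005, -1.0, 0.002]]
contact_force: [-0.3, -0.3, 0.7]
grip_width: 0.0409
```

{"method": "play_rows", "body": {
  "targets": [
    {"slide": [0,0,-0.034],"angular": [0,0,0],"hand": 0},
    {"slide": [0,0,-0.034],"angular": [0,0,0],"hand": 0},
    {"slide": [0,0,-0.034],"angular": [0,0,0],"hand": 0},
    {"slide": [0,0,0],"angular": [0,0,0],"hand": 0},
    {"slide": [0,0,0],"angular": [0,0,0],"hand": 0},
    {"slide": [0,0,0],"angular": [0,0,0],"hand": 0}
  ]
}}

```text
time_s: 39.8
tool_pos: [0.4986, -0.1822, 0.1091]
ee_rot: [[0.998, -0.0, 0.068], [-0.068, 0.0, 0.998], [-0.0, -1.0, 0.0]]
contact_force: [-0.8, -0.6, 0.2]
grip_width: 0.004
```

```bash
python3 go.py .500 -.185 .07
python3 - <<'E'
from h import *
T=cam('top');S=cam('scene');t=imaging.get_image('top');im=imaging.get_image('scene');cv2.imwrite('pics/s1.png',im);cv2.imwrite('pics/top4.png',t)
for n,c,i in [('top',T,t),('scene',S,im)]:
    print(n,'red',[(b[0],b[1]) for b in blobs(i,(0,150,80),(6,255,255),80)],'pads',[(b[0],b[1]) for b in blobs(i,(105,120,60),(125,255,255),200)])
print('expected handle ctr',proj(T,[(.502,-.16,.07)]),proj(S,[(.502,-.16,.07)]))
E
```

```text
t39.8 tcp [ 0.4986 -0.1822  0.1091] yaw -0.0685 down [-0.  0. -1.] F [-0.8 -0.6  0.2] w 0.0040 q [-0.56  0.57  1.77 -0.    0.8  -0.49]
slide [ 0.0016  0.0391 -0.0027]
top red [(array([544.5, 196.8]), 1345.5)] pads [(array([336.4, 162.2]), 243.0), (array([375.5, 157.3]), 307.5), (array([510.3, 140.2]), 310.0), (array([425.1,  84.2]), 2355.0)]
scene red [(array([246.6, 311.3]), 170.5), (array([259.2, 168.9]), 104.0), (array([97.5, 90.7]), 1362.0)] pads [(array([272.1, 237.2]), 367.5), (array([110.3, 256.4]), 4321.0), (array([223. , 222.4]), 343.0), (array([ 72.3, 171.9]), 702.5), (array([597.1, 141.6]), 234.5)]
expected handle ctr [[365.54913409 203.48170109]] [[266.94720805 172.33084405]]
```

{"method": "play_rows", "body": {
  "targets": [
    {"slide": [0.001,0.025,-0.002],"angular": [0,0,0],"hand": 0},
    {"slide": [0,0.012,0],"angular": [0,0,0],"hand": 0},
    {"slide": [0,0.004,0],"angular": [0,0,0],"hand": 0},
    {"slide": [0,0.003,0],"angular": [0,0,0],"hand": 0},
    {"slide": [0,0,0],"angular": [0,0,0],"hand": 0},
    {"slide": [0,0,0],"angular": [0,0,0],"hand": 0}
  ]
}}

```text
time_s: 40.4
tool_pos: [0.4997, -0.1834, 0.0654]
ee_rot: [[0.998, -0.0, 0.067], [-0.067, 0.001, 0.998], [-0.0, -1.0, 0.001]]
contact_force: [0.1, 2.3, 2.6]
grip_width: 0.0002
```

{"method": "play_rows", "body": {
  "targets": [
    {"slide": [0,0.003,0],"angular": [0,0,0],"hand": 0},
    {"slide": [0,0.003,0],"angular": [0,0,0],"hand": 0},
    {"slide": [0,0.003,0],"angular": [0,0,0],"hand": 0},
    {"slide": [0,0,0],"angular": [0,0,0],"hand": 0}
  ]
}}

```text
time_s: 40.73
tool_pos: [0.4997, -0.1846, 0.0556]
ee_rot: [[0.998, -0.0, 0.068], [-0.068, -0.0, 0.998], [-0.0, -1.0, -0.0]]
contact_force: [-0.2, -0.1, 3.8]
grip_width: 0.0007
```

{"method": "play_rows", "body": {
  "targets": [
    {"slide": [0,0.003,0],"angular": [0,0,0],"hand": 0},
    {"slide": [0,0.003,0],"angular": [0,0,0],"hand": 0},
    {"slide": [0,0,0],"angular": [0,0,0],"hand": 0},
    {"slide": [0,0,0],"angular": [0,0,0],"hand": 0}
  ]
}}

```text
time_s: 41.07
tool_pos: [0.5001, -0.1852, 0.0498]
ee_rot: [[0.998, 0.001, 0.068], [-0.068, -0.001, 0.998], [0.001, -1.0, -0.001]]
contact_force: [-1.4, -3.3, 5.1]
grip_width: 0.0006
```

{"method": "play_rows", "body": {
  "targets": [
    {"slide": [0,0.003,0],"angular": [0,0,0],"hand": 0},
    {"slide": [0,0.003,0],"angular": [0,0,0],"hand": 0},
    {"slide": [0,0,0],"angular": [0,0,0],"hand": 0}
  ]
}}

```text
time_s: 41.32
tool_pos: [0.5001, -0.185, 0.0435]
ee_rot: [[0.998, 0.001, 0.068], [-0.068, -0.001, 0.998], [0.001, -1.0, -0.001]]
contact_force: [-0.0, -3.3, 4.4]
grip_width: 0.0004
```

{"method": "play_rows", "body": {
  "targets": [
    {"slide": [0,0.003,0],"angular": [0,0,0],"hand": 0},
    {"slide": [0,0.002,0],"angular": [0,0,0],"hand": 0},
    {"slide": [0,0,0],"angular": [0,0,0],"hand": 0}
  ]
}}

```text
time_s: 41.57
tool_pos: [0.5003, -0.1852, 0.0388]
ee_rot: [[0.998, 0.001, 0.068], [-0.068, -0.001, 0.998], [0.001, -1.0, -0.001]]
contact_force: [-1.2, -3.2, 5.7]
grip_width: 0.0004
```

{"method": "play_rows", "body": {
  "targets": [
    {"slide": [0,0.003,0],"angular": [0,0,0],"hand": 0},
    {"slide": [0,0.003,0],"angular": [0,0,0],"hand": 0},
    {"slide": [0,0.003,0],"angular": [0,0,0],"hand": 0},
    {"slide": [0,0,0],"angular": [0,0,0],"hand": 0}
  ]
}}

```text
time_s: 41.9
tool_pos: [0.5004, -0.1854, 0.0299]
ee_rot: [[0.998, 0.001, 0.068], [-0.068, -0.002, 0.998], [0.001, -1.0, -0.001]]
contact_force: [-2.0, -4.7, 7.7]
grip_width: 0.0006
```

{"method": "play_rows", "body": {
  "targets": [
    {"slide": [0,0.003,0],"angular": [0,0,0],"hand": 0},
    {"slide": [0,0.003,0],"angular": [0,0,0],"hand": 0},
    {"slide": [0,0.003,0],"angular": [0,0,0],"hand": 0},
    {"slide": [0,0,0],"angular": [0,0,0],"hand": 0}
  ]
}}

```text
time_s: 42.23
tool_pos: [0.5004, -0.1854, 0.0209]
ee_rot: [[0.998, 0.001, 0.068], [-0.068, -0.001, 0.998], [0.001, -1.0, -0.001]]
contact_force: [-1.3, -4.7, 7.2]
grip_width: 0.0004
```

Run:
```python
from h import *
st(); im=imaging.get_image('scene');cv2.imwrite('pics/s2.png',im);t=imaging.get_image('top');cv2.imwrite('pics/top5.png',t)
a=cv2.resize(cv2.imread('pics/s1.png')[150:310,240:460],None,fx=1.8,fy=1.8,interpolation=cv2.INTER_CUBIC);b=cv2.resize(im[150:310,240:460],None,fx=1.8,fy=1.8,interpolation=cv2.INTER_CUBIC)
cv2.imwrite('pics/s12.png',np.hstack([a,b]))
```

```text
t42.2 tcp [ 0.5004 -0.1854  0.0209] yaw -0.0676 down [ 0.001 -0.001 -1.   ] F [-1.3 -4.7  7.2] w 0.0004 q [-0.56  0.73  1.81 -0.    0.61 -0.5 ]
```

View pics/s12.png

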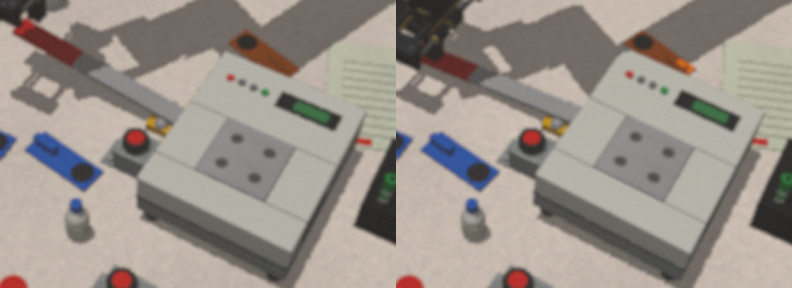

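{"method": "play_rows", "body": {
  "targets": [
    {"slide": [0,-0.005,0],"angular": [0,0,0],"hand": 0},
    {"slide": [0,-0.006,0],"angular": [0,0,0],"hand": 0},
    {"slide": [0,-0.006,0],"angular": [0,0,0],"hand": 0},
    {"slide": [0,-0.006,0],"angular": [0,0,0],"hand": 0},
    {"slide": [0,-0.006,0],"angular": [0,0,0],"hand": 0},
    {"slide": [0,-0.006,0],"angular": [0,0,0],"hand": 0},
    {"slide": [0,-0.006,0],"angular": [0,0,0],"hand": 0},
    {"slide": [0,-0.006,0],"angular": [0,0,0],"hand": 0}
  ]
}}

```text
time_s: 43.0
tool_pos: [0.4988, -0.1831, 0.0681]
ee_rot: [[0.998, -0.002, 0.068], [-0.068, 0.002, 0.998], [-0.002, -1.0, 0.002]]
contact_force: [0.1, 1.9, 1.9]
grip_width: 0.0004
```

{"method": "play_rows", "body": {
  "targets": [
    {"slide": [0,-0.006,0],"angular": [0,0,0],"hand": 0},
    {"slide": [0,-0.02,0],"angular": [0,0,0],"hand": 0},
    {"slide": [0,-0.04,0],"angular": [0,0,0],"hand": 0},
    {"slide": [0,-0.04,0],"angular": [0,0,0],"hand": 0.6},
    {"slide": [0,-0.03,0],"angular": [0,0,0],"hand": 0.6},
    {"slide": [-0.003,0,-0.0389],"angular": [0,0,0],"hand": 0.6},
    {"slide": [-0.003,0,-0.0389],"angular": [0,0,0],"hand": 0.6},
    {"slide": [-0.003,0,-0.0389],"angular": [0,0,0],"hand": 0.6}
  ]
}}

```text
time_s: 43.67
tool_pos: [0.4825, -0.3009, 0.205]
ee_rot: [[0.998, 0.0, 0.066], [-0.066, -0.001, 0.998], [0.0, -1.0, -0.001]]
contact_force: [0.7, 0.5, 0.6]
grip_width: 0.0259
```

{"method": "play_rows", "body": {
  "targets": [
    {"slide": [-0.003,0,-0.0389],"angular": [0,0,0],"hand": 0.6},
    {"slide": [-0.003,0,-0.0389],"angular": [0,0,0],"hand": 0.6},
    {"slide": [-0.003,0,-0.0389],"angular": [0,0,0],"hand": 0.6},
    {"slide": [-0.003,0,-0.0389],"angular": [0,0,0],"hand": 0.6},
    {"slide": [0,0,0],"angular": [0,0,0],"hand": 0.6},
    {"slide": [0,0,0],"angular": [0,0,0],"hand": 0.6},
    {"slide": [0,0,0],"angular": [0,0,0],"hand": 0.6},
    {"slide": [0,0,0],"angular": [0,0,0],"hand": 0.6}
  ]
}}

```text
time_s: 44.33
tool_pos: [0.4601, -0.4528, 0.2034]
ee_rot: [[0.998, -0.001, 0.067], [-0.067, 0.002, 0.998], [-0.001, -1.0, 0.002]]
contact_force: [0.7, 0.6, 0.7]
grip_width: 0.052
```

Run:
```python
from h import *
st(); c=cam('wrist'); im=imaging.get_image('wrist'); cv2.imwrite('pics/w10.png',im);np.savez('pics/w10.npz',K=c[0],d=c[1],M=c[2])
u,v=proj(c,(.465,-.336,.047))[0].round().astype(int);print(u,v)
hsv=cv2.cvtColor(im,cv2.COLOR_BGR2HSV);m=cv2.inRange(hsv,np.array((0,0,95)),np.array((180,60,255)))
k=np.zeros_like(m);k[max(v-45,0):v+45,u-50:u+50]=m[max(v-45,0):v+45,u-50:u+50];k=cv2.morphologyEx(k,cv2.MORPH_CLOSE,np.ones((5,5)))
for b in cv2.findContours(k,0,1)[0]:
    if cv2.contourArea(b)>300:
        e=cv2.minEnclosingCircle(b);print(e,cv2.contourArea(b),cv2.boundingRect(b),on(c,e[0],.047).round(4),'r',e[1]/292.9*(on(c,e[0],.047)[2]-ray(c,e[0])[0][2]))
S=cam('scene');si=imaging.get_image('scene');t=imaging.get_image('top');T=cam('top')
print('handle',[(b[0],b[1],cv2.boxPoints(b[2]).round(1).tolist()) for b in blobs(t,(0,150,60),(6,255,255),150,(330,150,420,260))])
```

```text
t44.3 tcp [ 0.4601 -0.4528  0.2034] yaw -0.0669 down [-0.001  0.002 -1.   ] F [0.7 0.6 0.7] w 0.0520 q [-0.95  0.58  1.4   0.    1.17 -0.88]
317 75
((317.29998779296875, 75.5), 28.08461570739746) 2294.5 (291, 48, 54, 56) [ 0.4649 -0.3363  0.047 ] r -0.030601910014720023
((316.5, 36.5), 49.92504119873047) 1037.5 (267, 30, 100, 14) [ 0.4666 -0.2998  0.047 ] r -0.05439994743607327
handle [(array([367., 205.]), 223.5, [[350.70001220703125, 208.10000610351562], [351.29998779296875, 199.8000030517578], [383.5, 202.10000610351562], [382.8999938964844, 210.39999389648438]])]
```

{"method": "play_rows", "body": {
  "targets": [
    {"slide": [-0.001,0,0.0389],"angular": [0,0,0],"hand": 0.6},
    {"slide": [-0.001,0,0.0389],"angular": [0,0,0],"hand": 0.6},
    {"slide": [-0.001,0,0.0388],"angular": [0,0,0],"hand": 0.6},
    {"slide": [0,0.035,0],"angular": [0,0,0],"hand": 0.6},
    {"slide": [0,0.035,0],"angular": [0,0,0],"hand": 0.6},
    {"slide": [0,0.02,0],"angular": [0,0,0],"hand": 0.6},
    {"slide": [0,0,0],"angular": [0,0,0],"hand": 0.6},
    {"slide": [0,0,0],"angular": [0,0,0],"hand": 0.6}
  ]
}}

```text
time_s: 45.15
tool_pos: [0.4652, -0.337, 0.1134]
ee_rot: [[0.998, -0.002, 0.067], [-0.067, 0.002, 0.998], [-0.002, -1.0, 0.002]]
contact_force: [0.2, -0.1, 0.6]
grip_width: 0.0523
```

{"method": "play_rows", "body": {
  "targets": [
    {"slide": [0,0,0],"angular": [0,0,0],"hand": 0.6},
    {"slide": [0,0,0],"angular": [0,0,0],"hand": 0.6},
    {"slide": [0,0,0],"angular": [0,0,0],"hand": 0.6}
  ]
}}

```text
time_s: 45.4
tool_pos: [0.4662, -0.3391, 0.1156]
ee_rot: [[0.998, 0.002, 0.068], [-0.068, -0.003, 0.998], [0.003, -1.0, -0.002]]
contact_force: [0.1, 0.2, -0.1]
grip_width: 0.0519
```

```bash
python3 go.py .4649 -.3363 .05
```

```text
t45.4 tcp [ 0.4662 -0.3391  0.1156] yaw -0.0679 down [ 0.002 -0.003 -1.   ] F [ 0.1  0.2 -0.1] w 0.0519 q [-0.82  0.6   1.65 -0.    0.88 -0.75]
slide [-0.0016  0.0656  0.0029]
```

{"method": "play_rows", "body": {
  "targets": [
    {"slide": [-0.0008,0.03,0.0018],"angular": [0,0,0],"hand": 0.6},
    {"slide": [0,0.02,0],"angular": [0,0,0],"hand": 0.6},
    {"slide": [0,0.01,0],"angular": [0,0,0],"hand": 0.6},
    {"slide": [0,0.004,0],"angular": [0,0,0],"hand": 0.6},
    {"slide": [0,0,0],"angular": [0,0,0],"hand": 0.6},
    {"slide": [0,0,0],"angular": [0,0,0],"hand": 0},
    {"slide": [0,0,0],"angular": [0,0,0],"hand": 0},
    {"slide": [0,0,0],"angular": [0,0,0],"hand": 0}
  ]
}}

```text
time_s: 46.07
tool_pos: [0.4652, -0.337, 0.051]
ee_rot: [[0.998, 0.002, 0.068], [-0.068, -0.002, 0.998], [0.002, -1.0, -0.002]]
contact_force: [0.3, -0.1, -0.5]
grip_width: 0.0397
```

{"method": "play_rows", "body": {
  "targets": [
    {"slide": [0,0,0],"angular": [0,0,0],"hand": 0},
    {"slide": [0,0,0],"angular": [0,0,0],"hand": 0},
    {"slide": [0,0,0],"angular": [0,0,0],"hand": 0}
  ]
}}

```text
time_s: 46.32
tool_pos: [0.4645, -0.3365, 0.0503]
ee_rot: [[0.998, -0.0, 0.068], [-0.068, -0.0, 0.998], [-0.0, -1.0, -0.0]]
contact_force: [-1.0, 0.4, 2.3]
grip_width: 0.0225
```

```bash
python3 go.py .4649 -.3363 .05
```

```text
t46.3 tcp [ 0.4645 -0.3365  0.0503] yaw -0.0676 down [-0. -0. -1.] F [-1.   0.4  2.3] w 0.0225 q [-0.82  0.71  1.69 -0.    0.74 -0.75]
slide [0.0004 0.0003 0.0002]
```

{"method": "play_rows", "body": {
  "targets": [
    {"slide": [0,-0.015,0],"angular": [0,0,0],"hand": 0},
    {"slide": [0,-0.03,0],"angular": [0,0,0],"hand": 0},
    {"slide": [0,-0.03,0],"angular": [0,0,0],"hand": 0},
    {"slide": [0,-0.03,0],"angular": [0,0,0],"hand": 0},
    {"slide": [0.0059,0,0.039],"angular": [0,0,0],"hand": 0},
    {"slide": [0.0059,0,0.039],"angular": [0,0,0],"hand": 0},
    {"slide": [0.0059,0,0.039],"angular": [0,0,0],"hand": 0},
    {"slide": [0.0059,0,0.039],"angular": [0,0,0],"hand": 0}
  ]
}}

```text
time_s: 46.98
tool_pos: [0.4967, -0.1796, 0.1533]
ee_rot: [[0.998, -0.004, 0.07], [-0.07, 0.003, 0.998], [-0.005, -1.0, 0.003]]
contact_force: [0.2, 0.8, -9.2]
grip_width: 0.0231
```

{"method": "play_rows", "body": {
  "targets": [
    {"slide": [0,0,0],"angular": [0,0,0],"hand": 0},
    {"slide": [0,0,0],"angular": [0,0,0],"hand": 0},
    {"slide": [0,0,0],"angular": [0,0,0],"hand": 0},
    {"slide": [0,0,0],"angular": [0,0,0],"hand": 0},
    {"slide": [0,0,0],"angular": [0,0,0],"hand": 0}
  ]
}}

```text
time_s: 47.4
tool_pos: [0.4984, -0.1831, 0.1544]
ee_rot: [[0.998, -0.001, 0.069], [-0.069, 0.0, 0.998], [-0.001, -1.0, 0.0]]
contact_force: [-0.1, -0.3, -9.0]
grip_width: 0.0232
```

```bash
python3 go.py .4992 -.182 .125
python3 - <<'E'
from h import *
c=cam('wrist'); im=imaging.get_image('wrist'); cv2.imwrite('pics/w11.png',im);np.savez('pics/w11.npz',K=c[0],d=c[1],M=c[2])
# bar steel edges ahead of weight
hsv=cv2.cvtColor(im,cv2.COLOR_BGR2HSV)
for y,zz in [(-.09,.053),(-.05,.048)]:
    u,v=proj(c,(.505,y,zz))[0].round().astype(int); print(u,v,hsv[v,u-50:u+50:4].tolist() if 0<v<400 else None)
E
```

```text
t47.4 tcp [ 0.4984 -0.1831  0.1544] yaw -0.0691 down [-0.001  0.    -1.   ] F [-0.1 -0.3 -9. ] w 0.0232 q [-0.56  0.5   1.74 -0.    0.91 -0.49]
slide [0.0007 0.0294 0.0012]
320 96 [[12, 28, 139], [15, 30, 136], [11, 29, 140], [17, 29, 140], [16, 28, 139], [15, 30, 137], [12, 27, 140], [9, 26, 139], [10, 14, 111], [15, 9, 108], [0, 7, 107], [8, 10, 106], [8, 10, 105], [0, 7, 106], [15, 10, 104], [170, 7, 106], [0, 9, 109], [6, 12, 103], [18, 28, 139], [16, 24, 226], [17, 23, 223], [17, 22, 224], [14, 21, 229], [16, 22, 223], [17, 24, 225]]
317 47 [[13, 30, 196], [16, 24, 221], [15, 20, 225], [17, 18, 225], [14, 19, 228], [16, 22, 224], [15, 20, 225], [16, 17, 229], [13, 20, 228], [0, 6, 180], [170, 4, 182], [168, 7, 174], [12, 7, 179], [173, 6, 178], [173, 6, 180], [8, 6, 178], [0, 3, 181], [170, 4, 182], [5, 9, 169], [15, 22, 227], [16, 22, 225], [17, 20, 226], [14, 14, 230], [16, 14, 229], [16, 19, 227]]
```

{"method": "play_rows", "body": {
  "targets": [
    {"slide": [0.0005,0.015,0.001],"angular": [0,0,0],"hand": 0},
    {"slide": [0,0.015,0],"angular": [0,0,0],"hand": 0},
    {"slide": [0,0.006,0],"angular": [0,0,0],"hand": 0},
    {"slide": [0,0.004,0],"angular": [0,0,0],"hand": 0},
    {"slide": [0,0.004,0],"angular": [0,0,0],"hand": 0},
    {"slide": [0,0.004,0],"angular": [0,0,0],"hand": 0},
    {"slide": [0,0,0],"angular": [0,0,0],"hand": 0}
  ]
}}

```text
time_s: 48.03
tool_pos: [0.4994, -0.1819, 0.1068]
ee_rot: [[0.998, 0.0, 0.068], [-0.068, -0.001, 0.998], [0.0, -1.0, -0.001]]
contact_force: [-0.2, -0.7, -5.6]
grip_width: 0.0231
```

{"method": "play_rows", "body": {
  "targets": [
    {"slide": [0,0.004,0],"angular": [0,0,0],"hand": 0},
    {"slide": [0,0.004,0],"angular": [0,0,0],"hand": 0},
    {"slide": [0,0.004,0],"angular": [0,0,0],"hand": 0},
    {"slide": [0,0.004,0],"angular": [0,0,0],"hand": 0},
    {"slide": [0,0,0],"angular": [0,0,0],"hand": 0}
  ]
}}

```text
time_s: 48.45
tool_pos: [0.4993, -0.1811, 0.0903]
ee_rot: [[0.998, -0.0, 0.068], [-0.068, 0.0, 0.998], [-0.0, -1.0, 0.0]]
contact_force: [0.5, -0.3, -4.9]
grip_width: 0.0226
```

{"method": "play_rows", "body": {
  "targets": [
    {"slide": [0,0.004,0],"angular": [0,0,0],"hand": 0},
    {"slide": [0,0.004,0],"angular": [0.03,0,0],"hand": 0},
    {"slide": [0,0.004,0],"angular": [0.03,0,0],"hand": 0},
    {"slide": [0,0.004,0],"angular": [0.03,0,0],"hand": 0},
    {"slide": [0,0,0],"angular": [0,0,0],"hand": 0},
    {"slide": [0,0,0],"angular": [0,0,0],"hand": 0}
  ]
}}

```text
time_s: 48.95
tool_pos: [0.4993, -0.181, 0.0748]
ee_rot: [[0.998, 0.006, 0.069], [-0.069, 0.09, 0.994], [-0.0, -0.996, 0.09]]
contact_force: [0.0, 1.0, -3.3]
grip_width: 0.0228
```

{"method": "play_rows", "body": {
  "targets": [
    {"slide": [0,0.004,0],"angular": [0,0,0],"hand": 0},
    {"slide": [0,0.003,0],"angular": [0,0,0],"hand": 0},
    {"slide": [0,0.003,0],"angular": [0,0,0],"hand": 0},
    {"slide": [0,0,0],"angular": [0,0,0],"hand": 0},
    {"slide": [0,0,0],"angular": [0,0,0],"hand": 0}
  ]
}}

```text
time_s: 49.37
tool_pos: [0.4995, -0.1801, 0.0648]
ee_rot: [[0.998, 0.006, 0.067], [-0.067, 0.089, 0.994], [0.0, -0.996, 0.089]]
contact_force: [-1.2, -0.7, -2.7]
grip_width: 0.0229
```

{"method": "play_rows", "body": {
  "targets": [
    {"slide": [0,0.002,0],"angular": [0,0,0],"hand": 0},
    {"slide": [0,0.002,0],"angular": [0,0,0],"hand": 0},
    {"slide": [0,0,0],"angular": [0,0,0],"hand": 0},
    {"slide": [0,0,0],"angular": [0,0,0],"hand": 0}
  ]
}}

```text
time_s: 49.7
tool_pos: [0.4999, -0.1808, 0.0612]
ee_rot: [[0.998, 0.007, 0.067], [-0.068, 0.088, 0.994], [0.001, -0.996, 0.088]]
contact_force: [-1.4, -5.3, -0.6]
grip_width: 0.0231
```

```bash
python3 go.py .4992 -.182 .06
```

```text
t49.7 tcp [ 0.4999 -0.1808  0.0612] yaw -0.0676 down [ 0.007  0.088 -0.996] F [-1.4 -5.3 -0.6] w 0.0231 q [-0.6   0.66  1.78  0.11  0.75 -0.62]
slide [-0.0006  0.0011 -0.0014]
```

{"method": "play_rows", "body": {
  "targets": [
    {"slide": [0,0.001,0],"angular": [0,0,0],"hand": 0},
    {"slide": [0,0,0],"angular": [0,0,0],"hand": 0.3},
    {"slide": [0,0,0],"angular": [0,0,0],"hand": 0.5},
    {"slide": [0,0,0],"angular": [0,0,0],"hand": 0.6},
    {"slide": [0,0,0],"angular": [0,0,0],"hand": 0.6},
    {"slide": [0,-0.02,0],"angular": [0,0,0],"hand": 0.6},
    {"slide": [0,-0.03,0],"angular": [0,0,0],"hand": 0.6},
    {"slide": [0,-0.04,0],"angular": [0,0,0],"hand": 0.6}
  ]
}}

```text
time_s: 50.37
tool_pos: [0.4969, -0.1858, 0.1481]
ee_rot: [[0.998, -0.0, 0.068], [-0.068, 0.095, 0.993], [-0.006, -0.996, 0.094]]
contact_force: [0.6, -0.7, 0.2]
grip_width: 0.0509
```

{"method": "play_rows", "body": {
  "targets": [
    {"slide": [0,-0.04,0],"angular": [0,0,0],"hand": 0.6},
    {"slide": [0,-0.02,0],"angular": [-0.045,0,0],"hand": 0.6},
    {"slide": [0,0,0],"angular": [-0.045,0,0],"hand": 0.6},
    {"slide": [0,0,0],"angular": [0,0,0],"hand": 0.6},
    {"slide": [0,0,0],"angular": [0,0,0],"hand": 0.6}
  ]
}}

```text
time_s: 50.78
tool_pos: [0.498, -0.1918, 0.2091]
ee_rot: [[0.998, -0.001, 0.067], [-0.067, 0.002, 0.998], [-0.001, -1.0, 0.002]]
contact_force: [-0.7, 0.1, 0.2]
grip_width: 0.0523
```

Run:
```python
from h import *
st(); t=imaging.get_image('top');im=imaging.get_image('scene');cv2.imwrite('pics/s3.png',im);cv2.imwrite('pics/top6.png',t)
a=cv2.resize(im[120:290,210:450],None,fx=3,fy=3,interpolation=cv2.INTER_CUBIC)
cv2.imwrite('pics/s3c.png',a)
c=cam('wrist'); w=imaging.get_image('wrist'); cv2.imwrite('pics/w12.png',w);np.savez('pics/w12.npz',K=c[0],d=c[1],M=c[2])
T=cam('top');print([(b[0],b[1],b[2][2]) for b in blobs(t,(105,120,60),(125,255,255),150,(300,130,400,180))])
```

```text
t50.8 tcp [ 0.498  -0.1918  0.2091] yaw -0.0666 down [-0.001  0.002 -1.   ] F [-0.7  0.1  0.2] w 0.0523 q [-0.58  0.42  1.68  0.    1.04 -0.51]
[(array([333.1, 161.3]), 316.5, 12.52880859375)]
```

View pics/s3c.png

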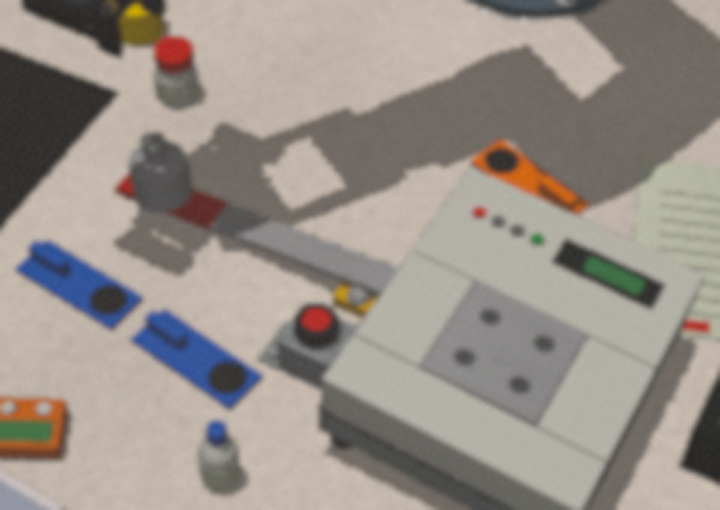

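```bash
cat > pads.py <<'E'
from h import *
def pads(im,c,roi=None,amin=300):
    h=cv2.cvtColor(im,cv2.COLOR_BGR2HSV);m=cv2.inRange(h,np.array((100,90,30)),np.array((130,255,255)))
    for b in cv2.findContours(m,0,1)[0]:
        if cv2.contourArea(b)<amin: continue
        W=np.array([on(c,tuple(map(float,p)),.006)[:2] for p in b[:,0]],np.float32);r=cv2.minAreaRect(W);L=max(r[1])
        if not(.08<L<.14): continue
        q=cv2.boxPoints(r);e=max([q[1]-q[0],q[2]-q[1]],key=np.linalg.norm);a=np.arctan2(e[1],e[0])
        if np.sin(a)<0:a+=np.pi
        d=np.array([np.cos(a),np.sin(a)]);ctr=np.array(r[0]);print('ctr',ctr.round(4),'size',np.round(r[1],4),'dir %.1f'%np.degrees(a),'seat',(ctr+.036*d).round(4),'rib-72',(ctr-.036*d).round(4),'bb',cv2.boundingRect(b))
if __name__=='__main__':
    for n in sys.argv[1:]:
        z=np.load(f'pics/{n}.npz');c=(z['K'],z['d'],z['M']);pads(cv2.imread(f'pics/{n}.png'),c)
E
python3 pads.py w12
python3 - <<'E'
from pads import *
print('top');pads(cv2.imread('pics/top6.png'),cam('top'),amin=100);print('scene');pads(cv2.imread('pics/s3.png'),cam('scene'),amin=100)
z=np.load('pics/w12.npz');c=(z['K'],z['d'],z['M']);im=cv2.imread('pics/w12.png');g=cv2.cvtColor(im,cv2.COLOR_BGR2GRAY)
print(proj(c,[(.5174,.0885,.037),(.43,.0945,.037),(.6873,.0779,.037),(.43,.09,.113)]).round(1))
E
```

```text
ctr [ 0.8971 -0.3067] size [0.1298 0.1369] dir 95.6 seat [ 0.8936 -0.2709] rib-72 [ 0.9006 -0.3426] bb (562, 189, 78, 86)
ctr [ 0.6231 -0.195 ] size [0.1162 0.0437] dir 80.7 seat [ 0.6289 -0.1594] rib-72 [ 0.6172 -0.2305] bb (395, 126, 50, 92)
ctr [ 0.8686 -0.1134] size [0.1377 0.0521] dir 84.3 seat [ 0.8722 -0.0776] rib-72 [ 0.865  -0.1492] bb (582, 42, 58, 113)
ctr [ 0.6469 -0.0583] size [0.1152 0.0439] dir 77.5 seat [ 0.6547 -0.0232] rib-72 [ 0.6391 -0.0935] bb (414, 0, 58, 111)
top
ctr [0.1037 0.6789] size [0.0162 0.1132] dir 128.3 seat [0.0814 0.7071] rib-72 [0.126  0.6506] bb (95, 311, 27, 22)
ctr [ 0.6461 -0.0584] size [0.1103 0.0399] dir 77.3 seat [ 0.654  -0.0233] rib-72 [ 0.6381 -0.0935] bb (316, 153, 35, 18)
scene
ctr [ 0.6479 -0.0591] size [0.1165 0.041 ] dir 77.5 seat [ 0.6557 -0.024 ] rib-72 [ 0.6401 -0.0943] bb (255, 224, 41, 31)
ctr [ 0.6238 -0.196 ] size [0.1195 0.0407] dir 80.9 seat [ 0.6296 -0.1604] rib-72 [ 0.6181 -0.2315] bb (216, 201, 40, 28)
[[ 321.  -102.1]
 [ 230.  -100.2]
 [ 495.   -95.9]
 [ 202.  -158.7]]
```

{"method": "play_rows", "body": {
  "targets": [
    {"slide": [0,0,0],"angular": [0,0.0755,0],"hand": 0.4},
    {"slide": [0,0,0],"angular": [0,0.0755,0],"hand": 0.4},
    {"slide": [0.0233,0,0.0253],"angular": [0,0,0],"hand": 0.4},
    {"slide": [0.0233,0,0.0253],"angular": [0,0,0],"hand": 0.4},
    {"slide": [0.0233,0,0.0253],"angular": [0,0,0],"hand": 0.4},
    {"slide": [0.0233,0.01,0.0253],"angular": [0,0,0],"hand": 0.4},
    {"slide": [0.0233,0.02,0.0253],"angular": [0,0,0],"hand": 0.4},
    {"slide": [0,0.035,0],"angular": [0,0,0],"hand": 0.4}
  ]
}}

```text
time_s: 51.6
tool_pos: [0.6478, -0.0926, 0.1462]
ee_rot: [[0.977, 0.013, 0.214], [-0.214, -0.001, 0.977], [0.013, -1.0, 0.002]]
contact_force: [0.5, -1.6, 0.2]
grip_width: 0.0346
```

{"method": "play_rows", "body": {
  "targets": [
    {"slide": [0,0.035,0],"angular": [0,0,0],"hand": 0.4},
    {"slide": [0,0.03,0],"angular": [0,0,0],"hand": 0.4},
    {"slide": [0,0.02,0],"angular": [0,0,0],"hand": 0.4},
    {"slide": [0,0,0],"angular": [0,0,0],"hand": 0.4},
    {"slide": [0,0,0],"angular": [0,0,0],"hand": 0.4},
    {"slide": [0,0,0],"angular": [0,0,0],"hand": 0.4},
    {"slide": [0,0,0],"angular": [0,0,0],"hand": 0.4},
    {"slide": [0,0,0],"angular": [0,0,0],"hand": 0.4}
  ]
}}

```text
time_s: 52.27
tool_pos: [0.641, -0.0954, 0.0613]
ee_rot: [[0.976, 0.003, 0.217], [-0.217, -0.001, 0.976], [0.004, -1.0, -0.0]]
contact_force: [-0.0, -0.6, 0.0]
grip_width: 0.0352
```

```bash
python3 go.py .6391 -.0935 .008
python3 - <<'E'
from pads import *
c=cam('wrist'); w=imaging.get_image('wrist'); cv2.imwrite('pics/w13.png',w);np.savez('pics/w13.npz',K=c[0],d=c[1],M=c[2])
pads(w,c)
# seat disc
u,v=proj(c,(.6547,-.0232,.006))[0].round().astype(int);h=cv2.cvtColor(w,cv2.COLOR_BGR2HSV)
g=cv2.inRange(h,np.array((0,0,0)),np.array((180,255,75)));k=np.zeros_like(g);k[max(0,v-35):v+35,u-35:u+35]=g[max(0,v-35):v+35,u-35:u+35]
b=max(cv2.findContours(k,0,1)[0],key=cv2.contourArea);e=cv2.minEnclosingCircle(b);print((u,v),e,on(c,e[0],.006).round(4))
E
```

```text
t52.3 tcp [ 0.641  -0.0954  0.0613] yaw -0.2191 down [ 0.003 -0.001 -1.   ] F [-0.  -0.6  0. ] w 0.0352 q [-0.32  0.76  1.49  0.    0.89 -0.1 ]
slide [-0.0024  0.0533  0.0015]
ctr [ 0.6472 -0.0602] size [0.119  0.0431] dir 77.8 seat [ 0.6548 -0.025 ] rib-72 [ 0.6396 -0.0954] bb (287, 90, 61, 156)
(np.int64(317), np.int64(122)) ((317.0, 121.40425872802734), 23.9324893951416) [ 0.655 -0.023  0.006]
```

{"method": "play_rows", "body": {
  "targets": [
    {"slide": [-0.0012,0.025,0.001],"angular": [0,0,0],"hand": 0.4},
    {"slide": [0,0.018,0],"angular": [0,0,0],"hand": 0.4},
    {"slide": [0,0.009,0],"angular": [0,0,0],"hand": 0.4},
    {"slide": [0,0,0],"angular": [0,0,0],"hand": 0.4},
    {"slide": [0,0,0],"angular": [0,0,0],"hand": 0.4},
    {"slide": [0,0,0],"angular": [0,0,0],"hand": 0},
    {"slide": [0,0,0],"angular": [0,0,0],"hand": 0},
    {"slide": [0,0,0],"angular": [0,0,0],"hand": 0}
  ]
}}

```text
time_s: 52.98
tool_pos: [0.6391, -0.0938, 0.0079]
ee_rot: [[0.976, 0.001, 0.217], [-0.217, -0.0, 0.976], [0.001, -1.0, -0.0]]
contact_force: [0.2, -0.1, -0.1]
grip_width: 0.0221
```

{"method": "play_rows", "body": {
  "targets": [
    {"slide": [0,0,0],"angular": [0,0,0],"hand": 0},
    {"slide": [0,0,0],"angular": [0,0,0],"hand": 0}
  ]
}}

```text
time_s: 53.15
tool_pos: [0.639, -0.0937, 0.0077]
ee_rot: [[0.976, 0.001, 0.217], [-0.217, -0.0, 0.976], [0.001, -1.0, -0.0]]
contact_force: [0.0, -0.1, 0.6]
grip_width: 0.0116
```

```bash
python3 go.py .661 -.0455 .016
```

```text
t53.1 tcp [ 0.639  -0.0937  0.0077] yaw -0.2189 down [ 0.001 -0.    -1.   ] F [ 0.  -0.1  0.6] w 0.0116 q [-0.32  0.84  1.51  0.    0.8  -0.1 ]
slide [ 0.011  -0.0083  0.0519]
```

{"method": "play_rows", "body": {
  "targets": [
    {"slide": [0,-0.008,0],"angular": [0,0,0],"hand": 0},
    {"slide": [0,0,0],"angular": [0,-0.078,0],"hand": 0},
    {"slide": [0,0,0],"angular": [0,-0.078,0],"hand": 0},
    {"slide": [0.0094,0,0.0245],"angular": [0,0,0],"hand": 0},
    {"slide": [0.0094,0,0.0245],"angular": [0,0,0],"hand": 0},
    {"slide": [0,0,0],"angular": [0,0,0],"hand": 0},
    {"slide": [0,0,0],"angular": [0,0,0],"hand": 0},
    {"slide": [0,0,0],"angular": [0,0,0],"hand": 0}
  ]
}}

```text
time_s: 53.82
tool_pos: [0.6603, -0.046, 0.0155]
ee_rot: [[0.998, -0.0, 0.062], [-0.062, -0.0, 0.998], [-0.0, -1.0, -0.0]]
contact_force: [-0.1, 0.3, -0.7]
grip_width: 0.0118
```

{"method": "play_rows", "body": {
  "targets": [
    {"slide": [0,0.006,0],"angular": [0,0,0],"hand": 0},
    {"slide": [0,0,0],"angular": [0,0,0],"hand": 0},
    {"slide": [0,0,0],"angular": [0,0,0],"hand": 0}
  ]
}}

```text
time_s: 54.07
tool_pos: [0.6597, -0.0467, 0.0087]
ee_rot: [[0.998, -0.002, 0.064], [-0.064, 0.0, 0.998], [-0.002, -1.0, 0.0]]
contact_force: [-0.3, -0.1, -1.2]
grip_width: 0.0116
```

```bash
python3 go.py .6652 .024 .0095
python3 - <<'E'
from pads import *
c=cam('wrist'); w=imaging.get_image('wrist'); cv2.imwrite('pics/w14.png',w);np.savez('pics/w14.npz',K=c[0],d=c[1],M=c[2])
s=readout.observe();R=s['ee_rot'];print('seat now',s['tool_pos']+R@np.array([0,0,.0725]))
print('foot px',proj(c,[(.6698,.0964,.012),(.6698,.0964,.024)]))
cv2.imwrite('pics/w14c.png',cv2.resize(w[0:260,180:480],None,fx=2.3,fy=2.3,interpolation=cv2.INTER_CUBIC))
E
```

```text
t54.1 tcp [ 0.6597 -0.0467  0.0087] yaw -0.0640 down [-0.002  0.    -1.   ] F [-0.3 -0.1 -1.2] w 0.0116 q [-0.24  0.85  1.47 -0.    0.83 -0.18]
slide [ 0.0009 -0.0008  0.0709]
seat now [0.66466062 0.02573255 0.00895221]
foot px [[321.87043611 -24.5597228 ]
 [321.97770482 -36.61388932]]
```

View pics/w14c.png

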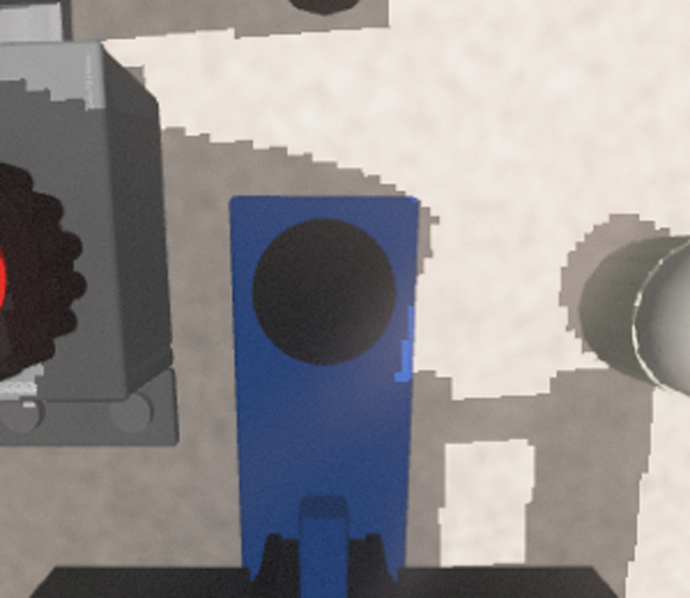

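Run:
```python
from h import *
T=cam('top');S=cam('scene');t=cv2.imread('pics/top0.png')
b=blobs(t,(95,80,40),(125,255,255),3,(300,120,322,140));print(b)
if b: print(tri(T,b[0][0],S,(281.5,263.5)))
z=np.load('pics/w14.npz');c=(z['K'],z['d'],z['M'])
for r in (4,5.6,7): print(on(c,(321.3,r),.012).round(4),on(c,(321.3,r),.013).round(4))
f=lambda p:(p[0]/2.3+180,p[1]/2.3)
print('seat disc',on(c,f((324,291)),.0075).round(4),'dropper',on(c,f((690,310)),.075).round(4),on(c,f((583,310)),.02).round(4))
```

```text
[(array([310. , 128.5]), 10.0, ((310.0, 128.5), (3.0, 4.0), 90.0))]
(array([0.74041066, 0.01759378, 0.06697495]), np.float64(0.0005796900499819563))
[0.6687 0.084  0.012 ] [0.6687 0.0837 0.013 ]
[0.6687 0.0833 0.012 ] [0.6687 0.083  0.013 ]
[0.6687 0.0827 0.012 ] [0.6686 0.0824 0.013 ]
seat disc [0.6649 0.0258 0.0075] dropper [0.7168 0.0234 0.075 ] [0.722  0.0189 0.02  ]
```

{"method": "play_rows", "body": {
  "targets": [
    {"slide": [0.0004,0.0012,0],"angular": [0,0,0],"hand": 0},
    {"slide": [0,0,0],"angular": [0,0,0],"hand": 0.3},
    {"slide": [0,0,0],"angular": [0,0,0],"hand": 0.3},
    {"slide": [0,-0.006,0],"angular": [0,0,0],"hand": 0.3},
    {"slide": [0,0,0],"angular": [0,0,0],"hand": 0.3},
    {"slide": [0,0,0],"angular": [0,0,0],"hand": 0},
    {"slide": [0,0,0],"angular": [0,0,0],"hand": 0},
    {"slide": [0,0,0],"angular": [0,0,0],"hand": 0}
  ]
}}

```text
time_s: 54.78
tool_pos: [0.661, -0.0459, 0.0143]
ee_rot: [[0.998, 0.0, 0.063], [-0.063, -0.0, 0.998], [0.0, -1.0, -0.0]]
contact_force: [-0.1, -0.3, -0.2]
grip_width: 0.0132
```

{"method": "play_rows", "body": {
  "targets": [
    {"slide": [0,0,0],"angular": [0,0,0],"hand": 0},
    {"slide": [0,-0.002,0],"angular": [0,0,0],"hand": 0},
    {"slide": [0,0,0],"angular": [0,0,0],"hand": 0},
    {"slide": [0,0,0],"angular": [0,0,0],"hand": 0}
  ]
}}

```text
time_s: 55.12
tool_pos: [0.6609, -0.0459, 0.0161]
ee_rot: [[0.998, -0.0, 0.063], [-0.063, -0.0, 0.998], [-0.0, -1.0, -0.0]]
contact_force: [0.5, 0.0, -0.8]
grip_width: 0.0115
```

Run:
```python
from pads import *
s=st();c=cam('wrist'); w=imaging.get_image('wrist'); cv2.imwrite('pics/w15.png',w)
h=cv2.cvtColor(w,cv2.COLOR_BGR2HSV)
u,v=proj(c,s['tool_pos']+s['ee_rot']@np.array([0,.007,.0725]))[0].round().astype(int)
g=cv2.inRange(h,np.array((0,0,0)),np.array((180,255,60)));k=np.zeros_like(g);k[v-40:v+40,u-40:u+40]=g[v-40:v+40,u-40:u+40]
b=max(cv2.findContours(k,0,1)[0],key=cv2.contourArea);e=cv2.minEnclosingCircle(b);p=on(c,e[0],.0075);print((u,v),e,'seat',p.round(4),'rel tool',(s['ee_rot'].T@(p-s['tool_pos'])).round(4))
print('need slide',(s['ee_rot'].T@(np.array([.6693,.096,.0075])-p)).round(4))
```

```text
t55.1 tcp [ 0.6609 -0.0459  0.0161] yaw -0.0629 down [-0. -0. -1.] F [ 0.5  0.  -0.8] w 0.0115 q [-0.24  0.84  1.46 -0.    0.84 -0.17]
(np.int64(320), np.int64(126)) ((318.78125, 127.0), 29.659378051757812) seat [0.6648 0.026  0.0075] rel tool [-0.0007  0.0086  0.0721]
need slide [ 0.0001 -0.      0.0701]
```

Insert the rear pad by 70 mm along tool z.

{"method": "play_rows", "body": {
  "targets": [
    {"slide": [0,0,0.012],"angular": [0,0,0],"hand": 0},
    {"slide": [0,0,0.014],"angular": [0,0,0],"hand": 0},
    {"slide": [0,0,0.014],"angular": [0,0,0],"hand": 0},
    {"slide": [0,0,0.014],"angular": [0,0,0],"hand": 0},
    {"slide": [0,0,0.01],"angular": [0,0,0],"hand": 0},
    {"slide": [0,0,0.006],"angular": [0,0,0],"hand": 0},
    {"slide": [0,0,0],"angular": [0,0,0],"hand": 0},
    {"slide": [0,0,0],"angular": [0,0,0],"hand": 0}
  ]
}}

```text
time_s: 55.83
tool_pos: [0.6654, 0.0246, 0.0161]
ee_rot: [[0.998, 0.0, 0.062], [-0.062, -0.0, 0.998], [0.0, -1.0, -0.0]]
contact_force: [0.4, -0.6, -0.6]
grip_width: 0.0118
```

Run:
```python
from h import *
s=st();print('seat',s['tool_pos']+s['ee_rot']@np.array([-.0005,.0086,.0722]))
```

```text
t55.8 tcp [0.6654 0.0246 0.0161] yaw -0.0615 down [ 0. -0. -1.] F [ 0.4 -0.6 -0.6] w 0.0118 q [-0.13  0.84  1.45 -0.    0.85 -0.07]
seat [0.66930759 0.0966472  0.00749256]
```

{"method": "play_rows", "body": {
  "targets": [
    {"slide": [0,0.0022,0],"angular": [0,0,0],"hand": 0},
    {"slide": [0,0,0],"angular": [0,0,0],"hand": 0},
    {"slide": [0,0,0],"angular": [0,0,0],"hand": 0.3},
    {"slide": [0,0,0],"angular": [0,0,0],"hand": 0.3},
    {"slide": [0,0,0],"angular": [0,0,0],"hand": 0.3},
    {"slide": [0,-0.015,0],"angular": [0,0,0],"hand": 0.3},
    {"slide": [0,-0.025,0],"angular": [0,0,0],"hand": 0.3},
    {"slide": [0,-0.035,0],"angular": [0,0,0],"hand": 0.3}
  ]
}}

```text
time_s: 56.5
tool_pos: [0.6627, 0.0238, 0.0865]
ee_rot: [[0.998, -0.007, 0.063], [-0.063, 0.001, 0.998], [-0.007, -1.0, 0.0]]
contact_force: [-0.1, -0.8, -0.7]
grip_width: 0.026
```

{"method": "play_rows", "body": {
  "targets": [
    {"slide": [0,-0.03,0],"angular": [0,0,0],"hand": 0.4},
    {"slide": [-0.0046,0,-0.0368],"angular": [0,0,0],"hand": 0.4},
    {"slide": [-0.0046,0,-0.0368],"angular": [0,0,0],"hand": 0.4},
    {"slide": [-0.0046,0,-0.0368],"angular": [0,0,0],"hand": 0.4},
    {"slide": [-0.0046,0,-0.0368],"angular": [0,0,0],"hand": 0.4},
    {"slide": [-0.0046,0,-0.0368],"angular": [0,0,0],"hand": 0.4},
    {"slide": [-0.0046,0,-0.0368],"angular": [0,0,0],"hand": 0.4},
    {"slide": [-0.0046,0,-0.0368],"angular": [0,0,0],"hand": 0.4}
  ]
}}

```text
time_s: 57.17
tool_pos: [0.6162, -0.2331, 0.1189]
ee_rot: [[0.998, -0.0, 0.063], [-0.063, 0.0, 0.998], [-0.0, -1.0, 0.0]]
contact_force: [1.1, -0.1, -0.3]
grip_width: 0.0348
```

{"method": "play_rows", "body": {
  "targets": [
    {"slide": [0,0,0],"angular": [0,0.0995,0],"hand": 0.4},
    {"slide": [0,0,0],"angular": [0,0,0],"hand": 0.4},
    {"slide": [0,0,0],"angular": [0,0,0],"hand": 0.4},
    {"slide": [0,0,0],"angular": [0,0,0],"hand": 0.4},
    {"slide": [0,0,0],"angular": [0,0,0],"hand": 0.4}
  ]
}}

```text
time_s: 57.58
tool_pos: [0.6171, -0.2296, 0.1188]
ee_rot: [[0.987, -0.001, 0.159], [-0.159, 0.001, 0.987], [-0.001, -1.0, 0.0]]
contact_force: [0.5, 0.2, 0.3]
grip_width: 0.0347
```

```bash
python3 - <<'E'
from pads import *
import go
s=st();c=cam('wrist'); w=imaging.get_image('wrist'); cv2.imwrite('pics/w16.png',w);np.savez('pics/w16.npz',K=c[0],d=c[1],M=c[2]);pads(w,c)
t=imaging.get_image('top');print('top');pads(t,cam('top'),amin=100)
im=imaging.get_image('scene');print('scene');pads(im,cam('scene'),amin=100);cv2.imwrite('pics/s4.png',im)
E
python3 go.py .6172 -.2305 .0135
```

```text
t57.6 tcp [ 0.6171 -0.2296  0.1188] yaw -0.1593 down [-0.001  0.001 -1.   ] F [0.5 0.2 0.3] w 0.0347 q [-0.53  0.69  1.43  0.    1.02 -0.37]
ctr [ 0.6233 -0.1953] size [0.117  0.0432] dir 80.9 seat [ 0.629  -0.1597] rib-72 [ 0.6176 -0.2308] bb (297, 97, 49, 124)
ctr [ 0.8635 -0.1338] size [0.092  0.0438] dir 84.4 seat [ 0.867 -0.098] rib-72 [ 0.86   -0.1696] bb (554, 0, 48, 108)
top
ctr [0.1042 0.6775] size [0.0167 0.1159] dir 129.2 seat [0.0814 0.7054] rib-72 [0.1269 0.6496] bb (95, 311, 28, 22)
scene
ctr [0.6691 0.0593] size [0.1143 0.0401] dir 86.3 seat [0.6714 0.0952] rib-72 [0.6668 0.0234] bb (289, 248, 42, 30)
ctr [ 0.624 -0.196] size [0.1195 0.04  ] dir 80.9 seat [ 0.6297 -0.1605] rib-72 [ 0.6183 -0.2316] bb (216, 201, 40, 28)
t57.7 tcp [ 0.6173 -0.2299  0.1189] yaw -0.1600 down [-0.  0. -1.] F [ 0.1 -0.1  0. ] w 0.0350 q [-0.53  0.69  1.43  0.    1.02 -0.37]
slide [ 0.      0.1054 -0.0006]
```

{"method": "play_rows", "body": {
  "targets": [
    {"slide": [0.0003,0.03,-0.0008],"angular": [0,0,0],"hand": 0.4},
    {"slide": [0,0.035,0],"angular": [0,0,0],"hand": 0.4},
    {"slide": [0,0.03,0],"angular": [0,0,0],"hand": 0.4},
    {"slide": [0,0.012,0],"angular": [0,0,0],"hand": 0.4},
    {"slide": [0,0,0],"angular": [0,0,0],"hand": 0.4},
    {"slide": [0,0,0],"angular": [0,0,0],"hand": 0.4},
    {"slide": [0,0,0],"angular": [0,0,0],"hand": 0},
    {"slide": [0,0,0],"angular": [0,0,0],"hand": 0}
  ]
}}

```text
time_s: 58.4
tool_pos: [0.6186, -0.2326, 0.0141]
ee_rot: [[0.987, 0.003, 0.161], [-0.161, -0.002, 0.987], [0.003, -1.0, -0.001]]
contact_force: [-0.3, 0.5, 1.0]
grip_width: 0.0279
```

{"method": "play_rows", "body": {
  "targets": [
    {"slide": [0,0,0],"angular": [0,0,0],"hand": 0},
    {"slide": [0,0,0],"angular": [0,0,0],"hand": 0},
    {"slide": [0,0,0],"angular": [0,0,0],"hand": 0}
  ]
}}

```text
time_s: 58.65
tool_pos: [0.6177, -0.2323, 0.0131]
ee_rot: [[0.987, 0.001, 0.162], [-0.162, -0.001, 0.987], [0.002, -1.0, -0.001]]
contact_force: [-0.8, -0.1, 4.1]
grip_width: 0.0119
```

Run:
```python
from h import *
s=st();print('seat rel',(s['ee_rot'].T@(np.array([.629,-.1596,.006])-s['tool_pos'])).round(4))
```

```text
t58.6 tcp [ 0.6177 -0.2323  0.0131] yaw -0.1623 down [ 0.001 -0.001 -1.   ] F [-0.8 -0.1  4.1] w 0.0119 q [-0.53  0.84  1.47 -0.    0.83 -0.37]
seat rel [-0.0006  0.007   0.0736]
```

{"method": "play_rows", "body": {
  "targets": [
    {"slide": [0,-0.02,0],"angular": [0,0,0],"hand": 0},
    {"slide": [0,-0.03,0],"angular": [0,0,0],"hand": 0},
    {"slide": [0,-0.03,0],"angular": [0,0,0],"hand": 0},
    {"slide": [0,-0.035,0],"angular": [0,0,0],"hand": 0},
    {"slide": [0,0,0],"angular": [0,-0.099,0],"hand": 0},
    {"slide": [-0.0276,0,0.027],"angular": [0,0,0],"hand": 0},
    {"slide": [-0.0276,0,0.027],"angular": [0,0,0],"hand": 0},
    {"slide": [-0.0276,0,0.027],"angular": [0,0,0],"hand": 0}
  ]
}}

```text
time_s: 59.32
tool_pos: [0.5387, -0.1454, 0.1273]
ee_rot: [[0.998, 0.001, 0.064], [-0.064, -0.0, 0.998], [0.001, -1.0, -0.0]]
contact_force: [0.3, 0.5, -1.6]
grip_width: 0.0114
```

{"method": "play_rows", "body": {
  "targets": [
    {"slide": [-0.0276,0,0.027],"angular": [0,0,0],"hand": 0},
    {"slide": [-0.0276,0,0.027],"angular": [0,0,0],"hand": 0},
    {"slide": [-0.0276,0,0.027],"angular": [0,0,0],"hand": 0},
    {"slide": [-0.0276,0,0.027],"angular": [0,0,0],"hand": 0},
    {"slide": [0,0,0],"angular": [0,0,0],"hand": 0},
    {"slide": [0,0,0],"angular": [0,0,0],"hand": 0},
    {"slide": [0,0,0],"angular": [0,0,0],"hand": 0},
    {"slide": [0,0,0],"angular": [0,0,0],"hand": 0}
  ]
}}

```text
time_s: 59.98
tool_pos: [0.4383, -0.0321, 0.1273]
ee_rot: [[0.998, 0.003, 0.064], [-0.064, -0.001, 0.998], [0.003, -1.0, -0.001]]
contact_force: [0.9, -0.4, -0.7]
grip_width: 0.0115
```

```bash
python3 go.py .4369 -.0317 .016
python3 - <<'E'
from h import *
s=readout.observe();c=cam('wrist'); w=imaging.get_image('wrist'); cv2.imwrite('pics/w17.png',w);np.savez('pics/w17.npz',K=c[0],d=c[1],M=c[2])
h=cv2.cvtColor(w,cv2.COLOR_BGR2HSV)
P=s['tool_pos']+s['ee_rot']@np.array([0,.007,.0735]);u,v=proj(c,P)[0].round().astype(int)
g=cv2.inRange(h,np.array((0,0,0)),np.array((180,255,60)));k=np.zeros_like(g);k[v-40:v+40,u-40:u+40]=g[v-40:v+40,u-40:u+40]
b=max(cv2.findContours(k,0,1)[0],key=cv2.contourArea);e=cv2.minEnclosingCircle(b);p=on(c,e[0],P[2]);print((u,v),e,'seat rel tool',(s['ee_rot'].T@(p-s['tool_pos'])).round(4))
# foot / face edge
gr=cv2.cvtColor(w,cv2.COLOR_BGR2GRAY);q=proj(c,[(.4458,.0983,.012),(.43,.0945,.036),(.43,.088,.113)]);print(q.round(1));
uu=int(q[0,0]);print(gr[0:90:2,uu].tolist())
E
```

```text
t60.0 tcp [ 0.4383 -0.0321  0.1273] yaw -0.0639 down [ 0.003 -0.001 -1.   ] F [ 0.9 -0.4 -0.7] w 0.0115 q [-0.33  0.45  1.98 -0.    0.71 -0.26]
slide [-0.0017  0.1113  0.0005]
(np.int64(320), np.int64(125)) ((319.7969970703125, 122.42111206054688), 30.589366912841797) seat rel tool [-0.0001  0.007   0.0747]
[[318.8  52.3]
 [299.2  52.9]
 [290.9  38.7]]
[221, 220, 222, 221, 220, 220, 222, 221, 216, 202, 183, 130, 111, 110, 110, 110, 108, 107, 110, 108, 109, 109, 66, 81, 83, 83, 83, 81, 167, 227, 223, 225, 225, 224, 225, 223, 224, 142, 139, 139, 138, 91, 72, 75, 75]
```

Run:
```python
from h import *
z=np.load('pics/w17.npz');c=(z['K'],z['d'],z['M']);im=cv2.imread('pics/w17.png');g=cv2.cvtColor(im,cv2.COLOR_BGR2GRAY)
print(g[40:62,318].tolist())
for r in (46,50,53): print(r,g[r,270:370:2].tolist())
for r in (54.5,55.5): print(on(c,(318.8,r),.012).round(4))
for u in (290,347): print(on(c,(u,50),.012).round(4))
```

```text
[109, 109, 109, 94, 66, 68, 81, 87, 83, 85, 83, 81, 83, 80, 81, 106, 167, 226, 227, 226, 223, 225]
46 [222, 225, 224, 222, 224, 225, 227, 224, 224, 227, 224, 204, 82, 81, 82, 80, 84, 86, 83, 80, 79, 83, 79, 82, 81, 79, 71, 72, 75, 71, 71, 70, 73, 78, 81, 81, 78, 77, 77, 82, 78, 79, 77, 81, 79, 77, 80, 81, 81, 75]
50 [225, 227, 229, 223, 223, 229, 230, 227, 222, 227, 226, 223, 113, 85, 86, 84, 84, 86, 85, 85, 86, 84, 83, 84, 83, 84, 82, 84, 85, 85, 83, 82, 81, 85, 83, 82, 83, 83, 86, 83, 84, 82, 81, 81, 78, 82, 83, 80, 80, 81]
53 [220, 224, 225, 223, 221, 225, 227, 226, 223, 224, 224, 221, 157, 89, 83, 84, 83, 84, 84, 83, 81, 80, 84, 81, 80, 83, 83, 85, 84, 83, 84, 81, 81, 83, 79, 81, 82, 81, 82, 81, 81, 82, 83, 81, 82, 81, 79, 83, 80, 77]
[0.4457 0.0965 0.012 ]
[0.4457 0.0957 0.012 ]
[0.421  0.1018 0.012 ]
[0.4704 0.0986 0.012 ]
```

{"method": "play_rows", "body": {
  "targets": [
    {"slide": [-0.0015,0.03,-0.0022],"angular": [0,0,0],"hand": 0},
    {"slide": [0,0.03,0],"angular": [0,0,0],"hand": 0},
    {"slide": [0,0.03,0],"angular": [0,0,0],"hand": 0},
    {"slide": [0,0.015,0],"angular": [0,0,0],"hand": 0},
    {"slide": [0,0.0065,0],"angular": [0,0,0],"hand": 0},
    {"slide": [0,0,0],"angular": [0,0,0],"hand": 0},
    {"slide": [0,0,0],"angular": [0,0,0],"hand": 0},
    {"slide": [0,0,0],"angular": [0,0,0],"hand": 0}
  ]
}}

```text
time_s: 60.7
tool_pos: [0.4357, -0.0338, 0.016]
ee_rot: [[0.998, 0.002, 0.064], [-0.064, -0.001, 0.998], [0.002, -1.0, -0.001]]
contact_force: [0.8, 0.2, -0.8]
grip_width: 0.0117
```

```bash
python3 go.py .4411 .0357 .0155;python3 - <<'E'
from h import *
s=readout.observe();c=cam('wrist'); w=imaging.get_image('wrist'); cv2.imwrite('pics/w18.png',w);np.savez('pics/w18.npz',K=c[0],d=c[1],M=c[2])
g=cv2.cvtColor(w,cv2.COLOR_BGR2GRAY)
q=proj(c,[(.4458,.0978,.012),(.4458,.0978,.024)]);print(q.round(1))
u=int(q[0,0]);print(g[0:60:1,u].tolist());print([ (r,g[r,u-60:u+60:3].tolist()) for r in (4,10)])
h=cv2.cvtColor(w,cv2.COLOR_BGR2HSV)
P=s['tool_pos']+s['ee_rot']@np.array([0,.007,.0742]);u,v=proj(c,P)[0].round().astype(int)
k=np.zeros_like(g);m=cv2.inRange(h,np.array((0,0,0)),np.array((180,255,60)));k[v-40:v+40,u-40:u+40]=m[v-40:v+40,u-40:u+40]
b=max(cv2.findContours(k,0,1)[0],key=cv2.contourArea);e=cv2.minEnclosingCircle(b);p=on(c,e[0],P[2]);print('seat rel tool',(s['ee_rot'].T@(p-s['tool_pos'])).round(4))
E
```

```text
t60.7 tcp [ 0.4357 -0.0338  0.016 ] yaw -0.0638 down [ 0.002 -0.001 -1.   ] F [ 0.8  0.2 -0.8] w 0.0117 q [-0.33  0.69  2.05  0.    0.4  -0.27]
slide [0.001  0.0005 0.0697]
[[323.3   6.9]
 [323.6  -1.8]]
[81, 68, 54, 54, 55, 52, 55, 58, 57, 80, 124, 139, 142, 138, 142, 142, 228, 228, 230, 229, 228, 227, 229, 227, 227, 228, 227, 227, 226, 227, 227, 226, 226, 226, 227, 226, 227, 226, 226, 225, 226, 224, 228, 230, 230, 231, 231, 232, 232, 232, 230, 229, 230, 230, 230, 231, 231, 230, 230, 228]
[(4, [230, 225, 228, 231, 229, 226, 144, 150, 149, 146, 149, 151, 147, 143, 138, 67, 54, 53, 58, 52, 55, 54, 55, 49, 68, 138, 142, 144, 140, 136, 139, 142, 141, 139, 137, 137, 140, 139, 143, 141]), (10, [230, 229, 227, 228, 227, 224, 142, 177, 142, 137, 140, 141, 142, 139, 137, 138, 142, 139, 141, 126, 124, 138, 139, 144, 143, 141, 142, 141, 141, 137, 137, 138, 140, 139, 139, 141, 143, 143, 144, 141])]
seat rel tool [-0.0001  0.007   0.0746]
```

{"method": "play_rows", "body": {
  "targets": [
    {"slide": [0,0,0.012],"angular": [0,0,0],"hand": 0},
    {"slide": [0,0,0.014],"angular": [0,0,0],"hand": 0},
    {"slide": [0,0,0.014],"angular": [0,0,0],"hand": 0},
    {"slide": [0,0,0.013],"angular": [0,0,0],"hand": 0},
    {"slide": [0,0,0.01],"angular": [0,0,0],"hand": 0},
    {"slide": [0,0,0.005],"angular": [0,0,0],"hand": 0},
    {"slide": [0,0,0],"angular": [0,0,0],"hand": 0},
    {"slide": [0,0,0],"angular": [0,0,0],"hand": 0}
  ]
}}

```text
time_s: 61.42
tool_pos: [0.4394, 0.0346, 0.0157]
ee_rot: [[0.998, 0.001, 0.063], [-0.063, -0.0, 0.998], [0.001, -1.0, -0.0]]
contact_force: [0.3, -0.2, -0.9]
grip_width: 0.0114
```

Run:
```python
from h import *
s=st();print('seat',s['tool_pos']+s['ee_rot']@np.array([-.0001,.0086,.0744]))
```

```text
t61.4 tcp [0.4394 0.0346 0.0157] yaw -0.0626 down [ 0.001 -0.    -1.   ] F [ 0.3 -0.2 -0.9] w 0.0114 q [-0.18  0.69  2.04 -0.    0.41 -0.11]
seat [0.44394102 0.10889494 0.00713326]
```

{"method": "play_rows", "body": {
  "targets": [
    {"slide": [0,0.0024,0],"angular": [0,0,0],"hand": 0},
    {"slide": [0,0,0],"angular": [0,0,0],"hand": 0},
    {"slide": [0,0,0],"angular": [0,0,0],"hand": 0.3},
    {"slide": [0,0,0],"angular": [0,0,0],"hand": 0.3},
    {"slide": [0,0,0],"angular": [0,0,0],"hand": 0.3},
    {"slide": [0,-0.02,0],"angular": [0,0,0],"hand": 0.3},
    {"slide": [0,-0.035,0],"angular": [0,0,0],"hand": 0.3},
    {"slide": [0,-0.04,0],"angular": [0,0,0],"hand": 0.3}
  ]
}}

```text
time_s: 62.08
tool_pos: [0.4374, 0.0347, 0.1077]
ee_rot: [[0.998, -0.006, 0.064], [-0.064, 0.001, 0.998], [-0.006, -1.0, 0.001]]
contact_force: [1.0, 0.4, -0.4]
grip_width: 0.0257
```

{"method": "play_rows", "body": {
  "targets": [
    {"slide": [0,-0.04,0],"angular": [0,0,0],"hand": 0.6},
    {"slide": [0.0123,0,-0.0365],"angular": [0,0,0],"hand": 0.6},
    {"slide": [0.0123,0,-0.0365],"angular": [0,0,0],"hand": 0.6},
    {"slide": [0.0123,0,-0.0365],"angular": [0,0,0],"hand": 0.6},
    {"slide": [0.0123,0,-0.0365],"angular": [0,0,0],"hand": 0.6},
    {"slide": [0.0123,0,-0.0365],"angular": [0,0,0],"hand": 0.6},
    {"slide": [0.0123,0,-0.0365],"angular": [0,0,0],"hand": 0.6},
    {"slide": [0,0,0],"angular": [0.045,0,0],"hand": 0.6}
  ]
}}

```text
time_s: 62.75
tool_pos: [0.502, -0.1952, 0.1486]
ee_rot: [[0.998, 0.009, 0.066], [-0.066, 0.04, 0.997], [0.006, -0.999, 0.04]]
contact_force: [0.3, -0.5, 0.4]
grip_width: 0.0516
```

{"method": "play_rows", "body": {
  "targets": [
    {"slide": [0,0,0],"angular": [0.045,0,0],"hand": 0.6},
    {"slide": [0,0,0],"angular": [0,0,0],"hand": 0.6},
    {"slide": [0,0,0],"angular": [0,0,0],"hand": 0.6},
    {"slide": [0,0,0],"angular": [0,0,0],"hand": 0.6},
    {"slide": [0,0,0],"angular": [0,0,0],"hand": 0.6}
  ]
}}

```text
time_s: 63.17
tool_pos: [0.4984, -0.1875, 0.148]
ee_rot: [[0.998, 0.005, 0.062], [-0.062, 0.09, 0.994], [-0.001, -0.996, 0.09]]
contact_force: [-0.2, 0.4, 0.4]
grip_width: 0.0523
```

```bash
python3 go.py .4999 -.1808 .0606
python3 - <<'E'
from pads import *
im=imaging.get_image('scene');print('scene');pads(im,cam('scene'),amin=80);cv2.imwrite('pics/s5.png',im)
t=imaging.get_image('top');print('top');pads(t,cam('top'),amin=60)
E
```

```text
t63.2 tcp [ 0.4984 -0.1875  0.148 ] yaw -0.0622 down [ 0.005  0.09  -0.996] F [-0.2  0.4  0.4] w 0.0523 q [-0.61  0.52  1.72  0.09  0.95 -0.61]
slide [ 0.0011  0.0877 -0.0011]
scene
ctr [0.6691 0.0593] size [0.1143 0.0401] dir 86.3 seat [0.6714 0.0952] rib-72 [0.6668 0.0234] bb (289, 248, 42, 30)
top
ctr [0.1037 0.6784] size [0.0172 0.118 ] dir 129.2 seat [0.0809 0.7063] rib-72 [0.1265 0.6505] bb (95, 311, 28, 22)
```

{"method": "play_rows", "body": {
  "targets": [
    {"slide": [0.001,0.03,-0.0008],"angular": [0,0,0],"hand": 0.6},
    {"slide": [0,0.03,0],"angular": [0,0,0],"hand": 0.6},
    {"slide": [0,0.02,0],"angular": [0,0,0],"hand": 0.6},
    {"slide": [0,0.0075,0],"angular": [0,0,0],"hand": 0.6},
    {"slide": [0,0,0],"angular": [0,0,0],"hand": 0.6},
    {"slide": [0,0,0],"angular": [0,0,0],"hand": 0},
    {"slide": [0,0,0],"angular": [0,0,0],"hand": 0},
    {"slide": [0,0,0],"angular": [0,0,0],"hand": 0}
  ]
}}

```text
time_s: 63.93
tool_pos: [0.5013, -0.1823, 0.0622]
ee_rot: [[0.998, 0.008, 0.063], [-0.063, 0.088, 0.994], [0.003, -0.996, 0.088]]
contact_force: [-0.3, 0.4, 0.1]
grip_width: 0.0394
```

{"method": "play_rows", "body": {
  "targets": [
    {"slide": [0,0,0],"angular": [0,0,0],"hand": 0},
    {"slide": [0,0,0],"angular": [0,0,0],"hand": 0},
    {"slide": [0,0,0],"angular": [0,0,0],"hand": 0}
  ]
}}

```text
time_s: 64.18
tool_pos: [0.5001, -0.1819, 0.0615]
ee_rot: [[0.998, 0.006, 0.063], [-0.063, 0.089, 0.994], [0.0, -0.996, 0.089]]
contact_force: [-0.6, -0.1, 4.0]
grip_width: 0.0231
```

{"method": "play_rows", "body": {
  "targets": [
    {"slide": [0,-0.002,0],"angular": [0,0,0],"hand": 0},
    {"slide": [0,-0.003,0],"angular": [0,0,0],"hand": 0},
    {"slide": [0,-0.003,0],"angular": [0,0,0],"hand": 0},
    {"slide": [0,-0.003,0],"angular": [-0.01,0,0],"hand": 0},
    {"slide": [0,-0.003,0],"angular": [-0.01,0,0],"hand": 0},
    {"slide": [0,0,0],"angular": [0,0,0],"hand": 0}
  ]
}}

```text
time_s: 64.68
tool_pos: [0.5001, -0.1822, 0.0752]
ee_rot: [[0.998, 0.004, 0.063], [-0.063, 0.07, 0.996], [-0.0, -0.998, 0.07]]
contact_force: [-0.3, 2.5, -4.9]
grip_width: 0.0229
```

{"method": "play_rows", "body": {
  "targets": [
    {"slide": [0,-0.003,0],"angular": [-0.01,0,0],"hand": 0},
    {"slide": [0,-0.003,0],"angular": [-0.01,0,0],"hand": 0},
    {"slide": [0,-0.003,0],"angular": [-0.01,0,0],"hand": 0},
    {"slide": [0,-0.003,0],"angular": [-0.01,0,0],"hand": 0},
    {"slide": [0,-0.003,0],"angular": [-0.01,0,0],"hand": 0},
    {"slide": [0,0,0],"angular": [0,0,0],"hand": 0}
  ]
}}

```text
time_s: 65.18
tool_pos: [0.5001, -0.1836, 0.0901]
ee_rot: [[0.998, 0.001, 0.063], [-0.063, 0.019, 0.998], [0.0, -1.0, 0.019]]
contact_force: [0.0, -0.0, -8.8]
grip_width: 0.0231
```

{"method": "play_rows", "body": {
  "targets": [
    {"slide": [0,-0.003,0],"angular": [-0.01,0,0],"hand": 0},
    {"slide": [0,-0.003,0],"angular": [0,0,0],"hand": 0},
    {"slide": [0,-0.003,0],"angular": [0,0,0],"hand": 0},
    {"slide": [0,-0.003,0],"angular": [0,0,0],"hand": 0},
    {"slide": [0,-0.003,0],"angular": [0,0,0],"hand": 0},
    {"slide": [0,0,0],"angular": [0,0,0],"hand": 0}
  ]
}}

```text
time_s: 65.68
tool_pos: [0.5005, -0.1841, 0.1054]
ee_rot: [[0.998, 0.002, 0.064], [-0.064, 0.009, 0.998], [0.001, -1.0, 0.009]]
contact_force: [-0.4, 0.1, -9.6]
grip_width: 0.0229
```

{"method": "play_rows", "body": {
  "targets": [
    {"slide": [0,-0.01,0],"angular": [0,0,0],"hand": 0},
    {"slide": [0,-0.02,0],"angular": [0,0,0],"hand": 0},
    {"slide": [0,-0.03,0],"angular": [0,0,0],"hand": 0},
    {"slide": [0,0,0],"angular": [0,0,0],"hand": 0},
    {"slide": [0,0,0],"angular": [0,0,0],"hand": 0}
  ]
}}

```text
time_s: 66.1
tool_pos: [0.5016, -0.1854, 0.1666]
ee_rot: [[0.998, 0.006, 0.063], [-0.063, 0.007, 0.998], [0.005, -1.0, 0.007]]
contact_force: [0.6, 1.2, -9.3]
grip_width: 0.023
```

```bash
python3 go.py .4645 -.335 .052
python3 - <<'E'
from h import *
im=imaging.get_image('scene');cv2.imwrite('pics/s6.png',im);t=imaging.get_image('top');cv2.imwrite('pics/top7.png',t)
cv2.imwrite('pics/s6c.png',np.vstack([cv2.resize(im[120:290,210:450],None,fx=2,fy=2,interpolation=cv2.INTER_CUBIC)]))
E
```

```text
t66.1 tcp [ 0.5016 -0.1854  0.1666] yaw -0.0635 down [ 0.006  0.007 -1.   ] F [ 0.6  1.2 -9.3] w 0.0230 q [-0.57  0.48  1.72  0.01  0.94 -0.51]
slide [-0.0282  0.1134 -0.1524]
```

{"method": "play_rows", "body": {
  "targets": [
    {"slide": [-0.007,0,-0.0381],"angular": [-0.007,0,0],"hand": 0},
    {"slide": [-0.007,0,-0.0381],"angular": [0,0,0],"hand": 0},
    {"slide": [-0.007,0,-0.0381],"angular": [0,0,0],"hand": 0},
    {"slide": [-0.007,0,-0.0381],"angular": [0,0,0],"hand": 0},
    {"slide": [0,0.03,0],"angular": [0,0,0],"hand": 0},
    {"slide": [0,0.03,0],"angular": [0,0,0],"hand": 0},
    {"slide": [0,0.025,0],"angular": [0,0,0],"hand": 0},
    {"slide": [0,0,0],"angular": [0,0,0],"hand": 0}
  ]
}}

```text
time_s: 66.87
tool_pos: [0.4577, -0.3303, 0.0721]
ee_rot: [[0.998, -0.011, 0.065], [-0.064, 0.015, 0.998], [-0.012, -1.0, 0.014]]
contact_force: [-1.2, 3.5, -8.7]
grip_width: 0.0232
```

{"method": "play_rows", "body": {
  "targets": [
    {"slide": [0,0,0],"angular": [0,0,0],"hand": 0},
    {"slide": [0,0,0],"angular": [0,0,0],"hand": 0},
    {"slide": [0,0,0],"angular": [0,0,0],"hand": 0},
    {"slide": [0,0,0],"angular": [0,0,0],"hand": 0}
  ]
}}

```text
time_s: 67.2
tool_pos: [0.4637, -0.3353, 0.0808]
ee_rot: [[0.998, 0.003, 0.063], [-0.063, 0.0, 0.998], [0.003, -1.0, 0.0]]
contact_force: [0.7, 0.4, -7.9]
grip_width: 0.0232
```

```bash
python3 go.py .4645 -.336 .051
```

```text
t67.2 tcp [ 0.4637 -0.3353  0.0808] yaw -0.0628 down [ 0.003  0.    -1.   ] F [ 0.7  0.4 -7.9] w 0.0232 q [-0.82  0.66  1.68  0.    0.8  -0.76]
slide [ 0.0008  0.0298 -0.0006]
```

{"method": "play_rows", "body": {
  "targets": [
    {"slide": [0.0005,0.015,-0.0004],"angular": [0,0,0],"hand": 0},
    {"slide": [0,0.01,0],"angular": [0,0,0],"hand": 0},
    {"slide": [0,0.004,0],"angular": [0,0,0],"hand": 0},
    {"slide": [0,0.001,0],"angular": [0,0,0],"hand": 0},
    {"slide": [0,0,0],"angular": [0,0,0],"hand": 0},
    {"slide": [0,0,0],"angular": [0,0,0],"hand": 0.3},
    {"slide": [0,0,0],"angular": [0,0,0],"hand": 0.5},
    {"slide": [0,0,0],"angular": [0,0,0],"hand": 0.6}
  ]
}}

```text
time_s: 67.87
tool_pos: [0.4637, -0.3352, 0.0503]
ee_rot: [[0.998, 0.002, 0.063], [-0.063, 0.001, 0.998], [0.002, -1.0, 0.002]]
contact_force: [0.2, -0.8, -0.3]
grip_width: 0.0329
```

{"method": "play_rows", "body": {
  "targets": [
    {"slide": [0,0,0],"angular": [0,0,0],"hand": 0.6},
    {"slide": [0,-0.02,0],"angular": [0,0,0],"hand": 0.6},
    {"slide": [0,-0.035,0],"angular": [0,0,0],"hand": 0.6},
    {"slide": [0,-0.04,0],"angular": [0,0,0],"hand": 0.6},
    {"slide": [0,-0.04,0],"angular": [0,0,0],"hand": 0.6},
    {"slide": [0.02,-0.01,0.03],"angular": [0,0,0],"hand": 0.6},
    {"slide": [0.015,0,0.03],"angular": [0,0,0],"hand": 0.6},
    {"slide": [0.01,0,0.02],"angular": [0,0,0],"hand": 0.6}
  ]
}}

```text
time_s: 68.53
tool_pos: [0.5144, -0.2565, 0.196]
ee_rot: [[0.998, 0.003, 0.063], [-0.063, 0.002, 0.998], [0.003, -1.0, 0.002]]
contact_force: [-0.3, 0.6, -0.3]
grip_width: 0.0522
```

{"method": "play_rows", "body": {
  "targets": [
    {"slide": [0,0,0],"angular": [0,0,0],"hand": 0.6},
    {"slide": [0,0,0],"angular": [0,0,0],"hand": 0.6},
    {"slide": [0,0,0],"angular": [0,0,0],"hand": 0.6},
    {"slide": [0,0,0],"angular": [0,0,0],"hand": 0.6},
    {"slide": [0,0,0],"angular": [0,0,0],"hand": 0.6}
  ]
}}

```text
time_s: 68.95
tool_pos: [0.5124, -0.2592, 0.1939]
ee_rot: [[0.998, -0.0, 0.065], [-0.065, 0.003, 0.998], [-0.001, -1.0, 0.003]]
contact_force: [0.3, -0.2, -0.7]
grip_width: 0.0523
```

```bash
cat > bar.py <<'E'
from h import *
s=st();c=cam('wrist'); w=imaging.get_image('wrist'); n=sys.argv[1];cv2.imwrite(f'pics/{n}.png',w);np.savez(f'pics/{n}.npz',K=c[0],d=c[1],M=c[2])
h=cv2.cvtColor(w,cv2.COLOR_BGR2HSV)
m=cv2.inRange(h,np.array((0,120,50)),np.array((8,255,255)))|cv2.inRange(h,np.array((172,120,50)),np.array((180,255,255)))
for b in cv2.findContours(m,0,1)[0]:
    if cv2.contourArea(b)<1000: continue
    W=np.array([on(c,tuple(map(float,p)),.037)[:2] for p in b[:,0]],np.float32);r=cv2.minAreaRect(W);q=cv2.boxPoints(r);e=max([q[1]-q[0],q[2]-q[1]],key=np.linalg.norm);a=np.arctan2(e[1],e[0]); a+=np.pi*(np.sin(a)<0)
    d=np.array([np.cos(a),np.sin(a)]);ctr=np.array(r[0]);print('red',ctr.round(4),np.round(r[1],4),'dir %.2f'%np.degrees(a),'origin',(ctr+.11*d).round(4),cv2.boundingRect(b))
E
python3 bar.py w19
```

```text
t69.0 tcp [ 0.5124 -0.2592  0.1939] yaw -0.0650 down [-0.     0.003 -1.   ] F [ 0.3 -0.2 -0.7] w 0.0523 q [-0.66  0.49  1.59  0.    1.06 -0.6 ]
red [ 0.3565 -0.2435] [0.0456 0.0422] dir 7.19 origin [ 0.4657 -0.2297] (163, 163, 40, 38)
red [ 0.5001 -0.1694] [0.1084 0.0316] dir 86.18 origin [ 0.5075 -0.0597] (287, 48, 32, 109)
```

{"method": "play_rows", "body": {
  "targets": [
    {"slide": [-0.0036,0,0.0398],"angular": [0,0,0],"hand": 0.6},
    {"slide": [-0.0036,0,0.0398],"angular": [0,0,0],"hand": 0.6},
    {"slide": [-0.0036,0,0.0398],"angular": [0,0,0],"hand": 0.6},
    {"slide": [-0.0036,0,0.0398],"angular": [0,0,0],"hand": 0.6},
    {"slide": [-0.0036,0,0.0396],"angular": [0,0,0],"hand": 0.6},
    {"slide": [0,0.04,0],"angular": [0,0,0],"hand": 0.6},
    {"slide": [0,0.04,0],"angular": [0,0,0],"hand": 0.6},
    {"slide": [0,0.03,0],"angular": [0,0,0],"hand": 0.6}
  ]
}}

```text
time_s: 69.67
tool_pos: [0.5073, -0.0578, 0.0834]
ee_rot: [[0.998, 0.0, 0.062], [-0.062, 0.003, 0.998], [0.0, -1.0, 0.003]]
contact_force: [-0.6, 0.1, -0.1]
grip_width: 0.0524
```

{"method": "play_rows", "body": {
  "targets": [
    {"slide": [0,0,0],"angular": [0,0,0],"hand": 0.6},
    {"slide": [0,0,0],"angular": [0,0,0],"hand": 0.6},
    {"slide": [0,0,0],"angular": [0,0,0],"hand": 0.6},
    {"slide": [0,0,0],"angular": [0,0,0],"hand": 0.6},
    {"slide": [0,0,0],"angular": [0,0,0],"hand": 0.6}
  ]
}}

```text
time_s: 70.08
tool_pos: [0.509, -0.0592, 0.0868]
ee_rot: [[0.998, 0.004, 0.064], [-0.064, 0.002, 0.998], [0.004, -1.0, 0.002]]
contact_force: [0.2, 0.3, -0.0]
grip_width: 0.0521
```

```bash
python3 go.py .5075 -.0597 .0305
```

```text
t70.1 tcp [ 0.509  -0.0592  0.0868] yaw -0.0641 down [ 0.004  0.002 -1.   ] F [ 0.2  0.3 -0. ] w 0.0521 q [-0.34  0.59  1.83  0.    0.71 -0.28]
slide [-0.0017  0.0563 -0.0007]
```

{"method": "play_rows", "body": {
  "targets": [
    {"slide": [-0.0008,0.025,-0.0005],"angular": [0,0,0],"hand": 0.6},
    {"slide": [0,0.02,0],"angular": [0,0,0],"hand": 0.6},
    {"slide": [0,0.009,0],"angular": [0,0,0],"hand": 0.6},
    {"slide": [0,0,0],"angular": [0,0,0],"hand": 0.6},
    {"slide": [0,0,0],"angular": [0,0,0],"hand": 0.6},
    {"slide": [0,0,0],"angular": [0,0,0],"hand": 0},
    {"slide": [0,0,0],"angular": [0,0,0],"hand": 0},
    {"slide": [0,0,0],"angular": [0,0,0],"hand": 0}
  ]
}}

```text
time_s: 70.75
tool_pos: [0.5075, -0.0588, 0.0318]
ee_rot: [[0.998, 0.002, 0.063], [-0.063, 0.002, 0.998], [0.002, -1.0, 0.002]]
contact_force: [0.2, -0.2, -0.9]
grip_width: 0.0396
```

{"method": "play_rows", "body": {
  "targets": [
    {"slide": [0,0,0],"angular": [0,0,0],"hand": 0},
    {"slide": [0,0,0],"angular": [0,0,0],"hand": 0},
    {"slide": [0,0,0],"angular": [0,0,0],"hand": 0}
  ]
}}

```text
time_s: 71.0
tool_pos: [0.5074, -0.0588, 0.0313]
ee_rot: [[0.998, 0.002, 0.064], [-0.064, 0.003, 0.998], [0.002, -1.0, 0.003]]
contact_force: [0.8, 0.5, 2.4]
grip_width: 0.0309
```

{"method": "play_rows", "body": {
  "targets": [
    {"slide": [0,-0.002,0],"angular": [-0.02,0,0],"hand": 0},
    {"slide": [0,-0.002,0],"angular": [-0.02,0,0],"hand": 0},
    {"slide": [0,0,0],"angular": [0,0,0],"hand": 0},
    {"slide": [0,0,0],"angular": [0,0,0],"hand": 0}
  ]
}}

```text
time_s: 71.33
tool_pos: [0.5058, -0.058, 0.0342]
ee_rot: [[0.998, -0.005, 0.063], [-0.063, -0.036, 0.997], [-0.002, -0.999, -0.036]]
contact_force: [0.7, -0.1, -5.4]
grip_width: 0.0307
```

{"method": "play_rows", "body": {
  "targets": [
    {"slide": [0,-0.0005,-0.012],"angular": [0,0,0],"hand": 0},
    {"slide": [0,0,-0.02],"angular": [0,0,0],"hand": 0},
    {"slide": [0,0,-0.025],"angular": [0,0,0],"hand": 0},
    {"slide": [0,0,-0.025],"angular": [0,0,0],"hand": 0},
    {"slide": [0,-0.03,-0.01],"angular": [0.018,0,0],"hand": 0},
    {"slide": [0,-0.035,0],"angular": [0.018,0,0],"hand": 0},
    {"slide": [0,-0.035,0],"angular": [0,0,0],"hand": 0},
    {"slide": [0,-0.035,0],"angular": [0,0,0],"hand": 0}
  ]
}}

```text
time_s: 72.0
tool_pos: [0.4997, -0.1497, 0.1742]
ee_rot: [[0.998, -0.003, 0.065], [-0.065, 0.001, 0.998], [-0.003, -1.0, 0.001]]
contact_force: [0.8, -0.2, -5.5]
grip_width: 0.0315
```

```bash
python3 go.py .5672 -.287 .16
python3 - <<'E'
from pads import *
im=imaging.get_image('scene');pads(im,cam('scene'),amin=80);cv2.imwrite('pics/s7.png',im)
E
```

```text
t72.0 tcp [ 0.4997 -0.1497  0.1742] yaw -0.0654 down [-0.003  0.001 -1.   ] F [ 0.8 -0.2 -5.5] w 0.0315 q [-0.51  0.46  1.74 -0.    0.95 -0.44]
slide [ 0.0764  0.0139 -0.1326]
ctr [0.6691 0.0593] size [0.1143 0.0401] dir 86.3 seat [0.6714 0.0952] rib-72 [0.6668 0.0234] bb (289, 248, 41, 30)
```

{"method": "play_rows", "body": {
  "targets": [
    {"slide": [0.0191,0,-0.0332],"angular": [0,0,0],"hand": 0},
    {"slide": [0.0191,0,-0.0332],"angular": [0,0,0],"hand": 0},
    {"slide": [0.0191,0,-0.0332],"angular": [0,0,0],"hand": 0},
    {"slide": [0.0191,0,-0.033],"angular": [0,0,0],"hand": 0},
    {"slide": [0,0,0],"angular": [0,0.1,0],"hand": 0},
    {"slide": [0,0,0],"angular": [0,0.1228,0],"hand": 0},
    {"slide": [0,0,0],"angular": [0,0.1228,0],"hand": 0},
    {"slide": [0,0,0],"angular": [0,0.1228,0],"hand": 0}
  ]
}}

```text
time_s: 72.72
tool_pos: [0.5672, -0.2861, 0.1718]
ee_rot: [[0.858, -0.003, 0.513], [-0.513, 0.002, 0.858], [-0.004, -1.0, -0.0]]
contact_force: [0.2, 0.1, -6.1]
grip_width: 0.0314
```

{"method": "play_rows", "body": {
  "targets": [
    {"slide": [0,0,0],"angular": [0,0.1228,0],"hand": 0},
    {"slide": [0,0,0],"angular": [0,0.1228,0],"hand": 0},
    {"slide": [0,0,0],"angular": [0,0.1228,0],"hand": 0},
    {"slide": [0,0,0],"angular": [0,0.1228,0],"hand": 0},
    {"slide": [0,0,0],"angular": [0,0.1228,0],"hand": 0},
    {"slide": [0,0,0],"angular": [0,0.1228,0],"hand": 0},
    {"slide": [0,0,0],"angular": [0,0.1228,0],"hand": 0},
    {"slide": [0,0,0],"angular": [0,0.1228,0],"hand": 0}
  ]
}}

```text
time_s: 73.38
tool_pos: [0.5674, -0.2858, 0.1721]
ee_rot: [[0.05, -0.003, 0.999], [-0.999, 0.001, 0.05], [-0.001, -1.0, -0.003]]
contact_force: [0.4, 0.3, -5.6]
grip_width: 0.0311
```

{"method": "play_rows", "body": {
  "targets": [
    {"slide": [0,0,0],"angular": [0,0.022,0],"hand": 0},
    {"slide": [0.0375,0,0],"angular": [0,0,0],"hand": 0},
    {"slide": [0.0375,0,0],"angular": [0,0,0],"hand": 0},
    {"slide": [0.0375,0,0],"angular": [0,0,0],"hand": 0},
    {"slide": [0.0375,0,0],"angular": [0,0,0],"hand": 0},
    {"slide": [0,0,0],"angular": [0,0,0],"hand": 0},
    {"slide": [0,0,0],"angular": [0,0,0],"hand": 0},
    {"slide": [0,0,0],"angular": [0,0,0],"hand": 0}
  ]
}}

```text
time_s: 74.05
tool_pos: [0.5726, -0.4352, 0.1722]
ee_rot: [[0.035, -0.002, 0.999], [-0.999, 0.003, 0.035], [-0.003, -1.0, -0.002]]
contact_force: [-1.0, 1.4, -6.7]
grip_width: 0.0309
```

```bash
python3 go.py .572 -.4365 .009
```

```text
t74.0 tcp [ 0.5726 -0.4352  0.1722] yaw -1.5359 down [-0.002  0.003 -1.   ] F [-1.   1.4 -6.7] w 0.0309 q [-0.8   0.71  1.21 -0.    1.22  0.73]
slide [ 0.0017  0.1632 -0.0003]
```

{"method": "play_rows", "body": {
  "targets": [
    {"slide": [0.0012,0.035,0],"angular": [0,0,0],"hand": 0},
    {"slide": [0,0.04,0],"angular": [0,0,0],"hand": 0},
    {"slide": [0,0.04,0],"angular": [0,0,0],"hand": 0},
    {"slide": [0,0.025,0],"angular": [0,0,0],"hand": 0},
    {"slide": [0,0.015,0],"angular": [0,0,0],"hand": 0},
    {"slide": [0,0.005,0],"angular": [0,0,0],"hand": 0},
    {"slide": [0,0,0],"angular": [0,0,0],"hand": 0},
    {"slide": [0,0,0],"angular": [0,0,0],"hand": 0}
  ]
}}

```text
time_s: 74.72
tool_pos: [0.5755, -0.4376, 0.0158]
ee_rot: [[0.036, 0.002, 0.999], [-0.999, -0.003, 0.036], [0.003, -1.0, 0.002]]
contact_force: [-0.3, -0.0, -5.8]
grip_width: 0.0313
```

```bash
python3 go.py .572 -.4365 .008
```

```text
t74.7 tcp [ 0.5755 -0.4376  0.0158] yaw -1.5352 down [ 0.002 -0.003 -1.   ] F [-0.3 -0.  -5.8] w 0.0313 q [-0.8   0.9   1.29 -0.    0.95  0.73]
slide [-0.0013  0.0078 -0.0035]
```

{"method": "play_rows", "body": {
  "targets": [
    {"slide": [0,0.003,-0.002],"angular": [0,0,0],"hand": 0},
    {"slide": [0,0.002,0],"angular": [0,0,0],"hand": 0},
    {"slide": [0,0.0015,0],"angular": [0,0,0],"hand": 0},
    {"slide": [0,0,0],"angular": [0,0,0],"hand": 0},
    {"slide": [0,0,0],"angular": [0,0,0],"hand": 0},
    {"slide": [0,0,0],"angular": [0,0,0],"hand": 0}
  ]
}}

```text
time_s: 75.22
tool_pos: [0.5722, -0.4372, 0.008]
ee_rot: [[0.035, 0.0, 0.999], [-0.999, -0.001, 0.035], [0.001, -1.0, 0.0]]
contact_force: [-0.3, -0.2, -4.0]
grip_width: 0.0311
```

```bash
python3 go.py .572 -.4365 .008
```

```text
t75.2 tcp [ 0.5722 -0.4372  0.008 ] yaw -1.5362 down [ 0.    -0.001 -1.   ] F [-0.3 -0.2 -4. ] w 0.0311 q [-0.81  0.91  1.3  -0.    0.94  0.73]
slide [-0.0007 -0.     -0.0002]
```

{"method": "play_rows", "body": {
  "targets": [
    {"slide": [0,0.0005,0],"angular": [0,0,0],"hand": 0.55},
    {"slide": [0,0,0],"angular": [0,0,0],"hand": 0.55},
    {"slide": [0,0,0],"angular": [0,0,0],"hand": 0.55},
    {"slide": [0,-0.02,0],"angular": [0,0,0],"hand": 0.55},
    {"slide": [0,-0.035,0],"angular": [0,0,0],"hand": 0.55},
    {"slide": [0,-0.035,0],"angular": [0,0,0],"hand": 0.55},
    {"slide": [0,-0.04,0],"angular": [0,0,0],"hand": 0.55},
    {"slide": [0,0,0],"angular": [0,-0.1228,0],"hand": 0.8}
  ]
}}

```text
time_s: 75.88
tool_pos: [0.577, -0.4416, 0.1482]
ee_rot: [[0.159, 0.014, 0.987], [-0.987, -0.015, 0.159], [0.017, -1.0, 0.011]]
contact_force: [1.2, -1.6, 0.8]
grip_width: 0.0498
```

{"method": "play_rows", "body": {
  "targets": [
    {"slide": [0,0,0],"angular": [0,-0.1228,0],"hand": 0.8},
    {"slide": [0,0,0],"angular": [0,-0.1228,0],"hand": 0.8},
    {"slide": [0,0,0],"angular": [0,-0.1228,0],"hand": 0.8},
    {"slide": [0,0,0],"angular": [0,-0.1228,0],"hand": 0.8},
    {"slide": [0,0,0],"angular": [0,-0.1228,0],"hand": 0.8},
    {"slide": [0,0,0],"angular": [0,-0.1228,0],"hand": 0.8},
    {"slide": [0,0,0],"angular": [0,-0.1228,0],"hand": 0.8},
    {"slide": [0,0,0],"angular": [0,-0.1228,0],"hand": 0.8}
  ]
}}

```text
time_s: 76.55
tool_pos: [0.5727, -0.4374, 0.1382]
ee_rot: [[0.911, 0.002, 0.412], [-0.412, -0.003, 0.911], [0.002, -1.0, -0.002]]
contact_force: [0.0, -0.0, 0.1]
grip_width: 0.0695
```

{"method": "play_rows", "body": {
  "targets": [
    {"slide": [0,0,0],"angular": [0,-0.1228,0],"hand": 0.8},
    {"slide": [0,0,0],"angular": [0,-0.1228,0],"hand": 0.8},
    {"slide": [0,0,0],"angular": [0,-0.1228,0],"hand": 0.8},
    {"slide": [-0.0089,0,0.0392],"angular": [0,0,0],"hand": 0.8},
    {"slide": [-0.0089,0,0.0392],"angular": [0,0,0],"hand": 0.8},
    {"slide": [-0.0089,0,0.0392],"angular": [0,0,0],"hand": 0.8},
    {"slide": [-0.0089,0,0.0392],"angular": [0,0,0],"hand": 0.8},
    {"slide": [-0.0089,0,0.0392],"angular": [0,0,0],"hand": 0.8}
  ]
}}

```text
time_s: 77.22
tool_pos: [0.5401, -0.2374, 0.1379]
ee_rot: [[0.998, 0.002, 0.063], [-0.063, -0.002, 0.998], [0.002, -1.0, -0.002]]
contact_force: [0.5, 0.7, 0.1]
grip_width: 0.0702
```

{"method": "play_rows", "body": {
  "targets": [
    {"slide": [-0.0089,0,0.0392],"angular": [0,0,0],"hand": 0.8},
    {"slide": [-0.0089,0,0.0392],"angular": [0,0,0],"hand": 0.8},
    {"slide": [-0.0089,0,0.0392],"angular": [0,0,0],"hand": 0.8},
    {"slide": [-0.0089,0,0.0392],"angular": [0,0,0],"hand": 0.8},
    {"slide": [0,0,0],"angular": [0,0,0],"hand": 0.8},
    {"slide": [0,0,0],"angular": [0,0,0],"hand": 0.8},
    {"slide": [0,0,0],"angular": [0,0,0],"hand": 0.8},
    {"slide": [0,0,0],"angular": [0,0,0],"hand": 0.8}
  ]
}}

```text
time_s: 77.88
tool_pos: [0.5157, -0.0813, 0.1373]
ee_rot: [[0.998, 0.003, 0.064], [-0.064, -0.002, 0.998], [0.003, -1.0, -0.002]]
contact_force: [-0.2, -0.2, 0.0]
grip_width: 0.0693
```

```bash
cat > ful.py <<'E'
from h import *
s=st();c=cam('wrist'); w=imaging.get_image('wrist'); n=sys.argv[1];cv2.imwrite(f'pics/{n}.png',w);np.savez(f'pics/{n}.npz',K=c[0],d=c[1],M=c[2])
h=cv2.cvtColor(w,cv2.COLOR_BGR2HSV);m=cv2.inRange(h,np.array((18,110,50)),np.array((36,255,255)));m[230:]=0
cs=[b for b in cv2.findContours(m,0,1)[0] if cv2.contourArea(b)>60];print([cv2.boundingRect(b) for b in cs])
W=np.array([on(c,tuple(map(float,p)),.016)[:2] for b in cs for p in b[:,0]],np.float32);r=cv2.minAreaRect(W);q=cv2.boxPoints(r);e=max([q[1]-q[0],q[2]-q[1]],key=np.linalg.norm)
print('ful',np.round(r[0],4),np.round(r[1],4),'long dir',np.degrees(np.arctan2(e[1],e[0])))
E
python3 ful.py w20; python3 go.py .5145 .043 .006
```

```text
t77.9 tcp [ 0.5157 -0.0813  0.1373] yaw -0.0637 down [ 0.003 -0.002 -1.   ] F [-0.2 -0.2  0. ] w 0.0693 q [-0.37  0.51  1.77 -0.    0.85 -0.31]
[(279, 66, 62, 21), (278, 35, 63, 21)]
ful [0.5144 0.0434] [0.0427 0.0551] long dir -3.714661
t77.9 tcp [ 0.5155 -0.0815  0.1371] yaw -0.0644 down [ 0.002 -0.002 -1.   ] F [ 0.4  0.4 -0.2] w 0.0693 q [-0.37  0.51  1.77 -0.    0.85 -0.31]
slide [-0.0093  0.1309  0.1244]
```

{"method": "play_rows", "body": {
  "targets": [
    {"slide": [-0.0023,0.01,0.0311],"angular": [0,0,0],"hand": 0.71},
    {"slide": [-0.0023,0.02,0.0311],"angular": [0,0,0],"hand": 0.71},
    {"slide": [-0.0023,0.02,0.0311],"angular": [0,0,0],"hand": 0.71},
    {"slide": [-0.0023,0.02,0.0311],"angular": [0,0,0],"hand": 0.71},
    {"slide": [0,0.015,0],"angular": [0,0,0],"hand": 0.71},
    {"slide": [0,0,0],"angular": [0,0,0],"hand": 0.71},
    {"slide": [0,0,0],"angular": [0,0,0],"hand": 0.71},
    {"slide": [0,0,0],"angular": [0,0,0],"hand": 0.71}
  ]
}}

```text
time_s: 78.6
tool_pos: [0.5141, 0.0434, 0.0521]
ee_rot: [[0.998, 0.002, 0.065], [-0.065, -0.001, 0.998], [0.002, -1.0, -0.001]]
contact_force: [-0.4, -0.5, -0.9]
grip_width: 0.0621
```

{"method": "play_rows", "body": {
  "targets": [
    {"slide": [0,0,0],"angular": [0,0,0],"hand": 0.71},
    {"slide": [0,0,0],"angular": [0,0,0],"hand": 0.71}
  ]
}}

```text
time_s: 78.77
tool_pos: [0.514, 0.0436, 0.0526]
ee_rot: [[0.998, 0.002, 0.065], [-0.065, -0.001, 0.998], [0.002, -1.0, -0.001]]
contact_force: [0.7, 1.2, -0.4]
grip_width: 0.062
```

```bash
python3 go.py .5144 .0434 .007
```

```text
t78.8 tcp [0.514  0.0436 0.0526] yaw -0.0646 down [ 0.002 -0.001 -1.   ] F [ 0.7  1.2 -0.4] w 0.0620 q [-0.13  0.66  1.84 -0.    0.64 -0.07]
slide [ 0.0003  0.0456 -0.0002]
```

{"method": "play_rows", "body": {
  "targets": [
    {"slide": [0.0003,0.02,0],"angular": [0,0,0],"hand": 0.71},
    {"slide": [0,0.015,0],"angular": [0,0,0],"hand": 0.71},
    {"slide": [0,0.0095,0],"angular": [0,0,0],"hand": 0.71},
    {"slide": [0,0,0],"angular": [0,0,0],"hand": 0.71},
    {"slide": [0,0,0],"angular": [0,0,0],"hand": 0.71},
    {"slide": [0,0,0],"angular": [0,0,0],"hand": 0},
    {"slide": [0,0,0],"angular": [0,0,0],"hand": 0},
    {"slide": [0,0,0],"angular": [0,0,0],"hand": 0}
  ]
}}

```text
time_s: 79.43
tool_pos: [0.514, 0.0447, 0.0078]
ee_rot: [[0.998, 0.002, 0.063], [-0.063, -0.001, 0.998], [0.002, -1.0, -0.001]]
contact_force: [0.9, -0.6, -0.0]
grip_width: 0.0556
```

{"method": "play_rows", "body": {
  "targets": [
    {"slide": [0,0,0],"angular": [0,0,0],"hand": 0},
    {"slide": [0,0,0],"angular": [0,0,0],"hand": 0},
    {"slide": [0,-0.01,0],"angular": [0,0,0],"hand": 0},
    {"slide": [0,-0.025,0],"angular": [0,0,0],"hand": 0},
    {"slide": [0,-0.035,0],"angular": [0,0,0],"hand": 0},
    {"slide": [0,-0.04,0],"angular": [0,0,0],"hand": 0},
    {"slide": [0,0,0],"angular": [0,0,0],"hand": 0}
  ]
}}

```text
time_s: 80.02
tool_pos: [0.5169, 0.0448, 0.1232]
ee_rot: [[0.998, 0.012, 0.062], [-0.062, -0.002, 0.998], [0.012, -1.0, -0.002]]
contact_force: [0.8, -0.2, -3.0]
grip_width: 0.0559
```

```bash
python3 go.py .6146 -.345 .0125
python3 - <<'E'
from pads import *
im=imaging.get_image('scene');pads(im,cam('scene'),amin=80)
E
```

```text
t80.0 tcp [0.5169 0.0448 0.1232] yaw -0.0621 down [ 0.012 -0.002 -1.   ] F [ 0.8 -0.2 -3. ] w 0.0559 q [-0.13  0.53  1.8  -0.    0.8  -0.07]
slide [ 0.1205  0.1127 -0.3829]
ctr [0.6691 0.0593] size [0.1143 0.0401] dir 86.3 seat [0.6714 0.0952] rib-72 [0.6668 0.0234] bb (289, 248, 41, 30)
```

{"method": "play_rows", "body": {
  "targets": [
    {"slide": [0.0122,0,-0.0383],"angular": [0,0,0],"hand": 0},
    {"slide": [0.0122,0,-0.0383],"angular": [0,0,0],"hand": 0},
    {"slide": [0.0122,0,-0.0383],"angular": [0,0,0],"hand": 0},
    {"slide": [0.0122,0,-0.0383],"angular": [0,0,0],"hand": 0},
    {"slide": [0.0122,0,-0.0383],"angular": [0,0,0],"hand": 0},
    {"slide": [0.0122,0,-0.0383],"angular": [0,0,0],"hand": 0},
    {"slide": [0.0122,0,-0.0383],"angular": [0,0,0],"hand": 0},
    {"slide": [0.0122,0,-0.0383],"angular": [0,0,0],"hand": 0}
  ]
}}

```text
time_s: 80.73
tool_pos: [0.5897, -0.2677, 0.115]
ee_rot: [[0.998, -0.004, 0.063], [-0.063, 0.002, 0.998], [-0.005, -1.0, 0.002]]
contact_force: [1.3, 0.7, -3.3]
grip_width: 0.0556
```

{"method": "play_rows", "body": {
  "targets": [
    {"slide": [0.0122,0,-0.0383],"angular": [0,0,0],"hand": 0},
    {"slide": [0.0122,0,-0.0383],"angular": [0,0,0],"hand": 0},
    {"slide": [0,0.03,0],"angular": [0,0,0],"hand": 0},
    {"slide": [0,0.03,0],"angular": [0,0,0],"hand": 0},
    {"slide": [0,0.02,0],"angular": [0,0,0],"hand": 0},
    {"slide": [0,0,0],"angular": [0,0,0],"hand": 0},
    {"slide": [0,0,0],"angular": [0,0,0],"hand": 0},
    {"slide": [0,0,0],"angular": [0,0,0],"hand": 0}
  ]
}}

```text
time_s: 81.4
tool_pos: [0.6111, -0.3449, 0.0374]
ee_rot: [[0.998, -0.0, 0.062], [-0.062, -0.001, 0.998], [-0.0, -1.0, -0.001]]
contact_force: [0.5, -0.0, -3.0]
grip_width: 0.0554
```

{"method": "play_rows", "body": {
  "targets": [
    {"slide": [0,0,0],"angular": [0,0,0],"hand": 0},
    {"slide": [0,0,0],"angular": [0,0,0],"hand": 0}
  ]
}}

```text
time_s: 81.57
tool_pos: [0.6121, -0.3456, 0.0394]
ee_rot: [[0.998, 0.003, 0.062], [-0.062, -0.003, 0.998], [0.003, -1.0, -0.003]]
contact_force: [-0.1, -0.2, -2.0]
grip_width: 0.0557
```

```bash
python3 go.py .6146 -.345 .0108
```

```text
t81.6 tcp [ 0.6121 -0.3456  0.0394] yaw -0.0621 down [ 0.003 -0.003 -1.   ] F [-0.1 -0.2 -2. ] w 0.0557 q [-0.67  0.84  1.34 -0.    0.95 -0.61]
slide [0.0023 0.0286 0.0008]
```

Lower, release, then retreat up and back out of the way for a final look.

{"method": "play_rows", "body": {
  "targets": [
    {"slide": [0,0.015,0],"angular": [0,0,0],"hand": 0},
    {"slide": [0,0.008,0],"angular": [0,0,0],"hand": 0},
    {"slide": [0,0.004,0],"angular": [0,0,0],"hand": 0},
    {"slide": [0,0.0005,0],"angular": [0,0,0],"hand": 0},
    {"slide": [0,0,0],"angular": [0,0,0],"hand": 0},
    {"slide": [0,0,0],"angular": [0,0,0],"hand": 0.76},
    {"slide": [0,0,0],"angular": [0,0,0],"hand": 0.76},
    {"slide": [0,0,0],"angular": [0,0,0],"hand": 0.76}
  ]
}}

```text
time_s: 82.23
tool_pos: [0.6112, -0.3452, 0.0098]
ee_rot: [[0.998, 0.0, 0.063], [-0.063, -0.001, 0.998], [0.0, -1.0, -0.001]]
contact_force: [0.4, -0.3, 1.5]
grip_width: 0.0645
```

{"method": "play_rows", "body": {
  "targets": [
    {"slide": [0,0,0],"angular": [0,0,0],"hand": 0.76},
    {"slide": [0,-0.02,0],"angular": [0,0,0],"hand": 0.76},
    {"slide": [0,-0.04,0],"angular": [0,0,0],"hand": 0.76},
    {"slide": [0,-0.04,0],"angular": [0,0,0],"hand": 0.76},
    {"slide": [0,-0.04,0],"angular": [0,0,0],"hand": 0.76},
    {"slide": [0,-0.04,0],"angular": [0,0,0],"hand": 0.76},
    {"slide": [-0.02,-0.02,-0.03],"angular": [0,0,0],"hand": 0.76},
    {"slide": [-0.02,-0.02,-0.03],"angular": [0,0,0],"hand": 0.76}
  ]
}}

```text
time_s: 82.9
tool_pos: [0.5688, -0.4017, 0.2332]
ee_rot: [[0.998, 0.003, 0.058], [-0.058, -0.004, 0.998], [0.004, -1.0, -0.004]]
contact_force: [0.3, -1.1, 0.3]
grip_width: 0.066
```

{"method": "play_rows", "body": {
  "targets": [
    {"slide": [-0.03,0,-0.02],"angular": [0,0,0],"hand": 0.76},
    {"slide": [-0.03,0,-0.02],"angular": [0,0,0],"hand": 0.76},
    {"slide": [-0.03,0,-0.02],"angular": [0,0,0],"hand": 0.76},
    {"slide": [-0.03,0,-0.02],"angular": [0,0,0],"hand": 0.76},
    {"slide": [-0.03,0,-0.02],"angular": [0,0,0],"hand": 0.76},
    {"slide": [-0.03,0,-0.02],"angular": [0,0,0],"hand": 0.76},
    {"slide": [-0.03,0,0],"angular": [0,0,0],"hand": 0.76},
    {"slide": [0,0,0],"angular": [0,0,0],"hand": 0.76}
  ]
}}

```text
time_s: 83.57
tool_pos: [0.3447, -0.5094, 0.2296]
ee_rot: [[0.998, -0.004, 0.068], [-0.068, 0.001, 0.998], [-0.004, -1.0, 0.001]]
contact_force: [0.1, 1.4, -1.5]
grip_width: 0.0663
```

Run:
```python
from pads import *
st();t=imaging.get_image('top');im=imaging.get_image('scene');cv2.imwrite('pics/top8.png',t);cv2.imwrite('pics/s8.png',im)
T=cam('top');pads(t,T,amin=60);pads(im,cam('scene'),amin=60)
t0=cv2.imread('pics/top0.png')
print([(b[0],b[1],np.round(on(T,b[0],.105),3)) for b in blobs(t,(45,80,30),(90,255,255),4,(170,150,275,225))])
for n,i in (('0',t0),('8',t)):
    print(n,'knob',[b[0] for b in blobs(i,(0,150,80),(6,255,255),20,(270,100,320,180))],'yel',[b[0] for b in blobs(i,(22,120,100),(35,255,255),20)],'red bar',[(b[0],b[2][1]) for b in blobs(i,(0,150,80),(6,255,255),60,(360,180,460,260))],'panel',[b[0] for b in blobs(i,(45,80,30),(90,255,255),40,(220,195,260,220))])
a=cv2.resize(t[110:290,170:480],(798,463),interpolation=cv2.INTER_CUBIC);cv2.imwrite('pics/final.png',a)
```

```text
t83.6 tcp [ 0.3447 -0.5094  0.2296] yaw -0.0676 down [-0.004  0.001 -1.   ] F [ 0.1  1.4 -1.5] w 0.0663 q [-1.16  0.51  1.45 -0.    1.19 -1.09]
ctr [0.1045 0.6777] size [0.0163 0.116 ] dir 128.1 seat [0.0823 0.706 ] rib-72 [0.1267 0.6494] bb (95, 311, 28, 22)
ctr [0.4395 0.0583] size [0.0841 0.0396] dir 86.4 seat [0.4417 0.0942] rib-72 [0.4373 0.0223] bb (283, 217, 27, 14)
ctr [0.6691 0.0593] size [0.1143 0.0401] dir 86.3 seat [0.6714 0.0952] rib-72 [0.6668 0.0234] bb (289, 248, 41, 30)
[(array([191.3, 212. ]), 35.0, array([0.465, 0.38 , 0.105])), (array([179.9, 211.2]), 21.0, array([0.467, 0.416, 0.105])), (array([234.1, 208. ]), 80.5, array([0.479, 0.246, 0.105])), (array([182. , 188.6]), 20.0, array([0.537, 0.412, 0.105])), (array([193.4, 186.6]), 30.5, array([0.544, 0.376, 0.105]))]
0 knob [array([303.5, 171.5]), array([278.8, 108.2])] yel [array([414.8, 268.1]), array([420. , 176.8]), array([418.4, 166.6])] red bar [(array([389.6, 247.4]), (9.0, 10.0)), (array([448.8, 219.1]), (32.0, 11.0))] panel [array([234.6, 207.9])]
8 knob [array([303.5, 171.4]), array([278.7, 108.2])] yel [array([425.3, 176.8]), array([415.3, 173. ])] red bar [(array([389.8, 247.7]), (10.0, 10.0)), (array([448.8, 219. ]), (32.1001091003418, 11.16336727142334))] panel [array([234.1, 208. ])]
```

View pics/final.png

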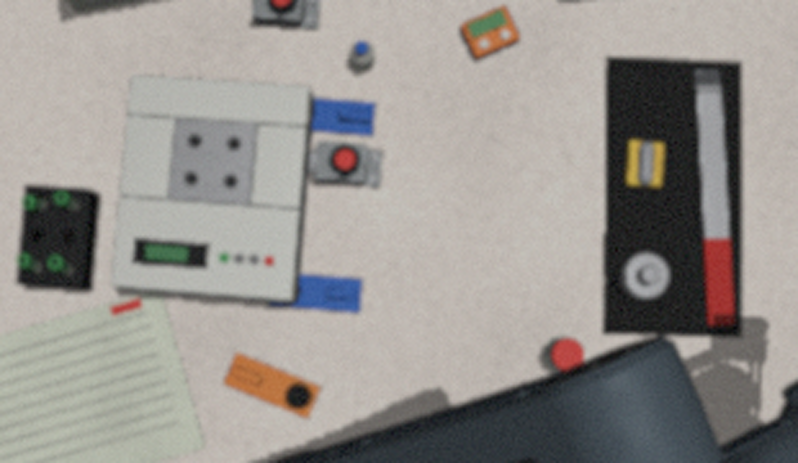

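```bash
python3 -c "
from rig import arm
print(arm.sign_off())"
```

```text
the job is handed in; nothing more can be done
None
```

I finished the job and handed it in at about 84 s of robot time; no verdict was reported.

**What I did**
- **Tubes:** I moved all four tubes upright into the rack's corner holes.
- **Levering:** I set the fulcrum block and bar and pressed the handle. The side rose freely at about 5–8 N, so the catch was not locked and I left it alone. The weight on the handle held the side up.
- **Pads:** One pad had been knocked a few centimetres, so I measured it again before picking it up. I slid one pad under each right-hand foot.
- **Lowering:** I raised the weight slowly so the heater came down gently onto the pads. Then I put the weight, bar and fulcrum block back on the mat.

**Last checks**
- The final top picture shows four green caps in the rack, four empty wells, and the bar, block and weight on the mat.
- The heater's display panel sits within about half a pixel (1.5 mm) of where it started. Both catch knobs and the pot are where they were. The arm covered the yellow weight in that picture.
- The rear pad reads square to the heater (86.3° against about 86.5°). By my measurements its seat was within 2 mm of the foot's centre when placed.
- The front pad was also placed within about 1–2 mm. In the last pictures the heater mostly covers its seat, so only its direction (86.4°) is confirmed afterwards.
- Early on, the top and wrist cameras disagreed by 3–7 mm on the rack. I used the wrist readings, and every tube went in without resistance.

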